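# Charge the glaze mixer jar with ceramic balls

### The job

Get the glaze jar ready for mixing: first turn the red stand's speed knob until its pointer reads zero (the green mark), then with the scoop move every white ceramic ball from the grey tray into the jar, keeping the fingers off balls in the tray (only a ball spilled outside it may be picked up by hand). Once all the balls are in, put the lid fully down on the jar, rim down and level, and leave the scoop lying flat on its green mat, before or after closing the jar. Leave the knob at zero and do not disturb the pots, clay and brush standing around.

Things in the scene. Friction and masses are not known exactly. Their poses are not given: they have to be found in the camera images.
- stand: Red mixing stand, fixed, 310 x 190 x 45 mm (x, y, z); origin under its centre on the table, x along its length. On its top: the speed knob's axis at x = -95 mm, the jar's axis at x = +60 mm (both y = 0). The green zero mark lies on the -x side of the black dial (radius 45 mm).
- speed (a joint): Angle of the speed knob, rad, 0 = orange pointer on the green zero mark, positive = turned anticlockwise seen from above, -0.4 to 2.5. Stiff enough to stay where it is left.
- speed_grip (a point): Point on the knob's axis at gripping height, 69 mm above the table, turning with the knob. The grey grip is a bar 38 mm long (point x), 14 mm wide (point y), its top 10 mm above this point; its lower end is 16 mm below. A disc of radius 25 mm under the bar. Pointer towards point -x.
- pan: Grey open tray like a paint tray, fixed, 300 x 98 x 55 mm outside (x, y, z), walls and floor 5 mm, 88 mm wide inside. From its -x end (30 mm above the table) the floor slopes down 14 degrees (0.245 rad) to x = -45 mm; flat well, 5 mm above the table, from x = -45 to +105 mm; then a 45 degree ramp up to x = +145 mm. Origin under its centre, on the table.
- ball1: White ceramic ball, diameter 32 mm, 40 g; origin at its centre. May be absent. At the start the balls lie in the tray's flat well.
- ball2: White ceramic ball, diameter 32 mm, 40 g; origin at its centre. May be absent. At the start the balls lie in the tray's flat well.
- ball3: White ceramic ball, diameter 32 mm, 40 g; origin at its centre. May be absent. At the start the balls lie in the tray's flat well.
- ball4: White ceramic ball, diameter 32 mm, 40 g; origin at its centre. May be absent. At the start the balls lie in the tray's flat well.
- ball5: White ceramic ball, diameter 32 mm, 40 g; origin at its centre. May be absent. At the start the balls lie in the tray's flat well.
- ball6: White ceramic ball, diameter 32 mm, 40 g; origin at its centre. May be absent. At the start the balls lie in the tray's flat well.
- ball7: White ceramic ball, diameter 32 mm, 40 g; origin at its centre. May be absent. At the start the balls lie in the tray's flat well.
- ball8: White ceramic ball, diameter 32 mm, 40 g; origin at its centre. May be absent. At the start the balls lie in the tray's flat well.
- scoop: Aluminium scoop, open at its nose (+x), 180 g. Origin on its underside, 37 mm behind the nose; floor: 78 x 76 mm, 2 mm thick (x -41 to +37 mm), 72 mm wide between the side walls. Side walls 37 mm high from x = -41 to +9 mm only; back wall 46 mm high. Blue handle: post behind the back wall and a bar over the bowl along x, x = -48 to +31 mm, 18 mm wide (y), 77 to 99 mm above the underside.
- scoop_grip (a point): Middle of the scoop's handle bar, 88 mm above its underside, 3 mm behind the origin: where to grip, fingers closing along scoop y.
- mat: Thin green mat, fixed, 160 x 120 mm, the scoop's place; origin at its centre, flush with the table.
- lid: Blue lid of the jar, round, 140 mm across, 14 mm tall without its grip; rim 11 mm deep, inner diameter 134 mm. Origin at the centre of its rim's lower edge, z up through the grip. White grip bar on top, 44 mm long (lid x), 16 mm wide (lid y), from 14 to 38 mm above the origin. It fits loosely over the jar: when home its origin is 10 mm below the jar's rim. 120 g.
- jar_rim (a point): Centre of the jar's mouth, 131 mm above the table. The white jar is fixed on the stand; outside diameter 124 mm, inside 116 mm, inner floor 85 mm below this point.
- glaze_pot: White glaze pot with orange band, 68 mm across, 70 mm high, origin under it. Bystander.
- slip_pot: White pot with blue band, 80 mm across, 85 mm high, origin under it. Bystander.
- clay_block: Block of clay, 70 x 50 x 40 mm, origin under it. Bystander.
- brush: Brush, 170 mm, lying on the table. Bystander.

How it is judged:
On the way, in this order (a step that is already met when the one before it is completed fails the run):
1. the speed knob is set to zero and let go (value of joint speed between -0.09 and 0.09 rad and contact force between the fingers and speed below 0.2 N), for 0.3 s.
2. every ball is in the jar (horizontal distance between each of ball1, ball2, ball3, ball4, ball5, ball6, ball7, ball8 and jar_rim below 0.06 m and z of ball1 in the frame of jar_rim between -0.1 and -0.012 m and z of ball2 in the frame of jar_rim between -0.1 and -0.012 m and z of ball3 in the frame of jar_rim between -0.1 and -0.012 m and z of ball4 in the frame of jar_rim between -0.1 and -0.012 m and z of ball5 in the frame of jar_rim between -0.1 and -0.012 m and z of ball6 in the frame of jar_rim between -0.1 and -0.012 m and z of ball7 in the frame of jar_rim between -0.1 and -0.012 m and z of ball8 in the frame of jar_rim between -0.1 and -0.012 m), for 0.3 s.
3. the lid is home on the jar (horizontal distance between lid and jar_rim below 0.008 m and z of lid in the frame of jar_rim between -0.016 and -0.006 m and angle between lid's own z axis and vertical below 0.1 rad), for 0.3 s.
At the end, for the whole second after the job is handed in: The knob reads zero within 0.09 rad; every ball is in the jar; the lid is home over the rim (within 8 mm of the axis, its rim at least 6 mm below the jar's rim, level within 0.1 rad); the scoop lies flat on the table, its origin within 60 mm of the mat's centre; lid and scoop at rest (all of step 2 and all of step 3 and value of joint speed between -0.09 and 0.09 rad and horizontal distance between scoop and mat below 0.06 m and angle between scoop's own z axis and vertical below 0.12 rad and height (world z) of scoop below 0.012 m and linear speed of each of lid, scoop below 0.02 m/s); the robot touches nothing.
It fails at once if the fingers touch a ball in the tray ((contact force between the fingers and ball1 above 0.3 N and x of ball1 in the frame of pan between -0.147 and 0.147 m and y of ball1 in the frame of pan between -0.046 and 0.046 m and z of ball1 in the frame of pan below 0.06 m) or (contact force between the fingers and ball2 above 0.3 N and x of ball2 in the frame of pan between -0.147 and 0.147 m and y of ball2 in the frame of pan between -0.046 and 0.046 m and z of ball2 in the frame of pan below 0.06 m) or (contact force between the fingers and ball3 above 0.3 N and x of ball3 in the frame of pan between -0.147 and 0.147 m and y of ball3 in the frame of pan between -0.046 and 0.046 m and z of ball3 in the frame of pan below 0.06 m) or (contact force between the fingers and ball4 above 0.3 N and x of ball4 in the frame of pan between -0.147 and 0.147 m and y of ball4 in the frame of pan between -0.046 and 0.046 m and z of ball4 in the frame of pan below 0.06 m) or (contact force between the fingers and ball5 above 0.3 N and x of ball5 in the frame of pan between -0.147 and 0.147 m and y of ball5 in the frame of pan between -0.046 and 0.046 m and z of ball5 in the frame of pan below 0.06 m) or (contact force between the fingers and ball6 above 0.3 N and x of ball6 in the frame of pan between -0.147 and 0.147 m and y of ball6 in the frame of pan between -0.046 and 0.046 m and z of ball6 in the frame of pan below 0.06 m) or (contact force between the fingers and ball7 above 0.3 N and x of ball7 in the frame of pan between -0.147 and 0.147 m and y of ball7 in the frame of pan between -0.046 and 0.046 m and z of ball7 in the frame of pan below 0.06 m) or (contact force between the fingers and ball8 above 0.3 N and x of ball8 in the frame of pan between -0.147 and 0.147 m and y of ball8 in the frame of pan between -0.046 and 0.046 m and z of ball8 in the frame of pan below 0.06 m)).
It fails at once if a bystander is pushed more than 30 mm (distance of any of glaze_pot, slip_pot, clay_block, brush from where it was at the start of the episode above 0.03 m).
Of ball1, ball2, ball3, ball4, ball5, ball6, ball7, ball8 only 5 to 8 are there at a start; the rules pass over those that are not, and their reading is None.
At some moment in a run one of lid may be knocked a few centimetres aside while the robot is not near it.
It also fails if it takes over 210 s, if anything falls off the work surface, if the arm or the gripper's body presses on something with over 40 N, if the wrist force passes 120 N, or if a joint passes its speed limit or range.

### The arm

A 6-joint arm with a two-finger parallel gripper is mounted at the origin on the work surface. World frame = base frame: x ahead of the robot, y to its left, z up, the work surface at z = 0. Lengths are in m, angles in rad, forces in N, time in s.
With the tool pointing down it reaches from about 0.4 to 0.825 m from the base axis. Payload 7 kg.
Tool frame: the origin (TCP) lies between the finger pads; the fingertips stand 17 mm ahead of it and the grasp point (between the pads) lies 2 mm behind it; x points along the fingers, z is the direction in which the jaws open and shut, and the axes are right-handed (so a half turn about x gives the same grasp; the last joint's range is limited). The gripper opens to 88 mm and grips with 3 to 60 N. Pads are 19 mm wide; open, the fingers measure 130 mm over their backs; the gripper's body (78 mm by 193 mm) begins 47 mm behind the grasp point.
Start: joints at [-0.944, 0.359, 0.012, 0, -1.224, -0.288], TCP at [0.224, -0.637, 0.244] pointing down, gripper open.
Joint ranges: [-3.07, 3.07], [-1.43, 2.12], [-1.02, 1.25], [-3.03, 1.67], [-3.05, -0], [-3.03, 3.03]. Speed limits (rad/s): [2.39, 2.39, 3.01, 3.14, 3.14, 3.14].

### API

Orientations are given as [roll, pitch, yaw] about the fixed x, y, z axes, in that order (R = Rz(yaw) Ry(pitch) Rx(roll)).
In Python, from station import * gives the robot as it stands.
- The arm moves only by the tool step_arm, never from a script. Its argument "deltas" is a list of rows, each a list of 5 numbers: the shift along the tool's x, y, z in cm, then the turn about the tool's x in degrees, then the closure, from 0 (fully open) to 1 (shut). In form: [[dx, dy, dz, roll, fingers], ...]. A call has exactly 10 rows; each row is the pose to reach, as a shift and turn from the pose commanded when the call began, along the tool's axes at that moment; what a row does not reach only later rows make up. A row lasts 1/12 s, in which the tool goes at most 41.7 mm and 7.16 degrees, less where a joint would pass 70% of its speed; a pose out of reach is approached as far as the arm can. A call with a gripper value outside its range is refused whole. The fingers move at their own pace and stop on an object; "squeeze" is the grip in N (left out, the last holds). Time passes only in rows, so rows that repeat a pose let the fingers close, or fill a call up. It gives the time, the measured TCP pose, the force and the opening at its end, in the units of the state.
- get_state(): the state, without advancing time (a new reading comes with each control period).
- grab_frame(name): name is "scene" or "top" or "wrist"; returns a dict with "pixels" (384x512x3 uint8, red, green, blue), "range_z" (384x512 float32, m along the optical axis (not along the pixel's ray), 0 where there is no reading), "fx", "fy", "cx", "cy" (pixels), "view" (4x4, takes a point from world to camera coordinates); the wrist camera has in their place "hand_eye" (4x4, takes a point from camera to tool coordinates, whose origin is the TCP and whose axes are the tool frame's). Camera axes: x right, y down, z forward; pixel columns grow to the right and rows downward; lengths in m; the calibration is good to about 2 mm. A picture is of the moment at which its call begins: read the wrist's pose just before it.
- job_done(): hands the job in, once; it reports no verdict.
Trained networks look in the newest picture that a camera, given by its name, has taken for a name from the list of things; names that differ only in an ending like _2 or _b are one class to them, and where a whole thing is asked for, a point or a joint stands for the part that bears it (a point fixed in the world has none). Each returns a list of dicts, best first, with "conf" (0 to 1); they miss things now and then, are a little off and sometimes report something else, mostly with a low value. They report only what shows in the picture. A call takes as long as a camera call.
- boxes_of(thing, camera): "extent" ([left, top, right, bottom] in pixels, round what is visible of it).
- masks_of(thing, camera): "mask" (384x512 bool, what is visible of it) and "extent" ([left, top, right, bottom] in pixels, round what is visible of it).
The state is a dict: "t": time; "q": joint angles; "qd": joint speeds; "joint_efforts": joint torques, N m; "eef_pos": TCP position; "ee_rot": TCP orientation; "force": force on the tool from outside, world axes, zero at the start; "moment": the same for the moment, N m; "width": finger opening in m.
Only numpy, scipy, OpenCV 4.12 (cv2) and the standard library are available. Lean on these libraries where they do the work, as an engineer would, in place of code of your own. Each camera call takes 0.05 s, during which the arm holds its last target.

## Working session

There is one attempt and no reset: what is moved stays moved. The work goes in short steps, Python scripts to look and compute and a tool call to move; the robot and the scene stay as the last step left them, time stands still between calls to the robot, and variables do not carry over. Pictures are saved under pics/ and viewed, and the job is handed in when it is done.

Besides the shell and the picture viewer there is one more tool, called in YAML: its name, and indented under it one key for each argument. step_arm: Moves the arm, as the interface text tells. Its arguments: {"type":"object","properties":{"deltas":{"type":"array"},"squeeze":{"type":"number"}},"required":["deltas"]}

```bash
ls; mkdir -p pics; python3 - <<'E'
from station import *
import cv2,numpy as np
s=get_state();print(s)
for n in ["scene","top","wrist"]:
    f=grab_frame(n);cv2.imwrite(f"pics/a_{n}.png",f["pixels"][:,:,::-1])
    print(n,f["fx"],f["fy"],f["cx"],f["cy"]);print(np.round(f.get("view",f.get("hand_eye")),4))
E
```

```text
pics
{'t': 0.0, 'q': array([-9.43913438e-01,  3.59394523e-01,  1.10682644e-02, -3.58832599e-04,
       -1.22409064e+00, -2.88122150e-01]), 'qd': array([-2.26657882e-03,  1.40685884e-03, -1.56106147e-03, -3.02082773e-04,
       -1.62892711e-05,  8.89699907e-04]), 'joint_efforts': array([-3.11994211e-05, -5.82718170e+01,  2.93067813e+01,  6.99763834e+00,
        6.82072263e-03, -1.55803073e-04]), 'eef_pos': array([ 0.22415864, -0.63620952,  0.24262025]), 'ee_rot': array([0.08292854, 1.569141  , 1.9923634 ]), 'force': array([ 0.16862278,  0.17644306, -0.79072328]), 'moment': array([-0.03102112,  0.01600865, -0.03673606]), 'width': 0.08739569272208644}
scene 467.959079531637 467.959079531637 255.42204027917396 194.97445499214626
[[ 0.611   0.7915 -0.0152 -0.3497]
 [ 0.4429 -0.3578 -0.8221 -0.163 ]
 [-0.6561  0.4956 -0.5691  1.3879]
 [ 0.      0.      0.      1.    ]]
top 448.47801013827853 448.47801013827853 257.9735356291577 190.9447608131874
[[ 0.023  -0.9997 -0.007  -0.0038]
 [-0.989  -0.0217 -0.1462  0.5769]
 [ 0.146   0.0103 -0.9892  0.9718]
 [ 0.      0.      0.      1.    ]]
wrist 273.44526953670186 273.44526953670186 254.26174309162994 194.3179595543696
[[-4.000e-04 -2.704e-01  9.628e-01 -1.416e-01]
 [-6.000e-04 -9.628e-01 -2.704e-01  7.330e-02]
 [ 1.000e+00 -7.000e-04  2.000e-04 -9.000e-04]
 [ 0.000e+00  0.000e+00  0.000e+00  1.000e+00]]
```

View pics/a_scene.png

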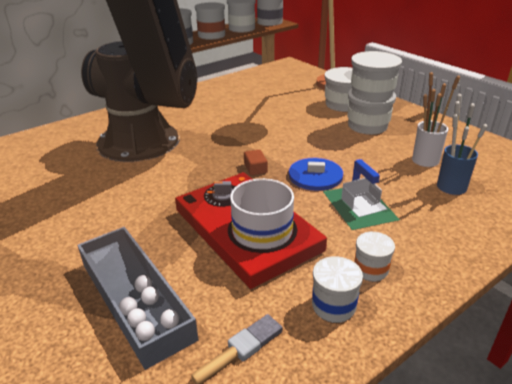

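View pics/a_top.png

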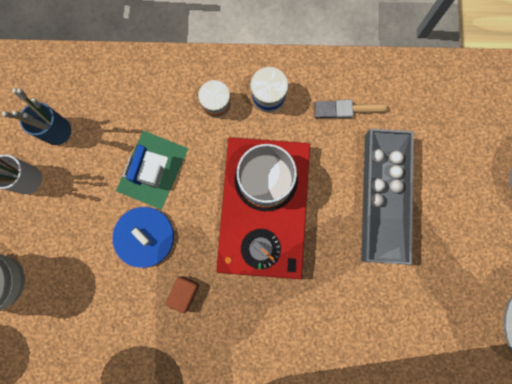

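View pics/a_wrist.png

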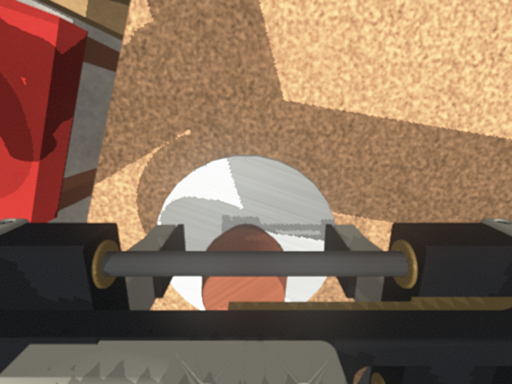

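```bash
cat > h.py <<'E'
from station import *
import cv2,numpy as np
from scipy.spatial.transform import Rotation as Ro
def RT(s):
    T=np.eye(4);T[:3,:3]=Ro.from_euler('xyz',s["ee_rot"]).as_matrix();T[:3,3]=s["eef_pos"];return T
def c2w(f,s=None):
    return np.linalg.inv(f["view"]) if "view" in f else RT(s)@f["hand_eye"]
def grab(n):
    s=get_state();f=grab_frame(n);f["c2w"]=c2w(f,s);return f
def cloud(f):
    z=f["range_z"].astype(float);v,u=np.mgrid[0:384,0:512]
    P=np.stack([(u-f["cx"])/f["fx"]*z,(v-f["cy"])/f["fy"]*z,z],-1)
    W=P@f["c2w"][:3,:3].T+f["c2w"][:3,3];W[z<=0]=np.nan;return W
def ray(f,u,v,h):
    d=f["c2w"][:3,:3]@np.array([(u-f["cx"])/f["fx"],(v-f["cy"])/f["fy"],1]);o=f["c2w"][:3,3]
    return o+d*(h-o[2])/d[2]
def proj(f,p):
    q=np.linalg.inv(f["c2w"])@np.append(p,1);return q[0]/q[2]*f["fx"]+f["cx"],q[1]/q[2]*f["fy"]+f["cy"]
def save(f,name,crop=None,k=1):
    im=f["pixels"][:,:,::-1]
    if crop is not None: a,b,c,d=crop;im=im[b:d,a:c]
    if k!=1: im=cv2.resize(im,None,fx=k,fy=k,interpolation=cv2.INTER_CUBIC)
    cv2.imwrite(f"pics/{name}.png",im)
def pose():
    s=get_state();R=RT(s)[:3,:3];z=R[:,2]
    print("t %.2f"%s["t"],"pos",np.round(s["eef_pos"],4),"jawyaw deg %.1f"%np.degrees(np.arctan2(z[1],z[0])),"tilt %.4f"%np.arccos(-R[2,0]),"w %.4f"%s["width"],"q6 %.2f"%s["q"][5],"F",np.round(s["force"],1));return s
def go(target,jaw=None):
    """delta in tool axes cm and roll deg to reach tcp target, jaw axis yaw deg (mod 180)"""
    s=pose();R=RT(s)[:3,:3];d=R.T@(np.array(target)-s["eef_pos"])*100
    r=0
    if jaw is not None:
        cur=np.degrees(np.arctan2(R[1,2],R[0,2]));dy=(jaw-cur+90)%180-90;r=-dy
        print("roll options",r,r-180*np.sign(r),"q6 now deg",np.degrees(s["q"][5]))
    print("delta cm",np.round(d,2),"roll",round(r,1));return d,r
E
python3 - <<'E'
from h import *
f=grab("top");W=cloud(f)
fs=grab("scene");Ws=cloud(fs)
for n in ["stand","speed","pan","ball1","scoop","mat","lid","jar_rim","glaze_pot","slip_pot","clay_block","brush","scoop_grip"]:
  for c,ff,w in (("top",f,W),("scene",fs,Ws)):
    for m in masks_of(n,c):
        if m["conf"]<.3: continue
        p=w[m["mask"]];p=p[~np.isnan(p[:,0])]
        print(n,c,"%.2f"%m["conf"],np.round(m["extent"],0),"med",np.round(np.median(p,0),3),"lo",np.round(np.percentile(p,2,0),3),"hi",np.round(np.percentile(p,98,0),3))
save(f,"top_knob",(200,110,320,290),3);save(f,"top_pan",(350,120,430,270),4);save(f,"top_sc",(100,120,220,280),3.5)
E
```

```text
stand top 0.70 [212. 138. 310. 280.] med [ 0.538 -0.003  0.046] lo [ 0.395 -0.095  0.041] hi [0.691 0.089 0.13 ]
stand scene 0.74 [180. 172. 330. 286.] med [ 0.615 -0.035  0.046] lo [ 0.402 -0.104  0.011] hi [0.701 0.077 0.129]
speed top 0.74 [388. 151. 406. 163.] med [ 0.665 -0.305  0.032] lo [ 0.653 -0.321  0.021] hi [ 0.679 -0.294  0.038]
speed top 0.66 [249. 237. 270. 261.] med [ 0.448 -0.     0.054] lo [ 0.425 -0.023  0.046] hi [0.471 0.024 0.082]
speed scene 0.62 [288. 153. 342. 190.] med [0.483 0.263 0.013] lo [0.407 0.206 0.   ] hi [0.539 0.337 0.037]
speed scene 0.57 [210. 181. 234. 197.] med [ 0.455 -0.004  0.059] lo [ 0.417 -0.032  0.045] hi [0.524 0.04  0.112]
pan top 0.59 [360. 127. 412. 262.] med [ 0.55  -0.288  0.022] lo [ 0.43  -0.333  0.002] hi [ 0.72  -0.231  0.057]
pan scene 0.91 [ 76. 228. 201. 368.] med [ 0.572 -0.281  0.023] lo [ 0.428 -0.337  0.003] hi [ 0.726 -0.235  0.056]
ball1 top 0.70 [387. 150. 405. 163.] med [ 0.665 -0.305  0.032] lo [ 0.653 -0.321  0.02 ] hi [ 0.679 -0.294  0.038]
ball1 top 0.66 [368. 190. 383. 208.] med [ 0.565 -0.258  0.033] lo [ 0.55
[... 3568 characters left out ...]
6 0.041]
clay_block scene 0.33 [355. 231. 395. 280.] med [0.807 0.1   0.066] lo [0.765 0.081 0.007] hi [0.829 0.143 0.071]
brush top 0.65 [312.  99. 384. 115.] med [ 0.785 -0.183  0.018] lo [ 0.764 -0.283  0.007] hi [ 0.804 -0.122  0.023]
brush scene 0.72 [192. 315. 285. 383.] med [ 0.793 -0.193  0.017] lo [ 0.768 -0.288  0.001] hi [ 0.808 -0.124  0.021]
scoop_grip top 0.57 [124. 146. 168. 187.] med [0.627 0.271 0.008] lo [ 0.588  0.236 -0.001] hi [0.667 0.316 0.101]
scoop_grip top 0.50 [117. 210. 173. 268.] med [0.47  0.272 0.014] lo [0.408 0.209 0.01 ] hi [0.533 0.335 0.038]
scoop_grip scene 0.68 [336. 159. 381. 217.] med [0.622 0.278 0.016] lo [ 0.553  0.236 -0.001] hi [0.67  0.359 0.099]
```

```bash
python3 - <<'E'
import cv2,numpy as np
a=[cv2.imread(f"pics/{n}.png") for n in ("top_knob","top_pan","top_sc")]
a=[cv2.resize(x,(int(x.shape[1]*540/x.shape[0]),540)) for x in a]
o=np.hstack(a);print(o.shape);cv2.imwrite("pics/comb.png",cv2.resize(o,(800,540*800//o.shape[1])) if o.shape[1]>800 else o)
E
```

```text
(540, 1053, 3)
```

View pics/comb.png

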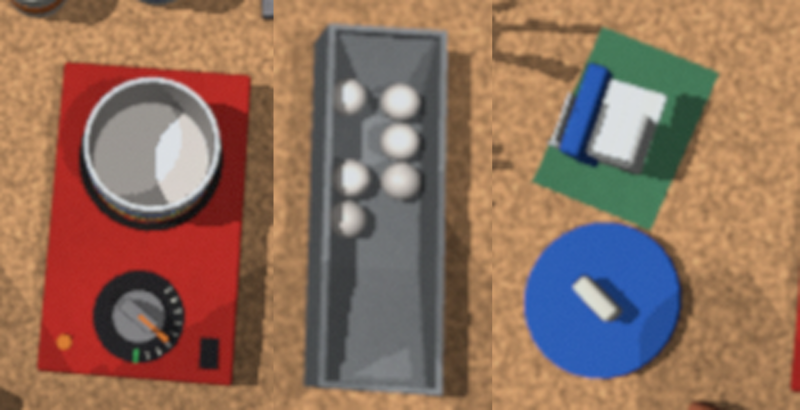

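```bash
cat > loc.py <<'E'
from h import *
def fitc(p):
    A=np.c_[2*p[:,0],2*p[:,1],np.ones(len(p))];s=np.linalg.lstsq(A,(p[:,:2]**2).sum(1),rcond=None)[0]
    return s[:2],np.sqrt(s[2]+s[0]**2+s[1]**2)
def rect(p):
    (c,(a,b),th)=cv2.minAreaRect((p[:,:2]*1000).astype(np.float32));
    if a<b:a,b,th=b,a,th+90
    return np.round(np.array(c)/1000,4),np.round([a,b],1),round((th+90)%180-90,1)
def box(W,x0,x1,y0,y1,z0,z1):
    return (W[...,0]>x0)&(W[...,0]<x1)&(W[...,1]>y0)&(W[...,1]<y1)&(W[...,2]>z0)&(W[...,2]<z1)
E
python3 - <<'E'
from loc import *
for n in("top","scene"):
    f=grab(n);W=cloud(f);px=f["pixels"].astype(int);hsv=cv2.cvtColor(f["pixels"],cv2.COLOR_RGB2HSV)
    print(n)
    p=W[box(W,.5,.7,-.1,.1,.122,.14)];
    c,r=fitc(p);
    for _ in range(4):
        d=np.abs(np.hypot(*(p[:,:2]-c).T)-.060);q=p[d<.006]; c,r=fitc(q)
    print("jar",c,r,len(q),np.median(p[:,2]))
    red=(px[...,0]>100)&(px[...,1]<60)&(px[...,2]<60)
    p=W[red&box(W,.35,.75,-.13,.13,.038,.052)];print("stand",rect(p),np.median(p[:,2]))
    p=W[box(W,.40,.5,-.05,.05,.066,.09)];print("knobbar",rect(p),len(p),p[:,2].max())
    org=(hsv[...,0]>5)&(hsv[...,0]<20)&(hsv[...,1]>150)&box(W,.38,.5,-.045,.055,.04,.09)
    p=W[org];print("orange",p.mean(0),len(p),rect(p))
    grn=(hsv[...,0]>50)&(hsv[...,0]<80)&(hsv[...,1]>100)&box(W,.38,.5,-.06,.06,.04,.09)
    p=W[grn];print("green",p.mean(0),len(p))
    p=W[box(W,.38,.78,-.38,-.18,.049,.062)];print("pan",rect(p),len(p),np.median(p[:,2]))
    p=W[box(W,.55,.72,.18,.38,.085,.11)];print("handle",rect(p),len(p),np.median(p[:,2]))
    wh=(px.min(-1)>140)&box(W,.55,.72,.18,.38,-.003,.01);p=W[wh];print("floor",rect(p),p[:,:2].mean(0),np.median(p[:,2]))
    g=(hsv[...,0]>60)&(hsv[...,0]<85)&(hsv[...,1]>80)&box(W,.52,.74,.16,.36,-.01,.01);p=W[g];print("mat",rect(p))
    blue=(hsv[...,0]>100)&(hsv[...,0]<125)&(hsv[...,1]>150)&box(W,.38,.56,.18,.36,.005,.022);p=W[blue];print("lid",cv2.minEnclosingCircle((p[:,:2]*1000).astype(np.float32)),np.median(p[:,2]))
    p=W[box(W,.42,.53,.22,.33,.028,.045)];print("lidbar",rect(p),np.median(p[:,2]))
E
```

```text
top
jar [ 0.60309933 -0.00678495] 0.05956112698163242 416 0.13025760032461997
stand (array([ 0.5424, -0.0046]), array([307.3, 187.5]), -3.1) 0.04507303900162918
knobbar (array([0.4489, 0.0018]), array([37.7, 14. ]), 50.6) 118 0.08352388724670623
orange [ 0.42678625 -0.01354672  0.05706028] 39 (array([ 4.175e-01, -1.000e-04]), array([81.8, 57.5]), 86.8)
green [0.41066106 0.00304017 0.04751982] 18
pan (array([ 0.5744, -0.2837]), array([300.6, 100.2]), -2.5) 1005 0.05469045184208632
handle (array([0.6269, 0.2763]), array([80.2, 18.9]), -15.3) 353 0.09821734106392876
floor (array([0.6339, 0.2624]), array([72. , 56.1]), -15.4) [0.63746265 0.26394098] 0.0018186231468250158
mat (array([0.6297, 0.2633]), array([156.7, 117.2]), -20.7)
lid ((469.79766845703125, 271.9715270996094), 68.72599029541016) 0.014046312135969297
lidbar (array([0.4701, 0.2729]), array([43.3, 15.5]), 46.5) 0.03730121306453105
scene
jar [ 0.60528546 -0.00747094] 0.05973282864406315 620 0.12806594333460836
stand (array([ 0.5449, -0.0047]), array([312.5, 189. ]), -3.4) 0.044300446668968374
knobbar (array([0.4501, 0.0015]), array([36.8, 18.6]), 50.3) 126 0.08173221266881825
orange [ 0.41279673 -0.00678241  0.05070754] 55 (array([0.4192, 0.0041]), array([96.6, 57.8]), 84.8)
green [nan nan nan] 0
pan (array([ 0.5744, -0.2835]), array([304.9,  99. ]), -2.4) 1330 0.05415278411212454
handle (array([0.6275, 0.2755]), array([82.5, 20.5]), -15.4) 265 0.09655565590207671
floor (array([0.6492, 0.278 ]), array([194.1,  73.7]), -53.7) [0.64729488 0.26828769] 0.0011809662328682302
mat (array([0.6327, 0.2607]), array([155.2, 114.1]), -18.8)
lid ((474.4534606933594, 271.72021484375), 68.88227081298828) 0.013218287125800698
lidbar (array([0.4731, 0.2723]), array([41.3, 20.1]), 43.2) 0.03537307760009056<stdin>:16: RuntimeWarning: Mean of empty slice.
  ret = um.true_divide(
```

```bash
python3 - <<'E'
from h import *
go([.449,.001,.24],-39.5)
E
```

```text
t 1.65 pos [ 0.2243 -0.6366  0.2435] jawyaw deg 109.4 tilt 0.0001 w 0.0876 q6 -0.29 F [ 0.5 -0.5  0.4]
roll options -31.089670106798792 148.9103298932012 q6 now deg -16.506692692745585
delta cm [  0.36 -42.38  52.67] roll -31.1
```

step_arm:
  deltas:
    - [0, -2.1, 2.6, -2, 0]
    - [0, -4.3, 5.3, -5, 0]
    - [0, -6.8, 8.5, -9, 0]
    - [0, -9.3, 11.6, -13, 0]
    - [0, -11.8, 14.7, -17, 0]
    - [0, -14.3, 17.8, -21, 0]
    - [0, -16.8, 20.9, -25, 0]
    - [0, -19.3, 24, -29, 0]
    - [0, -21.8, 27.1, -31.1, 0]
    - [0, -24.3, 30.2, -31.1, 0]

```text
t: 2.48
eef_pos: [0.3533, -0.2693, 0.2439]
ee_rot: [-2.718, 1.57, -0.263]
force: [1.7, 0.5, 0.5]
width: 0.0879
```

```bash
python3 - <<'E'
from h import *
go([.449,.001,.18],-39.5)
E
```

```text
t 2.48 pos [ 0.3533 -0.2693  0.2439] jawyaw deg 140.6 tilt 0.0010 w 0.0879 q6 -0.48 F [1.7 0.5 0.5]
roll options 0.14472413023599984 -179.855275869764 q6 now deg -27.62077936056165
delta cm [  6.39 -26.97   9.75] roll 0.1
```

step_arm:
  deltas:
    - [0.5, -3.4, 1.2, 0, 0]
    - [1.2, -6.8, 2.4, 0, 0]
    - [2, -10.2, 3.7, 0, 0]
    - [2.8, -13.6, 4.9, 0, 0]
    - [3.6, -17, 6.1, 0, 0]
    - [4.4, -20.4, 7.4, 0, 0]
    - [5.2, -23.6, 8.5, 0, 0]
    - [5.8, -25.5, 9.2, 0, 0]
    - [6.2, -26.5, 9.6, 0, 0]
    - [6.4, -27, 9.75, 0, 0]

```text
t: 3.32
eef_pos: [0.4497, 0.0006, 0.1791]
ee_rot: [0.998, 1.57, -2.831]
force: [0.3, -0.1, -0.2]
width: 0.0876
```

```bash
python3 - <<'E'
from loc import *
go([.449,.001,.073],-39.5)
f=grab("wrist");save(f,"w1");W=cloud(f)
p=W[box(W,.40,.5,-.05,.05,.068,.09)];print("knobbar",rect(p),len(p),np.median(p[:,2]))
E
```

```text
t 3.32 pos [0.4497 0.0006 0.1791] jawyaw deg 140.6 tilt 0.0006 w 0.0876 q6 -1.13 F [ 0.3 -0.1 -0.2]
roll options 0.11613914739623965 -179.88386085260376 q6 now deg -64.69819335882084
delta cm [1.061e+01 1.000e-02 8.000e-02] roll 0.1
knobbar (array([4.483e-01, 1.000e-04]), array([37.8, 13.9]), 50.6) 617 0.07934696838607755
```

View pics/w1.png

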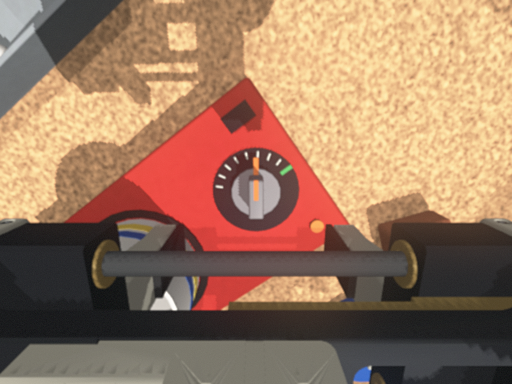

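```bash
python3 - <<'E'
from h import *
s=get_state();print(np.degrees(s["q"]))
E
```

```text
[ 2.52763274e+01  2.21355038e+00 -3.18831334e+01 -4.67938456e-03
 -5.59455757e+01 -6.46866631e+01]
```

step_arm:
  deltas:
    - [2, 0, 0, 0, 0]
    - [4.5, 0, 0, 0, 0]
    - [7, 0, 0, 0, 0]
    - [9, 0, 0, 0, 0]
    - [10.2, 0, 0, 0, 0.2]
    - [10.5, 0, 0, 0, 0.5]
    - [10.5, 0, 0, 0, 1]
    - [10.5, 0, 0, 0, 1]
    - [10.5, 0, 0, 0, 1]
    - [10.5, 0, 0, 0, 1]
  squeeze: 30

```text
t: 4.2
eef_pos: [0.4502, -0.0006, 0.0756]
ee_rot: [-2.074, 1.569, 0.378]
force: [-0.1, -0.1, 0.8]
width: 0.0532
```

```bash
python3 - <<'E'
from h import *
pose()
E
```

```text
t 4.20 pos [ 0.4502 -0.0006  0.0756] jawyaw deg 140.5 tilt 0.0020 w 0.0532 q6 -1.13 F [-0.1 -0.1  0.8]
```

step_arm:
  deltas:
    - [0.2, 0, 0, 0, 1]
    - [0.2, 0, 0, 0, 1]
    - [0.2, 0, 0, 0, 1]
    - [0.2, 0, 0, 0, 1]
    - [0.2, 0, 0, 0, 1]
    - [0.2, 0, 0, 0, 1]
    - [0.2, 0, 0, 0, 1]
    - [0.2, 0, 0, 0, 1]
    - [0.2, 0, 0, 0, 1]
    - [0.2, 0, 0, 0, 1]

```text
t: 5.03
eef_pos: [0.4484, 0.0003, 0.0726]
ee_rot: [0.07, 1.569, 2.522]
force: [-8.0, 10.7, 8.4]
width: 0.0136
```

step_arm:
  deltas:
    - [0, 0, 0, 6, 1]
    - [0, 0, 0, 12, 1]
    - [0, 0, 0, 18, 1]
    - [0, 0, 0, 24, 1]
    - [0, 0, 0, 30, 1]
    - [0, 0, 0, 36, 1]
    - [0, 0, 0, 42, 1]
    - [0, 0, 0, 48, 1]
    - [0, 0, 0, 53.7, 1]
    - [0, 0, 0, 53.7, 1]

```text
t: 5.87
eef_pos: [0.4481, 0.0009, 0.0725]
ee_rot: [0.771, 1.568, 2.279]
force: [-11.4, 15.9, 11.3]
width: 0.0137
```

```bash
python3 - <<'E'
from loc import *
pose()
f=grab("wrist");save(f,"w2")
E
```

```text
t 5.87 pos [0.4481 0.0009 0.0725] jawyaw deg 86.4 tilt 0.0029 w 0.0137 q6 -2.07 F [-11.4  15.9  11.3]
```

View pics/w2.png

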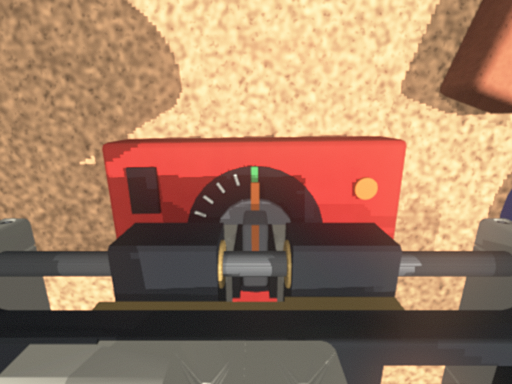

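step_arm:
  deltas:
    - [0, 0, 0, 0, 0.5]
    - [0, 0, 0, 0, 0]
    - [0, 0, 0, 0, 0]
    - [0, 0, 0, 0, 0]
    - [0, 0, 0, 0, 0]
    - [0, 0, 0, 0, 0]
    - [-2, 0, 0, 0, 0]
    - [-5, 0, 0, 0, 0]
    - [-9, 0, 0, 0, 0]
    - [-13, 0, 0, 0, 0]

```text
t: 6.75
eef_pos: [0.4487, -0.0012, 0.2036]
ee_rot: [2.077, 1.569, -2.692]
force: [1.3, 0.5, -0.3]
width: 0.075
```

```bash
python3 - <<'E'
from loc import *
go([.54,.20,.25],74.6)
f=grab("top");save(f,"t2",(200,200,320,290),5)
f=grab("scene");save(f,"s2",(320,140,400,230),6)
E
```

```text
t 6.75 pos [ 0.4487 -0.0012  0.2036] jawyaw deg 86.8 tilt 0.0023 w 0.0750 q6 -2.07 F [ 1.3  0.5 -0.3]
roll options 12.19683508659621 -167.8031649134038 q6 now deg -118.35746745146099
delta cm [-4.68 -7.98 20.59] roll 12.2
```

View pics/s2.png

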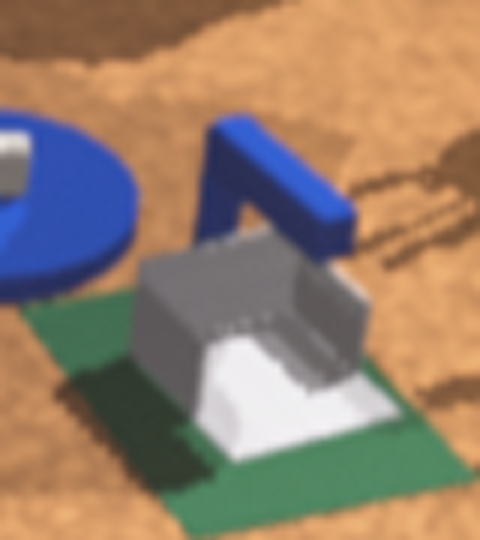

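```bash
python3 - <<'E'
from loc import *
go([.6325,.2745,.20],74.6)
E
```

```text
t 6.85 pos [4.531e-01 1.000e-04 2.089e-01] jawyaw deg 86.9 tilt 0.0108 w 0.0835 q6 -2.07 F [ 1.3  0.1 -0.2]
roll options 12.266353399642398 -167.7336466003576 q6 now deg -118.35749686527939
delta cm [  1.15 -16.41  28.38] roll 12.3
```

View pics/t2.png

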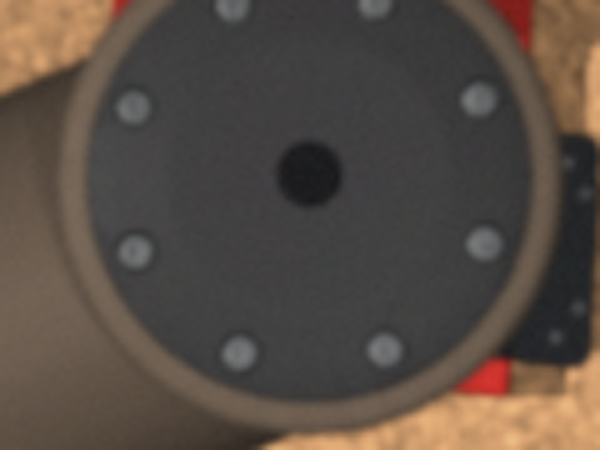

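step_arm:
  deltas:
    - [0, -1, 1.7, 1, 0]
    - [0, -2.9, 4.9, 2, 0]
    - [0, -4.9, 8.3, 4, 0]
    - [0, -6.9, 11.7, 6, 0]
    - [0, -8.9, 15.1, 8, 0]
    - [0, -10.9, 18.5, 10, 0]
    - [0, -12.9, 21.9, 12.2, 0]
    - [0, -14.9, 25.2, 12.2, 0]
    - [0, -16.3, 27.5, 12.2, 0]
    - [0.3, -16.8, 28.4, 12.2, 0]

```text
t: 7.68
eef_pos: [0.6351, 0.2765, 0.1985]
ee_rot: [-2.053, 1.57, -0.75]
force: [0.4, -0.6, 0.0]
width: 0.0877
```

```bash
python3 - <<'E'
from loc import *
pose()
f=grab("wrist");save(f,"w3");W=cloud(f)
p=W[box(W,.55,.72,.18,.38,.090,.11)];print("handle",rect(p),len(p),np.median(p[:,2]))
c,_,th=rect(p);th=np.radians(th);d=np.array([np.cos(th),np.sin(th)])
print(c+.0055*d)
go([*(c+.0055*d),.086],np.degrees(th)+90)
f=grab("top");save(f,"t3",(200,110,320,290),3)
E
```

```text
t 7.68 pos [0.6351 0.2765 0.1985] jawyaw deg 74.7 tilt 0.0005 w 0.0877 q6 -2.53 F [ 0.4 -0.6  0. ]
handle (array([0.6261, 0.2759]), array([79.1, 17.9]), -15.3) 1620 0.0992259437924995
[0.63140507 0.2744487 ]
t 7.73 pos [0.6345 0.2764 0.1972] jawyaw deg 74.7 tilt 0.0014 w 0.0878 q6 -2.53 F [1.6 0.8 0. ]
roll options -0.011773206081215903 179.98822679391878 q6 now deg -144.93860759218305
delta cm [11.13  0.24 -0.25] roll -0.0
```

View pics/w3.png

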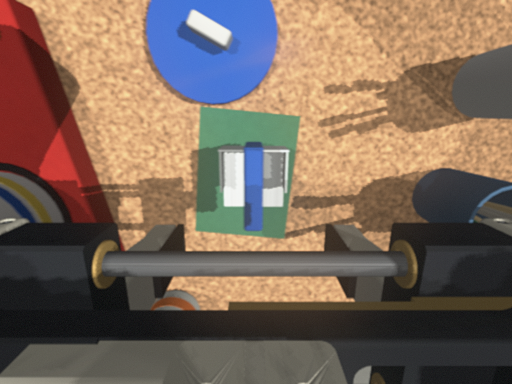

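View pics/t3.png

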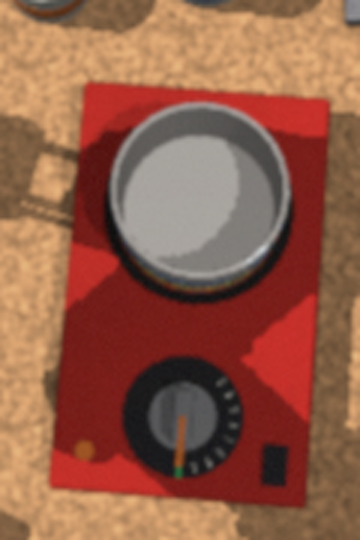

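step_arm:
  deltas:
    - [2, 0.2, -0.2, 0, 0]
    - [5, 0.2, -0.2, 0, 0]
    - [8, 0.2, -0.2, 0, 0]
    - [10, 0.2, -0.2, 0, 0]
    - [11, 0.2, -0.2, 0, 0.3]
    - [11.1, 0.2, -0.2, 0, 1]
    - [11.1, 0.2, -0.2, 0, 1]
    - [11.1, 0.2, -0.2, 0, 1]
    - [11.1, 0.2, -0.2, 0, 1]
    - [11.1, 0.2, -0.2, 0, 1]
  squeeze: 60

```text
t: 8.62
eef_pos: [0.6313, 0.2726, 0.0902]
ee_rot: [-0.672, 1.568, 0.63]
force: [0.1, 0.2, -0.2]
width: 0.0532
```

step_arm:
  deltas:
    - [0, 0, 0, 0, 1]
    - [0, 0, 0, 0, 1]
    - [0, 0, 0, 0, 1]
    - [0, 0, 0, 0, 1]
    - [0, 0, 0, 0, 1]
    - [0, 0, 0, 0, 1]
    - [0, 0, 0, 0, 1]
    - [0, 0, 0, 0, 1]
    - [-0.5, 0, 0, 0, 1]
    - [-1.5, 0, 0, 0, 1]

```text
t: 9.45
eef_pos: [0.6298, 0.2716, 0.1025]
ee_rot: [2.419, 1.568, -2.562]
force: [-0.5, -0.5, -1.5]
width: 0.0171
```

```bash
python3 - <<'E'
from loc import *
pose()
f=grab("scene");save(f,"s4",(300,110,420,240),5);W=cloud(f)
E
```

```text
t 9.45 pos [0.6298 0.2716 0.1025] jawyaw deg 74.6 tilt 0.0030 w 0.0171 q6 -2.53 F [-0.5 -0.5 -1.5]
```

View pics/s4.png

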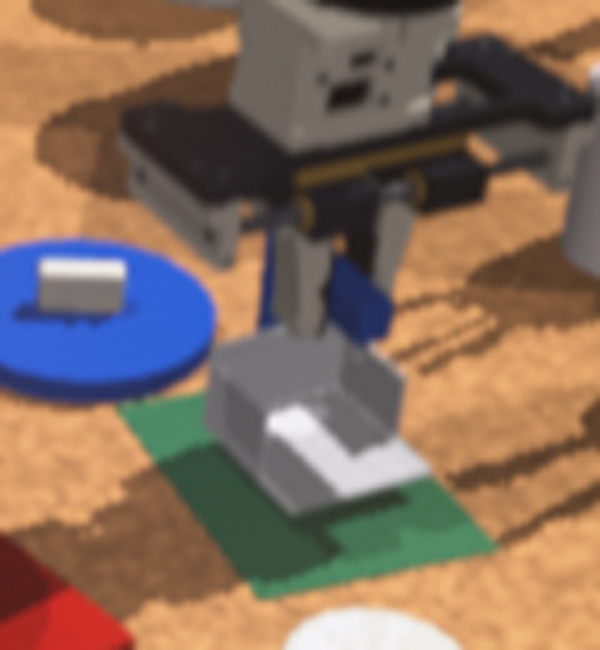

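```bash
cat >> h.py <<'E'
PC=np.array([.5744,-.2836]);PY=np.radians(-2.45)
def pan2w(x,y=0): return PC+np.array([np.cos(PY)*x-np.sin(PY)*y,np.sin(PY)*x+np.cos(PY)*y])
def w2pan(p):
    d=np.asarray(p)[:2]-PC;return np.array([np.cos(PY)*d[0]+np.sin(PY)*d[1],-np.sin(PY)*d[0]+np.cos(PY)*d[1]])
NOSE=.0405;BOT=.0873
def scoopto(nose,bottom,y=0):
    x,yy=pan2w(nose-NOSE,y);return go([x,yy,bottom+BOT],np.degrees(PY)+90)
E
python3 - <<'E'
from h import *
scoopto(-.035,.16)
E
```

```text
t 9.50 pos [0.6313 0.2724 0.106 ] jawyaw deg 74.6 tilt 0.0015 w 0.0178 q6 -2.53 F [1.2 1.  1.5]
roll options -12.914582259200387 167.0854177407996 q6 now deg -144.94695643509738
delta cm [-14.17  -1.9  -56.8 ] roll -12.9
```

step_arm:
  deltas:
    - [-3, 0, 0, 0, 1]
    - [-6.5, 0, 0, 0, 1]
    - [-10, 0, -1, 0, 1]
    - [-13, -0.1, -3, 0, 1]
    - [-14.5, -0.2, -6, -1, 1]
    - [-14.5, -0.3, -9.5, -2, 1]
    - [-14.5, -0.4, -13, -3, 1]
    - [-14.5, -0.5, -16.5, -5, 1]
    - [-14.5, -0.7, -20, -7, 1]
    - [-14.5, -0.8, -23.5, -9, 1]

```text
t: 10.33
eef_pos: [0.5755, 0.042, 0.2497]
ee_rot: [-1.136, 1.569, 0.325]
force: [0.2, -0.2, -1.3]
width: 0.0178
```

```bash
python3 - <<'E'
from h import *
scoopto(-.035,.14)
E
```

```text
t 10.33 pos [0.5755 0.042  0.2497] jawyaw deg 83.7 tilt 0.0017 w 0.0178 q6 -2.09 F [ 0.2 -0.2 -1.3]
roll options -3.8198128879057975 176.1801871120942 q6 now deg -119.86532313563481
delta cm [  2.21   4.09 -32.88] roll -3.8
```

step_arm:
  deltas:
    - [0, 0.4, -3.5, -1, 1]
    - [0, 0.9, -7.3, -2, 1]
    - [0, 1.4, -11.2, -3, 1]
    - [0, 1.9, -15.1, -3.8, 1]
    - [0, 2.4, -19, -3.8, 1]
    - [0, 2.9, -22.9, -3.8, 1]
    - [0, 3.4, -26.8, -3.8, 1]
    - [0.7, 3.8, -30.2, -3.8, 1]
    - [1.5, 4, -32, -3.8, 1]
    - [2.2, 4.1, -32.9, -3.8, 1]

```text
t: 11.17
eef_pos: [0.4978, -0.2814, 0.227]
ee_rot: [-1.902, 1.57, -0.379]
force: [0.2, 0.4, -1.1]
width: 0.0178
```

```bash
python3 - <<'E'
from loc import *
f=grab("wrist");
s=get_state();save(f,"w5");W=cloud(f)
f2=grab("scene");save(f2,"s5",(60,120,260,370),2.4)
scoopto(-.035,.025)
E
```

```text
t 11.27 pos [ 0.4976 -0.2799  0.2257] jawyaw deg 87.3 tilt 0.0015 w 0.0176 q6 -1.45 F [ 1.1  0.1 -1.2]
roll options -0.28239853957948924 179.7176014604205 q6 now deg -82.98336604587847
delta cm [11.34 -0.16 -0.05] roll -0.3
```

View pics/w5.png

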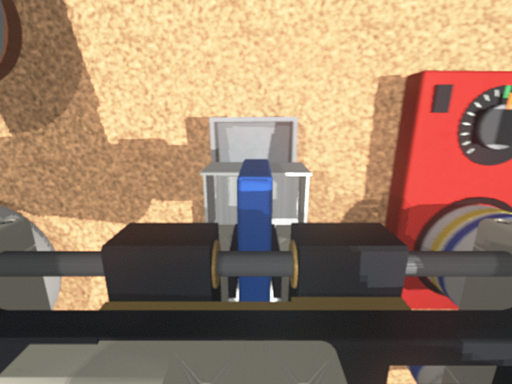

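View pics/s5.png

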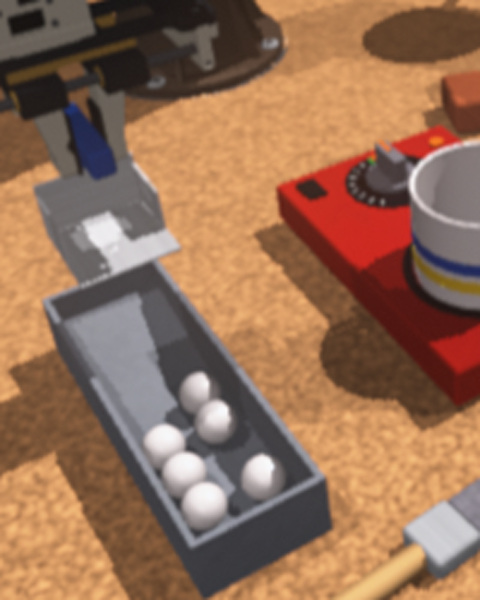

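step_arm:
  deltas:
    - [1, -0.1, 0, 0, 1]
    - [3, -0.1, 0, 0, 1]
    - [5, -0.1, 0, 0, 1]
    - [7, -0.1, 0, 0, 1]
    - [8.7, -0.1, 0, 0, 1]
    - [9.9, -0.1, 0, 0, 1]
    - [10.7, -0.1, 0, 0, 1]
    - [11, -0.1, 0, 0, 1]
    - [11.2, -0.1, 0, 0, 1]
    - [11.2, -0.1, 0, 0, 1]

```text
t: 12.1
eef_pos: [0.5002, -0.2786, 0.1149]
ee_rot: [-1.821, 1.57, -0.294]
force: [-0.1, -0.9, -1.4]
width: 0.018
```

```bash
python3 - <<'E'
from loc import *
f2=grab("scene");save(f2,"s6",(60,120,260,370),2.4)
scoopto(.036,.0065)
E
```

```text
t 12.15 pos [ 0.5003 -0.2788  0.1152] jawyaw deg 87.4 tilt 0.0011 w 0.0174 q6 -1.45 F [ 1.5 -0.2 -1.9]
roll options -0.10388849437498493 179.89611150562502 q6 now deg -83.0047759780809
delta cm [ 2.15 -6.98 -0.15] roll -0.1
```

View pics/s6.png

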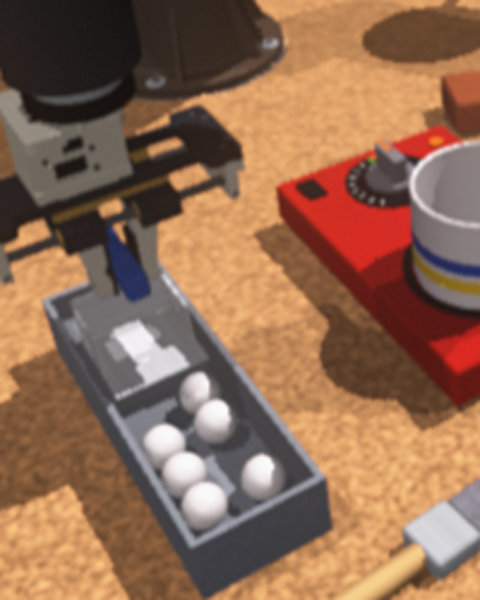

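step_arm:
  deltas:
    - [0.2, -0.4, 0, 0, 1]
    - [0.4, -1, -0.1, 0, 1]
    - [0.6, -1.8, -0.1, 0, 1]
    - [0.8, -2.6, -0.1, 0, 1]
    - [1, -3.4, -0.1, 0, 1]
    - [1.25, -4.2, -0.1, 0, 1]
    - [1.5, -5, -0.1, 0, 1]
    - [1.75, -5.8, -0.1, 0, 1]
    - [2, -6.6, -0.15, 0, 1]
    - [2.15, -7.2, -0.15, 0, 1]

```text
t: 12.98
eef_pos: [0.5711, -0.2834, 0.093]
ee_rot: [1.4, 1.568, 2.926]
force: [-14.1, 12.9, 32.0]
width: 0.0176
```

```bash
python3 - <<'E'
from loc import *
f2=grab("scene");save(f2,"s7",(60,120,260,370),2.4)
scoopto(.105,.006)
E
```

```text
t 13.03 pos [ 0.5722 -0.2835  0.0933] jawyaw deg 87.4 tilt 0.0020 w 0.0178 q6 -1.46 F [ 0.4  0.1 -1.1]
roll options -0.10455841796851928 179.89544158203148 q6 now deg -83.69181211265304
delta cm [-0.02 -6.67  0.01] roll -0.1
```

View pics/s7.png

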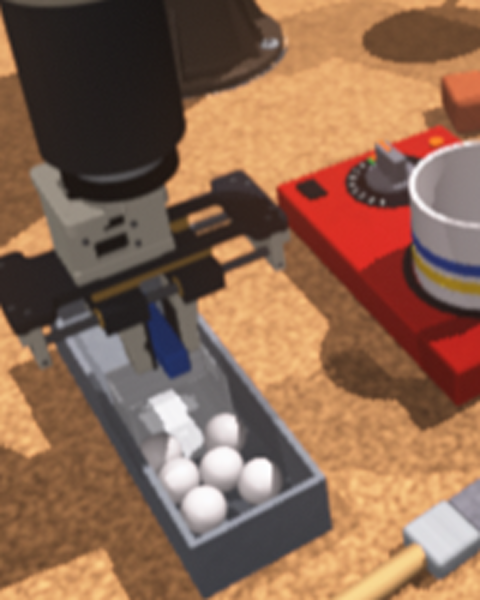

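step_arm:
  deltas:
    - [0, -0.4, 0, 0, 1]
    - [0, -1, 0, 0, 1]
    - [0, -1.7, 0, 0, 1]
    - [0, -2.4, 0, 0, 1]
    - [0, -3.1, 0, 0, 1]
    - [0, -3.8, 0, 0, 1]
    - [0, -4.4, 0, 0, 1]
    - [0, -5, 0, 0, 1]
    - [0, -5.4, 0, 0, 1]
    - [0, -5.6, 0, 0, 1]

```text
t: 13.87
eef_pos: [0.6237, -0.286, 0.0938]
ee_rot: [1.509, 1.562, 3.035]
force: [-19.3, 6.3, 20.0]
width: 0.0176
```

```bash
python3 - <<'E'
from loc import *
f2=grab("scene");save(f2,"s8",(60,120,260,370),2.4)
scoopto(.105,.006)
f2=grab("top");save(f2,"t8",(340,100,440,280),3)
E
```

```text
t 13.92 pos [ 0.6238 -0.286   0.0939] jawyaw deg 87.4 tilt 0.0086 w 0.0176 q6 -1.47 F [-16.9   4.8  15.8]
roll options -0.15111316103683237 179.84888683896315 q6 now deg -84.22575748303481
delta cm [ 0.04 -1.5   0.03] roll -0.2
```

View pics/s8.png

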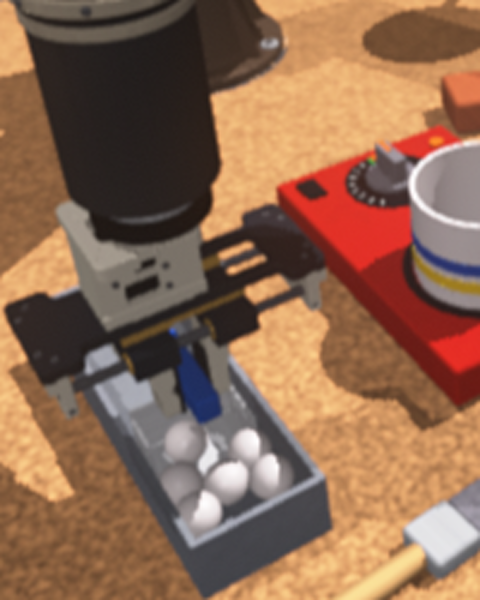

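View pics/t8.png

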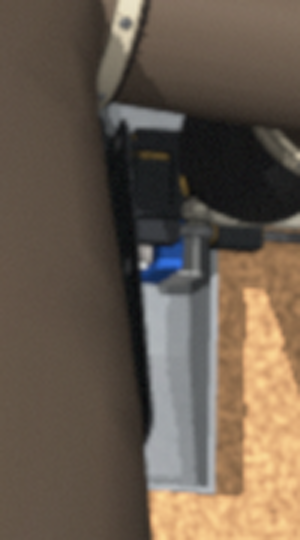

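step_arm:
  deltas:
    - [-0.1, -0.3, 0, 0, 1]
    - [-0.2, -0.6, 0, 0, 1]
    - [-0.4, -0.9, 0, 0, 1]
    - [-0.7, -1.2, 0, 0, 1]
    - [-1, -1.4, 0, 0, 1]
    - [-1.3, -1.6, 0, 0, 1]
    - [-1.7, -1.7, 0, 0, 1]
    - [-2, -1.8, 0, 0, 1]
    - [-2.3, -1.85, 0, 0, 1]
    - [-2.6, -1.9, 0, 0, 1]

```text
t: 14.8
eef_pos: [0.6463, -0.2869, 0.1191]
ee_rot: [1.094, 1.57, 2.62]
force: [-3.2, -0.6, -3.6]
width: 0.0176
```

```bash
python3 - <<'E'
from loc import *
f2=grab("scene");save(f2,"s9",(60,120,260,370),2.4)
pose()
f2=grab("wrist");save(f2,"w9")
E
```

```text
t 14.85 pos [ 0.6466 -0.287   0.1199] jawyaw deg 87.4 tilt 0.0003 w 0.0177 q6 -1.47 F [-3.2 -0.2 -2.2]
```

View pics/s9.png

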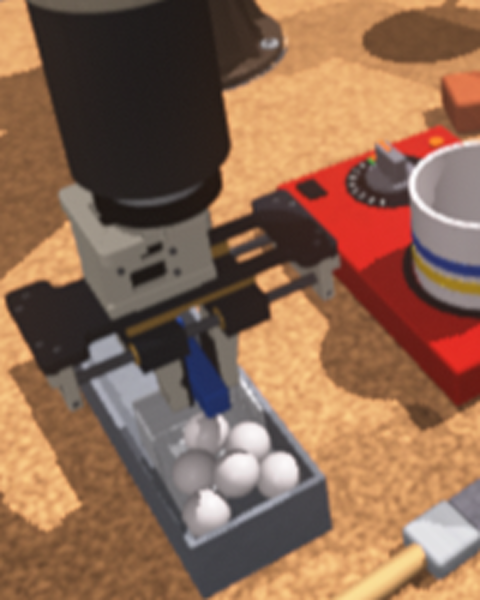

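View pics/w9.png

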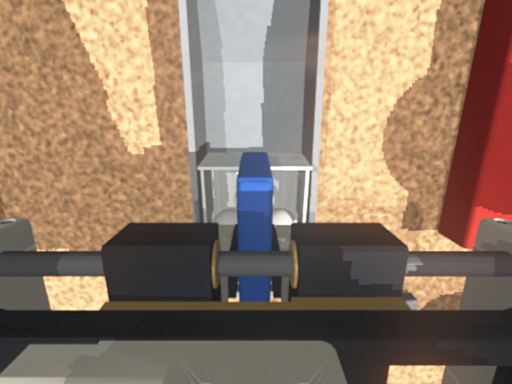

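step_arm:
  deltas:
    - [-0.2, 0, 0, 0, 1]
    - [-0.5, 0, 0, 0, 1]
    - [-0.9, 0, 0, 0, 1]
    - [-1.4, 0, 0, 0, 1]
    - [-1.9, 0, 0, 0, 1]
    - [-2.4, 0, 0, 0, 1]
    - [-2.9, 0, 0, 0, 1]
    - [-3.4, 0, 0, 0, 1]
    - [-3.8, 0, 0, 0, 1]
    - [-4, 0, 0, 0, 1]

```text
t: 15.73
eef_pos: [0.647, -0.2873, 0.1603]
ee_rot: [-1.814, 1.569, -0.288]
force: [-0.4, 0.3, -1.7]
width: 0.0176
```

```bash
python3 - <<'E'
from loc import *
f2=grab("scene");save(f2,"s10",(60,120,260,370),2.4)
pose()
E
```

```text
t 15.78 pos [ 0.647  -0.2873  0.1604] jawyaw deg 87.4 tilt 0.0018 w 0.0177 q6 -1.47 F [-0.2  0.6 -1.5]
```

View pics/s10.png

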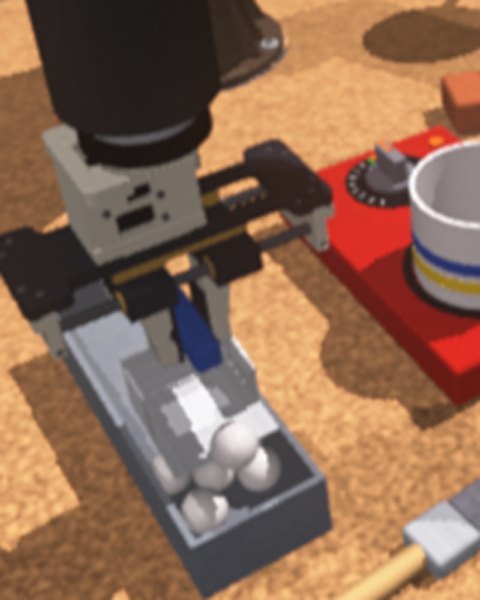

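```bash
cat >> loc.py <<'E'
def tilt():
    f=grab("wrist");s=get_state();hsv=cv2.cvtColor(f["pixels"],cv2.COLOR_RGB2HSV);W=cloud(f)
    m=(hsv[...,0]>105)&(hsv[...,0]<125)&(hsv[...,1]>150)
    z0=s["eef_pos"][2]
    R=RT(s)[:3,:3];n=np.array([R[1,2],-R[0,2]]);  # nose dir = jaw -90
    q=W-s["eef_pos"];a=q[...,0]*n[0]+q[...,1]*n[1];b=q[...,0]*R[0,2]+q[...,1]*R[1,2]
    m&=(np.abs(b)<.008)&(a<-.012)&(a>-.06)&(q[...,2]>-.01)
    p=np.c_[a[m],q[...,2][m]]
    for _ in range(4):
        k=np.polyfit(p[:,0],p[:,1],1);r=p[:,1]-np.polyval(k,p[:,0]);p=p[np.abs(r)<max(.002,2*r.std())]
    print("handle slope deg (pos=nose up) %.2f"%np.degrees(np.arctan(k[0])),"top at a=-.03 rel tcp %.4f"%np.polyval(k,-.03),"a range",p[:,0].min(),p[:,0].max(),len(p))
    return f
E
python3 - <<'E'
from loc import *
f=tilt();save(f,"w10")
f=grab("scene");W=cloud(f)
# side profile of scoop: blue handle in scene
hsv=cv2.cvtColor(f["pixels"],cv2.COLOR_RGB2HSV)
m=(hsv[...,0]>105)&(hsv[...,0]<125)&(hsv[...,1]>120)&box(W,.5,.75,-.36,-.2,.1,.25)
p=W[m];d=np.array([w2pan(x) for x in p]);print(len(p),d.min(0),d.max(0),p[:,2].min(),p[:,2].max())
for lo in np.arange(.0,.12,.01):
    q=p[(d[:,0]>lo)&(d[:,0]<lo+.01)]
    if len(q):print(round(lo,2),len(q),q[:,2].max())
E
```

```text
handle slope deg (pos=nose up) -2.02 top at a=-.03 rel tcp 0.0149 a range -0.04504522729452708 -0.01200579682265297 570
326 [ 0.05160607 -0.01242823] [0.11120708 0.00713922] 0.14817623611109487 0.21861771285820653
0.05 6 0.17274926854316358
0.06 26 0.17302068084436345
0.07 40 0.17273221252056326
0.08 59 0.1726842085438261
0.09 68 0.17126994768762804
0.1 126 0.1705490454050267
0.11 1 0.21861771285820653
```

View pics/w10.png

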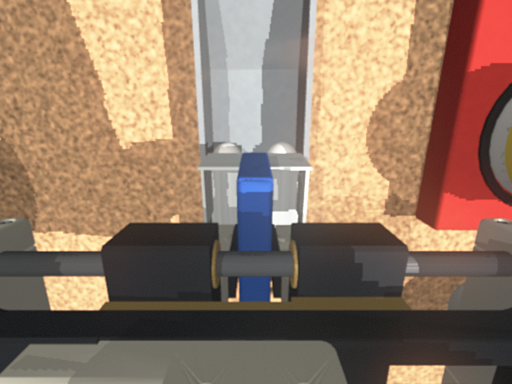

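step_arm:
  deltas:
    - [-0.5, -0.5, 0, 0, 1]
    - [-0.5, -1.2, 0, 0, 1]
    - [-0.5, -2.2, 0, 0, 1]
    - [-0.5, -3.2, 0, 0, 1]
    - [-0.5, -4, 0, 0, 1]
    - [0, -4.2, 0, 0, 1]
    - [0.6, -4.2, 0, 0, 1]
    - [1.1, -4.2, 0, 0, 1]
    - [1.3, -4.2, 0, 0, 1]
    - [1.3, -4.2, 0, 0, 1]
  squeeze: 25

```text
t: 16.72
eef_pos: [0.6879, -0.2889, 0.1456]
ee_rot: [1.396, 1.57, 2.922]
force: [0.0, -0.6, -1.2]
width: 0.0178
```

```bash
python3 - <<'E'
from loc import *
s=pose();print(w2pan(s["eef_pos"]))
f2=grab("scene");save(f2,"s11",(60,120,260,370),2.4)
E
```

```text
t 16.72 pos [ 0.6879 -0.2889  0.1456] jawyaw deg 87.4 tilt 0.0008 w 0.0178 q6 -1.48 F [ 0.  -0.6 -1.2]
[ 0.11358373 -0.0004534 ]
```

View pics/s11.png

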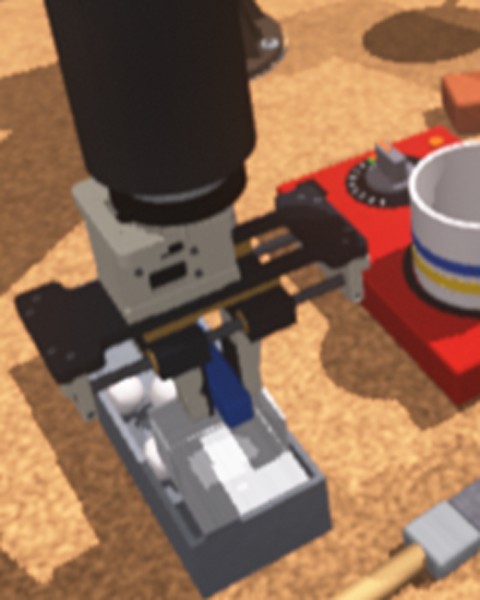

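step_arm:
  deltas:
    - [0, -0.3, 0, 0, 1]
    - [0, -0.5, 0, 0, 1]
    - [0.2, -0.5, 0, 0, 1]
    - [0.4, -0.5, 0, 0, 1]
    - [0.6, -0.5, 0, 0, 1]
    - [0.8, -0.5, 0, 0, 1]
    - [0.9, -0.5, 0, 0, 1]
    - [1, -0.5, 0, 0, 1]
    - [1, -0.5, 0, 0, 1]
    - [1, -0.5, 0, 0, 1]

```text
t: 17.6
eef_pos: [0.6948, -0.2898, 0.1444]
ee_rot: [-2.007, 1.563, -0.48]
force: [-11.7, 8.6, 34.8]
width: 0.0177
```

```bash
python3 - <<'E'
from loc import *
s=pose();print(w2pan(s["eef_pos"]))
tilt()
f2=grab("scene");save(f2,"s12",(60,120,260,370),2.4)
E
```

```text
t 17.60 pos [ 0.6948 -0.2898  0.1444] jawyaw deg 87.5 tilt 0.0073 w 0.0177 q6 -1.48 F [-11.7   8.6  34.8]
[ 0.12052512 -0.0010066 ]
handle slope deg (pos=nose up) -2.47 top at a=-.03 rel tcp 0.0148 a range -0.04548052590012958 -0.012034399033757937 688
```

step_arm:
  deltas:
    - [0, 0, 0, 0, 1]
    - [0, 0, 0, 0, 1]
    - [0, 0, 0, 0, 1]
    - [0, 0, 0, 0, 1]
    - [0, 0, 0, 0, 1]
    - [0, 0, 0, 0, 1]
    - [0, 0, 0, 0, 1]
    - [0, 0, 0, 0, 1]
    - [0, 0, 0, 0, 1]
    - [0, 0, 0, 0, 1]
  squeeze: 8

```text
t: 18.53
eef_pos: [0.6939, -0.2896, 0.139]
ee_rot: [-2.023, 1.568, -0.497]
force: [-4.8, 2.6, 10.8]
width: 0.0174
```

```bash
python3 - <<'E'
from loc import *
s=pose();print(w2pan(s["eef_pos"]))
tilt()
f2=grab("scene");save(f2,"s12",(60,120,260,370),2.4)
E
```

```text
t 18.53 pos [ 0.6939 -0.2896  0.139 ] jawyaw deg 87.4 tilt 0.0027 w 0.0174 q6 -1.48 F [-4.8  2.6 10.8]
[ 0.11964231 -0.0008364 ]
handle slope deg (pos=nose up) -1.43 top at a=-.03 rel tcp 0.0180 a range -0.04831545208377209 -0.012060301797059051 1277
```

View pics/s12.png

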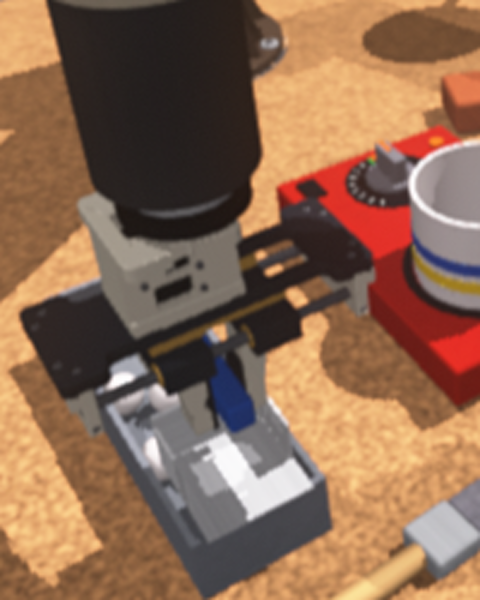

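step_arm:
  deltas:
    - [-1, 0, 0, 0, 1]
    - [-2.5, 0, 0, 0, 1]
    - [-2.8, 1.5, 0, 0, 1]
    - [-2.8, 4, 0, 0, 1]
    - [-2.8, 7.5, 0, 0, 1]
    - [-2.8, 11, 0, 0, 1]
    - [-2.8, 14.5, 0, 0, 1]
    - [-2.8, 17.5, 0, 0, 1]
    - [-2.8, 19.5, 0, 0, 1]
    - [-2.8, 20.4, 0, 0, 1]
  squeeze: 20

```text
t: 19.47
eef_pos: [0.4869, -0.2798, 0.1647]
ee_rot: [-0.373, 1.57, 1.151]
force: [-0.4, -0.1, -1.4]
width: 0.018
```

```bash
python3 - <<'E'
from loc import *
s=pose();print(w2pan(s["eef_pos"]))
tilt()
x,y=pan2w(-.085,0);go([x,y,.124],87.55)
f2=grab("scene");save(f2,"s13",(60,120,260,370),2.4)
E
```

```text
t 19.47 pos [ 0.4869 -0.2798  0.1647] jawyaw deg 87.4 tilt 0.0004 w 0.0180 q6 -1.44 F [-0.4 -0.1 -1.4]
[-8.75555086e-02  1.20835530e-05]
handle slope deg (pos=nose up) -1.60 top at a=-.03 rel tcp 0.0180 a range -0.04837976697355828 -0.012021457663882901 1309
t 19.52 pos [ 0.4868 -0.2798  0.1649] jawyaw deg 87.4 tilt 0.0005 w 0.0181 q6 -1.44 F [-2.6  1.6 -2.9]
roll options -0.19433789266243195 179.80566210733758 q6 now deg -82.68881070659688
delta cm [ 4.09 -0.27 -0.  ] roll -0.2
```

View pics/s13.png

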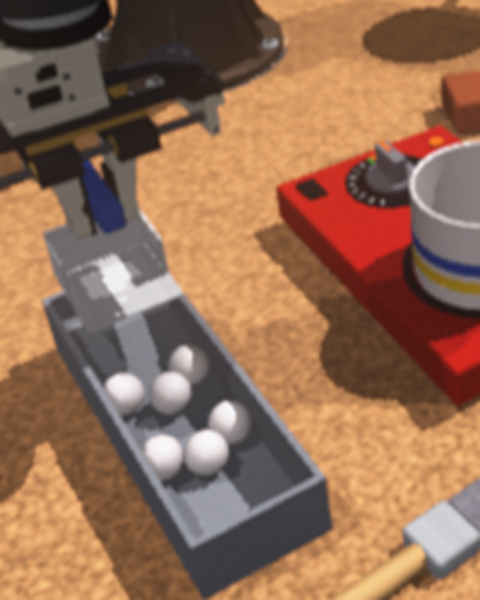

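step_arm:
  deltas:
    - [1, 0, 0, 0, 1]
    - [2.2, 0, 0, 0, 1]
    - [3.2, 0, 0, 0, 1]
    - [3.9, 0, 0, 0, 1]
    - [4.1, 0.3, 0, 0, 1]
    - [4.1, 0.8, 0, 0, 1]
    - [4.1, 1.2, 0, 0, 1]
    - [4.1, 1.6, 0, 0, 1]
    - [4.1, 1.9, 0, 0, 1]
    - [4.1, 2, 0, 0, 1]

```text
t: 20.4
eef_pos: [0.4708, -0.2793, 0.1244]
ee_rot: [-1.749, 1.567, -0.223]
force: [4.1, 0.8, 0.4]
width: 0.0181
```

```bash
python3 - <<'E'
from loc import *
s=pose();print(w2pan(s["eef_pos"]))
tilt()
E
```

```text
t 20.40 pos [ 0.4708 -0.2793  0.1244] jawyaw deg 87.4 tilt 0.0041 w 0.0181 q6 -1.44 F [4.1 0.8 0.4]
[-0.1036594 -0.0001559]
handle slope deg (pos=nose up) 0.04 top at a=-.03 rel tcp 0.0170 a range -0.04787782556162115 -0.012008856780018095 1283
```

step_arm:
  deltas:
    - [0, 0.1, 0, 0, 1]
    - [0, 0.2, 0, 0, 1]
    - [0, 0.3, 0, 0, 1]
    - [0, 0.4, 0, 0, 1]
    - [0, 0.5, 0, 0, 1]
    - [0, 0.6, 0, 0, 1]
    - [0, 0.7, 0, 0, 1]
    - [0, 0.7, 0, 0, 1]
    - [0, 0.7, 0, 0, 1]
    - [0, 0.7, 0, 0, 1]

```text
t: 21.28
eef_pos: [0.4626, -0.2788, 0.1231]
ee_rot: [2.094, 1.571, -2.663]
force: [3.8, -1.1, 1.6]
width: 0.018
```

```bash
python3 - <<'E'
from loc import *
s=pose();print(w2pan(s["eef_pos"]))
tilt()
E
```

```text
t 21.28 pos [ 0.4626 -0.2788  0.1231] jawyaw deg 87.4 tilt 0.0001 w 0.0180 q6 -1.44 F [ 3.8 -1.1  1.6]
[-1.11901490e-01 -5.85416467e-06]
handle slope deg (pos=nose up) 5.78 top at a=-.03 rel tcp 0.0140 a range -0.045748091340486303 -0.01200227182493376 871
```

step_arm:
  deltas:
    - [-0.5, -0.3, 0, 0, 1]
    - [-2, -0.5, 0, 0, 1]
    - [-3.5, -0.5, 0, 0, 1]
    - [-4.3, 0, 0, 0, 1]
    - [-4.3, 0.6, 0, 0, 1]
    - [-4.3, 0.9, 0, 0, 1]
    - [-3.5, 0.9, 0, 0, 1]
    - [-2.6, 0.9, 0, 0, 1]
    - [-2, 0.9, 0, 0, 1]
    - [-1.9, 0.9, 0, 0, 1]

```text
t: 22.17
eef_pos: [0.4529, -0.2782, 0.1403]
ee_rot: [1.439, 1.568, 2.964]
force: [-0.9, 1.0, 1.9]
width: 0.0178
```

```bash
python3 - <<'E'
from loc import *
s=pose();print(w2pan(s["eef_pos"]))
tilt()
f2=grab("scene");save(f2,"s14",(60,120,260,370),2.4)
W=cloud(f2)
for m in masks_of("ball1","scene"):
    p=W[m["mask"]];p=p[~np.isnan(p[:,0])]
    if m["conf"]>.3 and np.median(p[:,1])<-.2:
        v=np.median(p,0);d=v-f2["c2w"][:3,3];c=v+d/np.linalg.norm(d)*.012;print("%.2f"%m["conf"],np.round(w2pan(c),3),round(c[2],3))
E
```

```text
t 22.17 pos [ 0.4529 -0.2782  0.1403] jawyaw deg 87.4 tilt 0.0027 w 0.0178 q6 -1.43 F [-0.9  1.   1.9]
[-0.12158197  0.00017732]
handle slope deg (pos=nose up) 5.18 top at a=-.03 rel tcp 0.0141 a range -0.043662322361594494 -0.012032272328046692 563
0.66 [-0.042 -0.026] 0.022
0.65 [0.034 0.028] 0.021
0.62 [-0.044  0.03 ] 0.023
0.60 [ 0.036 -0.026] 0.022
0.57 [0.051 0.   ] 0.021
0.47 [-0.022  0.003] 0.02
```

View pics/s14.png

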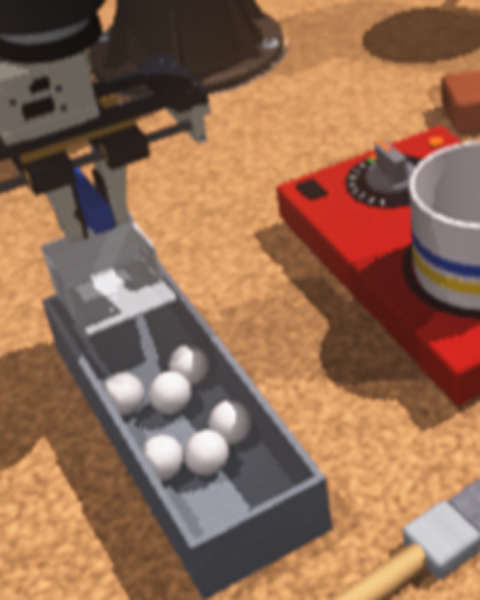

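step_arm:
  deltas:
    - [0.1, 0, 0, 0, 1]
    - [0.2, 0, 0, 0, 1]
    - [0.3, 0, 0, 0, 1]
    - [0.3, 0, 0, 0, 1]
    - [0.3, 0, 0, 0, 1]
    - [0.3, 0, 0, 0, 1]
    - [0.3, 0, 0, 0, 1]
    - [0.3, 0, 0, 0, 1]
    - [-0.2, 0, 0, 0, 1]
    - [-0.7, -0.2, 0, 0, 1]

```text
t: 23.15
eef_pos: [0.4551, -0.2784, 0.1492]
ee_rot: [1.206, 1.57, 2.731]
force: [-0.0, 0.8, -2.2]
width: 0.0179
```

```bash
python3 - <<'E'
from loc import *
s=pose();print(w2pan(s["eef_pos"]))
tilt()
E
```

```text
t 23.15 pos [ 0.4551 -0.2784  0.1492] jawyaw deg 87.4 tilt 0.0009 w 0.0179 q6 -1.43 F [-0.   0.8 -2.2]
[-0.11938784  0.00014339]
handle slope deg (pos=nose up) 4.68 top at a=-.03 rel tcp 0.0134 a range -0.04778030833932957 -0.012001315337919531 905
```

step_arm:
  deltas:
    - [-0.5, 0.5, 0, 0, 1]
    - [-0.5, 2, 0, 0, 1]
    - [-0.5, 4.5, 0, 0, 1]
    - [-0.5, 7, 0, 0, 1]
    - [-0.5, 8.7, 0, 0, 1]
    - [0.3, 9, 0, 0, 1]
    - [1.2, 9, 0, 0, 1]
    - [1.9, 9, 0, 0, 1]
    - [2.1, 9, 0, 0, 1]
    - [2.1, 8.8, 0, 0, 1]

```text
t: 24.03
eef_pos: [0.3676, -0.2744, 0.127]
ee_rot: [1.37, 1.569, 2.896]
force: [0.8, 0.7, -1.8]
width: 0.0179
```

```bash
python3 - <<'E'
from loc import *
s=pose();print(w2pan(s["eef_pos"]))
tilt()
E
```

```text
t 24.03 pos [ 0.3676 -0.2744  0.127 ] jawyaw deg 87.4 tilt 0.0022 w 0.0179 q6 -1.41 F [ 0.8  0.7 -1.8]
[-0.20701625  0.00038562]
handle slope deg (pos=nose up) 4.71 top at a=-.03 rel tcp 0.0141 a range -0.046227252811006446 -0.012005714446089423 685
```

step_arm:
  deltas:
    - [0, -0.4, 0, 0, 1]
    - [0, -0.8, 0, 0, 1]
    - [0, -1.1, 0, 0, 1]
    - [0, -1.4, 0, 0, 1]
    - [0, -1.7, 0, 0, 1]
    - [0, -2, 0, 0, 1]
    - [0, -2.3, 0, 0, 1]
    - [0, -2.6, 0, 0, 1]
    - [0, -2.7, 0, 0, 1]
    - [0, -2.7, 0, 0, 1]

```text
t: 24.92
eef_pos: [0.395, -0.2757, 0.128]
ee_rot: [-1.587, 1.571, -0.062]
force: [-3.6, -0.6, -0.3]
width: 0.0181
```

```bash
python3 - <<'E'
from loc import *
s=pose();print(w2pan(s["eef_pos"]))
tilt()
E
```

```text
t 24.92 pos [ 0.395  -0.2757  0.128 ] jawyaw deg 87.4 tilt 0.0001 w 0.0181 q6 -1.42 F [-3.6 -0.6 -0.3]
[-1.79560636e-01  1.77331363e-04]
handle slope deg (pos=nose up) -4.02 top at a=-.03 rel tcp 0.0196 a range -0.04783229476440614 -0.012021807264040025 1502
```

step_arm:
  deltas:
    - [0, -0.2, 0, 0, 1]
    - [0, -0.4, 0, 0, 1]
    - [0, -0.6, 0, 0, 1]
    - [0, -0.8, 0, 0, 1]
    - [0, -0.8, 0, 0, 1]
    - [0, -0.5, 0, 0, 1]
    - [-0.5, 0, 0, 0, 1]
    - [-2.5, 0.3, 0, 0, 1]
    - [-5, 0.3, 0, 0, 1]
    - [-6.5, 0.3, 0, 0, 1]

```text
t: 25.8
eef_pos: [0.3925, -0.276, 0.1957]
ee_rot: [-1.886, 1.567, -0.36]
force: [1.1, -0.3, -0.8]
width: 0.0178
```

```bash
python3 - <<'E'
from loc import *
s=pose();print(w2pan(s["eef_pos"]))
tilt()
f2=grab("scene");save(f2,"s15",(60,120,260,370),2.4)
E
```

```text
t 25.80 pos [ 0.3925 -0.276   0.1957] jawyaw deg 87.4 tilt 0.0037 w 0.0178 q6 -1.41 F [ 1.1 -0.3 -0.8]
[-0.18205719 -0.00018353]
handle slope deg (pos=nose up) -8.20 top at a=-.03 rel tcp 0.0192 a range -0.048835269096988376 -0.012009244842910025 874
```

View pics/s15.png

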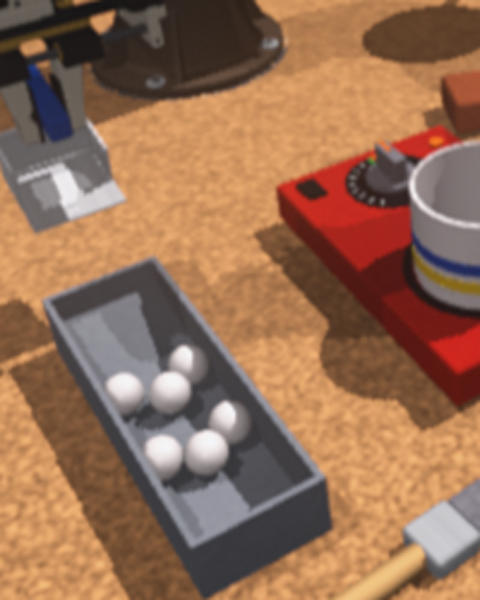

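```bash
python3 - <<'E'
from loc import *
x,y=pan2w(-.092,0);go([x,y,.110],87.55)
E
```

```text
t 25.90 pos [ 0.3937 -0.2763  0.1965] jawyaw deg 87.4 tilt 0.0073 w 0.0180 q6 -1.41 F [ 0.9 -0.4 -1.7]
roll options -0.10824988270285019 179.89175011729714 q6 now deg -81.0627156406988
delta cm [ 8.71 -8.82  0.07] roll -0.1
```

step_arm:
  deltas:
    - [0, -1, 0, 0, 1]
    - [0, -3, 0, 0, 1]
    - [0, -5.5, 0, 0, 1]
    - [0, -7.8, 0, 0, 1]
    - [0, -8.9, 0, 0, 1]
    - [2, -9, 0, 0, 1]
    - [4.5, -9, 0, 0, 1]
    - [6.5, -9, 0, 0, 1]
    - [7.7, -9, 0, 0, 1]
    - [8.2, -9, 0, 0, 1]
  squeeze: 60

```text
t: 26.73
eef_pos: [0.4931, -0.2809, 0.1157]
ee_rot: [-1.791, 1.549, -0.261]
force: [19.5, 11.1, 31.2]
width: 0.0177
```

```bash
python3 - <<'E'
from loc import *
s=pose();print(w2pan(s["eef_pos"]))
f2=grab("scene");save(f2,"s16",(60,120,260,370),2.4)
x,y=pan2w(-.038,0);go([x,y,.0955],87.55)
E
```

```text
t 26.73 pos [ 0.4931 -0.2809  0.1157] jawyaw deg 87.6 tilt 0.0213 w 0.0177 q6 -1.44 F [19.5 11.1 31.2]
[-0.08135559 -0.00074714]
t 26.78 pos [ 0.4931 -0.2807  0.1156] jawyaw deg 87.6 tilt 0.0212 w 0.0177 q6 -1.44 F [17.4  8.1 24.8]
roll options 0.09796261236328974 -179.9020373876367 q6 now deg -82.60933824698732
delta cm [ 2.1  -4.29  0.06] roll 0.1
```

View pics/s16.png

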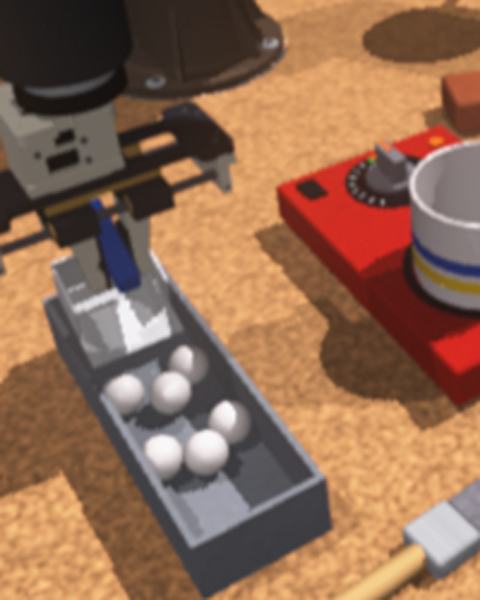

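step_arm:
  deltas:
    - [-0.2, -0.9, 0, 0, 1]
    - [-0.1, -1.3, 0, 0, 1]
    - [0.1, -1.8, 0, 0, 1]
    - [0.3, -2.4, 0, 0, 1]
    - [0.5, -3, 0, 0, 1]
    - [0.7, -3.6, 0, 0, 1]
    - [0.9, -4.2, 0, 0, 1]
    - [1.1, -4.8, 0, 0, 1]
    - [1.3, -5.4, 0, 0, 1]
    - [1.5, -6, 0, 0, 1]

```text
t: 27.62
eef_pos: [0.5421, -0.2824, 0.0956]
ee_rot: [1.39, 1.57, 2.916]
force: [-0.1, 0.4, -2.0]
width: 0.0174
```

```bash
python3 - <<'E'
from loc import *
s=pose();print(w2pan(s["eef_pos"]))
tilt()
f2=grab("scene");save(f2,"s17",(60,120,260,370),2.4)
E
```

```text
t 27.62 pos [ 0.5421 -0.2824  0.0956] jawyaw deg 87.4 tilt 0.0004 w 0.0174 q6 -1.45 F [-0.1  0.4 -2. ]
[-0.03236263 -0.00017502]
handle slope deg (pos=nose up) 5.61 top at a=-.03 rel tcp 0.0320 a range -0.047873007210650305 -0.014807888732533487 2312
```

View pics/s17.png

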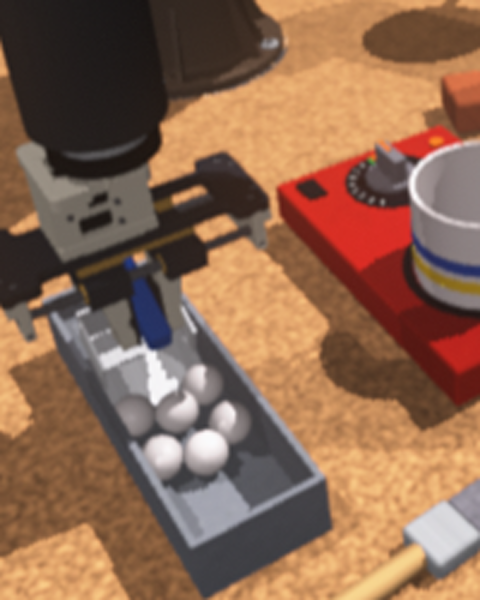

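```bash
python3 - <<'E'
from loc import *
f=tilt();save(f,"w17")
f2=grab("scene");cv2.imwrite("pics/s17b.png",cv2.resize(f2["pixels"][220:320,80:180,::-1],None,fx=6,fy=6,interpolation=cv2.INTER_CUBIC))
E
```

```text
handle slope deg (pos=nose up) 8.20 top at a=-.03 rel tcp 0.0313 a range -0.04689086726553154 -0.013543905562174668 2455
```

View pics/w17.png

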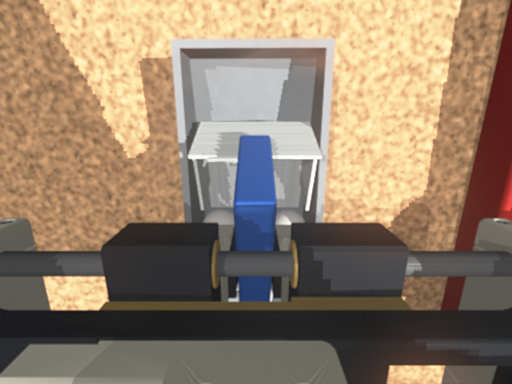

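View pics/s17b.png

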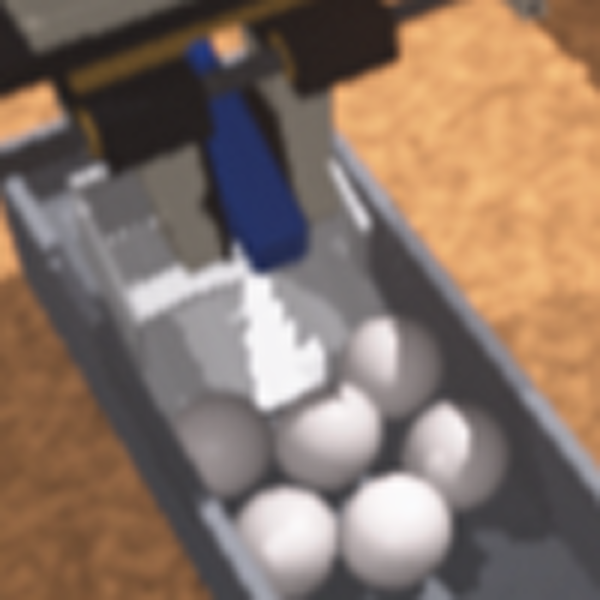

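step_arm:
  deltas:
    - [0, -0.3, 0, 0, 1]
    - [0, -0.7, 0, 0, 1]
    - [0, -1.1, 0, 0, 1]
    - [0, -1.5, 0, 0, 1]
    - [0, -1.9, 0, 0, 1]
    - [0, -2.3, 0, 0, 1]
    - [0, -2.7, 0, 0, 1]
    - [0, -3.1, 0, 0, 1]
    - [0, -3.4, 0, 0, 1]
    - [0, -3.5, 0, 0, 1]

```text
t: 28.65
eef_pos: [0.5771, -0.284, 0.0959]
ee_rot: [-2.537, 1.571, -1.011]
force: [0.1, 0.3, -2.4]
width: 0.0179
```

```bash
cat >> loc.py <<'E'
def balls(n="scene"):
    f=grab(n);W=cloud(f);o=[]
    for m in masks_of("ball1",n):
        p=W[m["mask"]];p=p[~np.isnan(p[:,0])]
        v=np.median(p,0)
        if m["conf"]>.3 and v[1]<-.2:
            d=v-f["c2w"][:3,3];c=v+d/np.linalg.norm(d)*.012;print("ball %.2f"%m["conf"],np.round(w2pan(c),3),round(c[2],3))
    return f
def hprof():
    f=grab("scene");W=cloud(f);s=get_state();e=s["eef_pos"]
    hsv=cv2.cvtColor(f["pixels"],cv2.COLOR_RGB2HSV)
    m=(hsv[...,0]>105)&(hsv[...,0]<125)&(hsv[...,1]>120)
    p=W[m]-e;p=p[(np.abs(p)<.08).all(1)]
    R=RT(s)[:3,:3];n=np.array([R[1,2],-R[0,2]]);a=p[:,:2]@n
    for lo in np.arange(-.06,.05,.01):
        q=p[(a>lo)&(a<lo+.01)]
        if len(q)>3:print("a%.3f"%(lo+.005),len(q),"ztop %.4f"%np.percentile(q[:,2],95))
E
python3 - <<'E'
from loc import *
s=pose();print(w2pan(s["eef_pos"]))
hprof()
f2=balls();save(f2,"s18",(60,120,260,370),2.4)
E
```

```text
t 28.65 pos [ 0.5771 -0.284   0.0959] jawyaw deg 87.4 tilt 0.0001 w 0.0179 q6 -1.46 F [ 0.1  0.3 -2.4]
[ 0.00269499 -0.00023983]
a-0.025 13 ztop 0.0319
a-0.005 27 ztop 0.0246
a0.005 55 ztop 0.0219
a0.015 69 ztop 0.0166
a0.025 75 ztop 0.0129
a0.035 52 ztop 0.0089
ball 0.72 [0.049 0.028] 0.021
ball 0.71 [0.015 0.028] 0.023
ball 0.70 [ 0.03  -0.001] 0.022
ball 0.68 [0.063 0.   ] 0.02
ball 0.59 [ 0.047 -0.026] 0.022
ball 0.46 [ 0.014 -0.026] 0.025
```

View pics/s18.png

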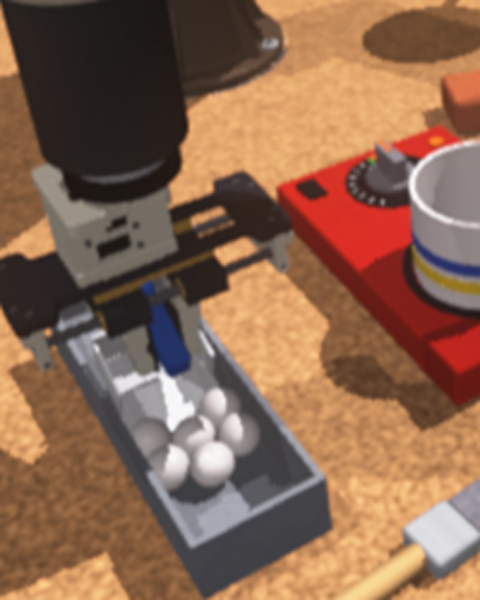

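step_arm:
  deltas:
    - [0, -0.3, 0, 0, 1]
    - [0, -0.7, 0, 0, 1]
    - [0, -1.1, 0, 0, 1]
    - [0, -1.5, 0, 0, 1]
    - [0, -1.9, 0, 0, 1]
    - [0, -2.3, 0, 0, 1]
    - [0, -2.7, 0, 0, 1]
    - [0, -3, 0, 0, 1]
    - [0, -3.2, 0, 0, 1]
    - [0, -3.2, 0, 0, 1]

```text
t: 29.63
eef_pos: [0.609, -0.2854, 0.0959]
ee_rot: [-2.235, 1.571, -0.709]
force: [-0.0, -0.3, -2.3]
width: 0.0174
```

step_arm:
  deltas:
    - [0, 0.1, 0, 0, 1]
    - [0, 0.4, 0, 0, 1]
    - [-0.1, 0.8, 0, 0, 1]
    - [-0.2, 1.2, 0, 0, 1]
    - [-0.5, 1.6, 0, 0, 1]
    - [-1.5, 2, 0, 0, 1]
    - [-3, 2.3, 0, 0, 1]
    - [-4.5, 2.5, 0, 0, 1]
    - [-6, 2.5, 0, 0, 1]
    - [-7, 2.5, 0, 0, 1]

```text
t: 30.47
eef_pos: [0.5838, -0.2846, 0.169]
ee_rot: [-1.855, 1.568, -0.329]
force: [-0.6, 0.5, -1.2]
width: 0.0178
```

```bash
python3 - <<'E'
from loc import *
s=pose();print(w2pan(s["eef_pos"]))
hprof()
f2=balls();save(f2,"s19",(60,120,260,370),2.4)
E
```

```text
t 30.47 pos [ 0.5838 -0.2846  0.169 ] jawyaw deg 87.4 tilt 0.0029 w 0.0178 q6 -1.46 F [-0.6  0.5 -1.2]
[ 0.00946211 -0.0005794 ]
a-0.025 6 ztop 0.0311
a-0.015 6 ztop 0.0243
a-0.005 32 ztop 0.0227
a0.005 58 ztop 0.0193
a0.015 73 ztop 0.0142
a0.025 92 ztop 0.0105
a0.035 43 ztop 0.0635
ball 0.85 [ 0.086 -0.001] 0.022
ball 0.76 [0.071 0.028] 0.021
ball 0.73 [0.052 0.001] 0.022
ball 0.60 [ 0.071 -0.026] 0.022
ball 0.56 [0.038 0.028] 0.023
ball 0.50 [ 0.037 -0.026] 0.023
```

View pics/s19.png

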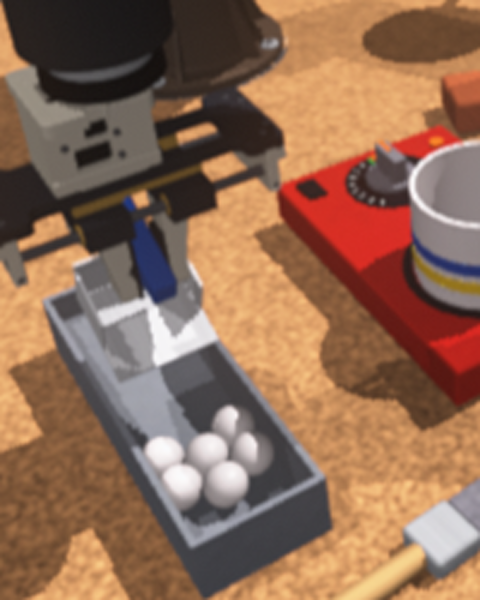

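step_arm:
  deltas:
    - [0, 1.5, 0, 0, 1]
    - [0, 4.5, 0, 0, 1]
    - [0, 8, 0, 0, 1]
    - [0, 11.5, 0, 0, 1]
    - [0, 15, 0, 0, 1]
    - [0, 18.5, 0, 0, 1]
    - [0, 21, 0, 0, 1]
    - [0, 22, 0, 0, 1]
    - [2, 22, 0, 0, 1]
    - [4.5, 22, 0, 0, 1]
  squeeze: 20

```text
t: 31.45
eef_pos: [0.3646, -0.2748, 0.1221]
ee_rot: [-1.805, 1.566, -0.279]
force: [1.2, -0.5, -2.1]
width: 0.018
```

step_arm:
  deltas:
    - [1, 0, 0, 0, 1]
    - [2, 0, 0, 0, 1]
    - [2.6, 0, 0, 0, 1]
    - [3, 0, 0, 0, 1]
    - [3.3, 0, 0, 0, 1]
    - [3.5, 0, 0, 0, 1]
    - [3.5, 0, 0, 0, 1]
    - [3.5, 0, 0, 0, 1]
    - [3.5, 0, 0, 0, 0.5]
    - [3.5, 0, 0, 0, 0.5]
  squeeze: 5

```text
t: 32.28
eef_pos: [0.364, -0.2744, 0.0864]
ee_rot: [-1.833, 1.57, -0.308]
force: [-0.6, -0.3, -0.2]
width: 0.0262
```

```bash
python3 - <<'E'
from loc import *
s=pose();print(w2pan(s["eef_pos"]))
f=grab("wrist");save(f,"w20");W=cloud(f)
e=s["eef_pos"]
p=W[box(W,e[0]-.07,e[0]+.05,e[1]-.03,e[1]+.03,.09,.106)];print("handle",rect(p),len(p),np.median(p[:,2]))
hprof()
f2=grab("scene");save(f2,"s20",(0,80,260,330),2.2)
E
```

```text
t 32.28 pos [ 0.364  -0.2744  0.0864] jawyaw deg 87.4 tilt 0.0007 w 0.0262 q6 -1.40 F [-0.6 -0.3 -0.2]
[-2.10637422e-01  1.88918551e-04]
handle (array([ 0.3358, -0.2788]), array([81.8, 49.5]), 13.4) 3859 0.10293109217072285
a-0.055 8 ztop 0.0202
a-0.025 47 ztop 0.0210
a0.025 6 ztop 0.0714
```

View pics/s20.png

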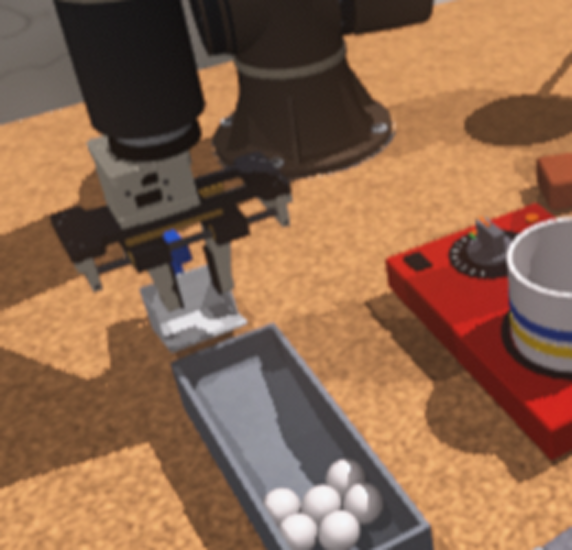

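View pics/w20.png

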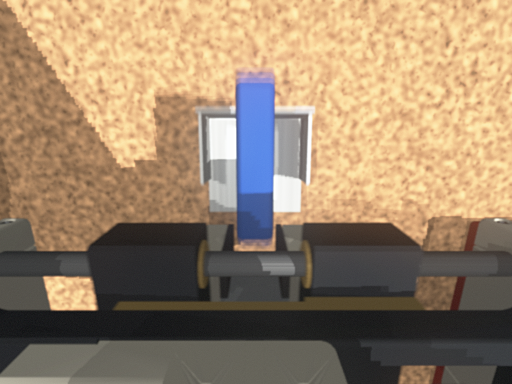

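step_arm:
  deltas:
    - [0, 0, 0, 0, 0]
    - [0, 0, 0, 0, 0]
    - [0, 0, 0, 0, 0]
    - [-1, 0, 0, 0, 0]
    - [-3, 0, 0, 0, 0]
    - [-5, 0, 0, 0, 0]
    - [-7, 0, 0, 0, 0]
    - [-8, 0, 0, 0, 0]
    - [-8, 0, 0, 0, 0]
    - [-8, 0, 0, 0, 0]
  squeeze: 60

```text
t: 33.27
eef_pos: [0.3639, -0.2743, 0.1664]
ee_rot: [-1.614, 1.569, -0.088]
force: [-0.6, 0.7, 0.4]
width: 0.0876
```

```bash
python3 - <<'E'
from loc import *
s=pose()
f=grab("wrist");save(f,"w21");W=cloud(f)
e=s["eef_pos"]
hsv=cv2.cvtColor(f["pixels"],cv2.COLOR_RGB2HSV);b=(hsv[...,0]>105)&(hsv[...,0]<125)&(hsv[...,1]>120)
p=W[b&box(W,e[0]-.12,e[0]+.1,e[1]-.06,e[1]+.06,.08,.12)];print("handle",rect(p),len(p),np.median(p[:,2]),np.percentile(p[:,2],[5,95]))
k=np.polyfit(p[:,0],p[:,2],1);print(k)
c,_,th=rect(p);th=np.radians(th);d=np.array([np.cos(th),np.sin(th)])
print(c+.0055*d)
go([*(c+.0055*d),.086],np.degrees(th)+90)
E
```

```text
t 33.27 pos [ 0.3639 -0.2743  0.1664] jawyaw deg 87.4 tilt 0.0014 w 0.0876 q6 -1.40 F [-0.6  0.7  0.4]
handle (array([ 0.3175, -0.2727]), array([69.3, 15.6]), -2.0) 1513 0.09935376217330641 [0.09798066 0.10044456]
[0.00534093 0.0976491 ]
[ 0.32299665 -0.27289195]
t 33.32 pos [ 0.3634 -0.2741  0.1657] jawyaw deg 87.4 tilt 0.0003 w 0.0876 q6 -1.40 F [ 0.8 -0.6  0.2]
roll options -0.5994457198913352 179.40055428010868 q6 now deg -80.46277735863781
delta cm [ 7.97  4.05 -0.06] roll -0.6
```

View pics/w21.png

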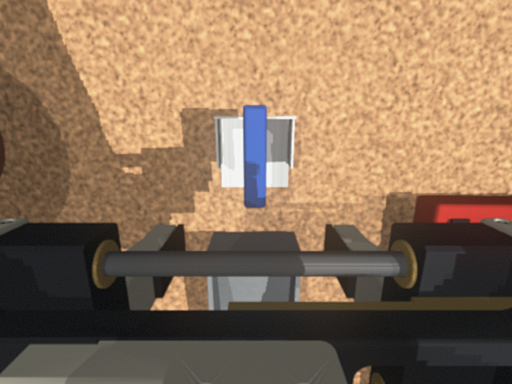

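```bash
python3 - <<'E'
from loc import *
f=grab("wrist");W=cloud(f)
p=W[box(W,.25,.40,-.30,-.245,.093,.106)];print("handle",rect(p),len(p))
c,_,th=rect(p);th=np.radians(th);d=np.array([np.cos(th),np.sin(th)])
go([*(c+.0055*d),.0865],np.degrees(th)+90)
E
```

```text
handle (array([ 0.3222, -0.273 ]), array([80. , 17.9]), -3.3) 2399
t 33.37 pos [ 0.3632 -0.2741  0.1653] jawyaw deg 87.4 tilt 0.0011 w 0.0875 q6 -1.40 F [-0.   0.2 -0.2]
roll options 0.6977041985061732 -179.3022958014938 q6 now deg -80.46319671358701
delta cm [ 7.89  3.54 -0.09] roll 0.7
```

step_arm:
  deltas:
    - [1, 1.2, 0, 0.5, 0]
    - [2.5, 2.8, 0, 0.7, 0]
    - [4.5, 3.55, 0, 0.7, 0]
    - [6.5, 3.55, 0, 0.7, 0]
    - [7.6, 3.55, 0, 0.7, 0]
    - [7.9, 3.55, 0, 0.7, 0.4]
    - [7.9, 3.55, 0, 0.7, 1]
    - [7.9, 3.55, 0, 0.7, 1]
    - [7.9, 3.55, 0, 0.7, 1]
    - [7.9, 3.55, 0, 0.7, 1]
  squeeze: 20

```text
t: 34.2
eef_pos: [0.3288, -0.2728, 0.0877]
ee_rot: [-1.795, 1.569, -0.281]
force: [-0.8, -0.2, 1.4]
width: 0.0598
```

step_arm:
  deltas:
    - [0, 0, 0, 0, 1]
    - [0, 0, 0, 0, 1]
    - [0, 0, 0, 0, 1]
    - [0, 0, 0, 0, 1]
    - [0, 0, 0, 0, 1]
    - [0, 0, 0, 0, 1]
    - [0, 0, 0, 0, 1]
    - [0, 0, 0, 0, 1]
    - [0, 0, 0, 0, 1]
    - [0, 0, 0, 0, 1]

```text
t: 35.03
eef_pos: [0.3283, -0.2727, 0.0871]
ee_rot: [1.897, 1.571, -2.873]
force: [-0.2, 0.5, 0.7]
width: 0.018
```

```bash
python3 - <<'E'
from loc import *
pose();tilt()
s=get_state();print(w2pan(s["eef_pos"]))
x,y=pan2w(-.085,0);go([x,y,.165],87.55)
E
```

```text
t 35.03 pos [ 0.3283 -0.2727  0.0871] jawyaw deg 86.7 tilt 0.0000 w 0.0180 q6 -1.40 F [-0.2  0.5  0.7]
handle slope deg (pos=nose up) 0.28 top at a=-.03 rel tcp 0.0123 a range -0.044138007384544604 -0.012065292146468029 600
[-0.24634745  0.00036758]
t 35.08 pos [ 0.3283 -0.2727  0.0871] jawyaw deg 86.7 tilt 0.0000 w 0.0182 q6 -1.40 F [0.  0.5 1.4]
roll options -0.8362671182593147 179.16373288174069 q6 now deg -80.27571423805342
delta cm [ -7.79 -16.13   0.2 ] roll -0.8
```

step_arm:
  deltas:
    - [-2, 0, 0, 0, 1]
    - [-5.5, -0.5, 0, 0, 1]
    - [-7.8, -3, 0, -0.4, 1]
    - [-7.8, -6.5, 0, -0.8, 1]
    - [-7.8, -10, 0, -0.8, 1]
    - [-7.8, -13, 0, -0.8, 1]
    - [-7.8, -15.2, 0.2, -0.8, 1]
    - [-7.6, -16, 0.2, -0.8, 1]
    - [-6.5, -16.1, 0.2, -0.8, 1]
    - [-5, -16.1, 0.2, -0.8, 1]

```text
t: 35.92
eef_pos: [0.4892, -0.2799, 0.1364]
ee_rot: [-1.453, 1.57, 0.074]
force: [-0.4, -0.0, -1.9]
width: 0.0175
```

step_arm:
  deltas:
    - [0.5, 0, 0, 0, 1]
    - [0.9, 0, 0, 0, 1]
    - [1, 0.4, 0, 0, 1]
    - [1, 0.9, 0, 0, 1]
    - [1, 1.3, 0, 0, 1]
    - [1, 1.6, 0, 0, 1]
    - [1, 1.9, 0, 0, 1]
    - [1, 2.1, 0, 0, 1]
    - [1, 2.15, 0, 0, 1]
    - [1, 2.15, 0, 0, 1]

```text
t: 36.75
eef_pos: [0.4677, -0.279, 0.1274]
ee_rot: [-1.711, 1.57, -0.183]
force: [0.7, 0.1, -1.5]
width: 0.0177
```

```bash
python3 - <<'E'
from loc import *
pose();tilt()
s=get_state();print(w2pan(s["eef_pos"]))
E
```

```text
t 36.75 pos [ 0.4677 -0.279   0.1274] jawyaw deg 87.5 tilt 0.0006 w 0.0177 q6 -1.44 F [ 0.7  0.1 -1.5]
handle slope deg (pos=nose up) 0.57 top at a=-.03 rel tcp 0.0123 a range -0.04553901793798592 -0.01201430908721996 991
[-1.06752882e-01 -1.89234502e-05]
```

step_arm:
  deltas:
    - [0, 0.1, 0, 0, 1]
    - [0, 0.2, 0, 0, 1]
    - [0, 0.3, 0, 0, 1]
    - [0, 0.4, 0, 0, 1]
    - [0, 0.5, 0, 0, 1]
    - [0, 0.6, 0, 0, 1]
    - [0, 0.6, 0, 0, 1]
    - [0, 0.6, 0, 0, 1]
    - [0, 0.6, 0, 0, 1]
    - [0, 0.6, 0, 0, 1]

```text
t: 37.63
eef_pos: [0.4621, -0.2789, 0.1273]
ee_rot: [-1.903, 1.57, -0.375]
force: [5.5, 0.6, 2.3]
width: 0.0181
```

```bash
python3 - <<'E'
from loc import *
pose();tilt()
s=get_state();print(w2pan(s["eef_pos"]))
E
```

```text
t 37.63 pos [ 0.4621 -0.2789  0.1273] jawyaw deg 87.5 tilt 0.0011 w 0.0181 q6 -1.43 F [5.5 0.6 2.3]
handle slope deg (pos=nose up) 3.88 top at a=-.03 rel tcp 0.0103 a range -0.04378056961654769 -0.012001093044441085 467
[-0.1123519  -0.00011337]
```

step_arm:
  deltas:
    - [0, -1, 0, 0, 1]
    - [0, -2.5, 0, 0, 1]
    - [0, -4.2, 0, 0, 1]
    - [0, -6, 0, 0, 1]
    - [0, -7.2, 0, 0, 1]
    - [0.8, -7.5, 0, 0, 1]
    - [1.7, -7.5, 0, 0, 1]
    - [2.4, -7.5, 0, 0, 1]
    - [2.6, -7.5, 0, 0, 1]
    - [2.6, -7.5, 0, 0, 1]
  squeeze: 60

```text
t: 38.52
eef_pos: [0.5352, -0.2818, 0.1004]
ee_rot: [1.419, 1.569, 2.947]
force: [-0.6, 0.7, 1.4]
width: 0.0179
```

```bash
python3 - <<'E'
from loc import *
pose();tilt()
s=get_state();print(w2pan(s["eef_pos"]))
f2=balls();save(f2,"s22",(60,120,260,370),2.4)
E
```

```text
t 38.52 pos [ 0.5352 -0.2818  0.1004] jawyaw deg 87.5 tilt 0.0021 w 0.0179 q6 -1.45 F [-0.6  0.7  1.4]
handle slope deg (pos=nose up) 4.14 top at a=-.03 rel tcp 0.0105 a range -0.04588349494069468 -0.012078254500817787 1097
[-0.03928508  0.00010958]
ball 0.82 [0.072 0.028] 0.021
ball 0.77 [ 0.053 -0.001] 0.023
ball 0.70 [ 0.037 -0.027] 0.024
ball 0.68 [ 0.07  -0.026] 0.022
ball 0.61 [ 0.087 -0.001] 0.021
ball 0.47 [0.038 0.027] 0.023
ball 0.31 [-0.049  0.002] 0.009
```

View pics/s22.png

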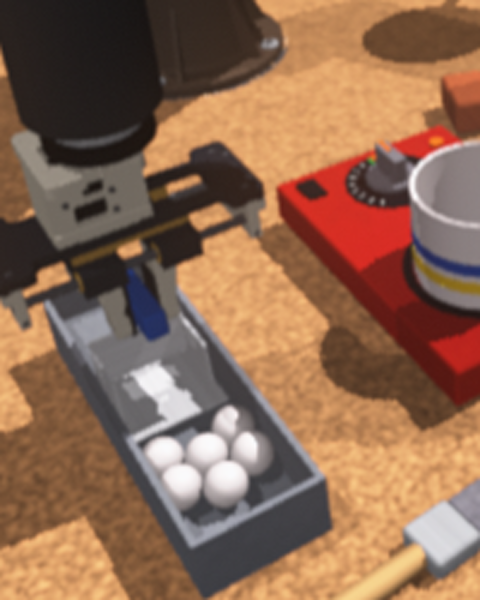

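step_arm:
  deltas:
    - [-0.1, -0.5, 0, 0, 1]
    - [0, -1, 0, 0, 1]
    - [0.1, -1.5, 0, 0, 1]
    - [0.2, -2, 0, 0, 1]
    - [0.3, -2.5, 0, 0, 1]
    - [0.4, -3, 0, 0, 1]
    - [0.45, -3.5, 0, 0, 1]
    - [0.45, -4, 0, 0, 1]
    - [0.45, -4.5, 0, 0, 1]
    - [0.45, -5, 0, 0, 1]

```text
t: 39.5
eef_pos: [0.5865, -0.284, 0.0961]
ee_rot: [1.266, 1.57, 2.793]
force: [-1.7, 0.5, -3.3]
width: 0.0173
```

```bash
python3 - <<'E'
from loc import *
pose();tilt()
s=get_state();print(w2pan(s["eef_pos"]))
f2=balls();save(f2,"s23",(60,120,260,370),2.4)
E
```

```text
t 39.50 pos [ 0.5865 -0.284   0.0961] jawyaw deg 87.5 tilt 0.0013 w 0.0173 q6 -1.46 F [-1.7  0.5 -3.3]
handle slope deg (pos=nose up) 3.98 top at a=-.03 rel tcp 0.0103 a range -0.047287723570179185 -0.012003445067543228 1434
[ 1.35482985e-02 -5.01385558e-05]
ball 0.71 [0.076 0.001] 0.037
ball 0.64 [0.093 0.028] 0.033
ball 0.54 [0.059 0.029] 0.032
ball 0.52 [ 0.099 -0.026] 0.022
ball 0.51 [ 0.109 -0.001] 0.031
ball 0.51 [ 0.066 -0.027] 0.028
```

View pics/s23.png

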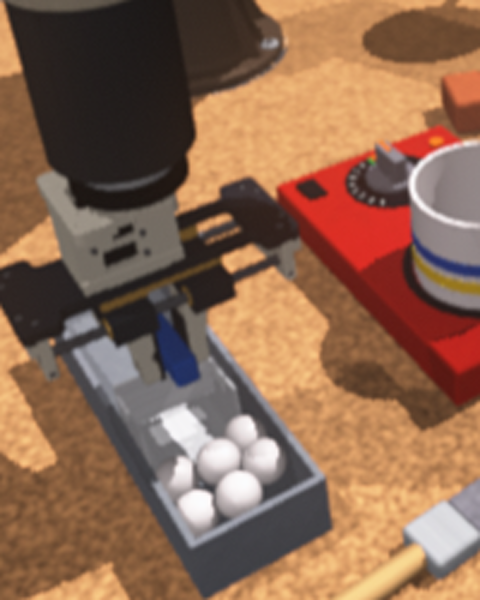

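step_arm:
  deltas:
    - [0, -0.3, 0, 0, 1]
    - [0, -0.6, 0, 0, 1]
    - [0, -0.9, 0, 0, 1]
    - [0, -1.2, 0, 0, 1]
    - [0, -1.5, 0, 0, 1]
    - [0, -1.8, 0, 0, 1]
    - [0, -2.1, 0, 0, 1]
    - [0, -2.4, 0, 0, 1]
    - [0, -2.6, 0, 0, 1]
    - [0, -2.7, 0, 0, 1]

```text
t: 40.48
eef_pos: [0.613, -0.2853, 0.0962]
ee_rot: [1.481, 1.569, 3.008]
force: [-4.4, -0.2, -1.6]
width: 0.0176
```

```bash
python3 - <<'E'
from loc import *
pose();tilt()
s=get_state();print(w2pan(s["eef_pos"]))
f2=balls();save(f2,"s24",(60,120,260,370),2.4)
E
```

```text
t 40.48 pos [ 0.613  -0.2853  0.0962] jawyaw deg 87.5 tilt 0.0017 w 0.0176 q6 -1.47 F [-4.4 -0.2 -1.6]
handle slope deg (pos=nose up) 4.20 top at a=-.03 rel tcp 0.0105 a range -0.045886885409945226 -0.012040895647703423 1047
[ 0.03863946 -0.00010102]
ball 0.82 [ 0.069 -0.028] 0.03
ball 0.66 [0.099 0.03 ] 0.023
ball 0.64 [ 0.11  -0.002] 0.033
ball 0.62 [ 0.1   -0.027] 0.023
ball 0.51 [ 0.079 -0.   ] 0.039
ball 0.47 [0.069 0.03 ] 0.03
```

View pics/s24.png

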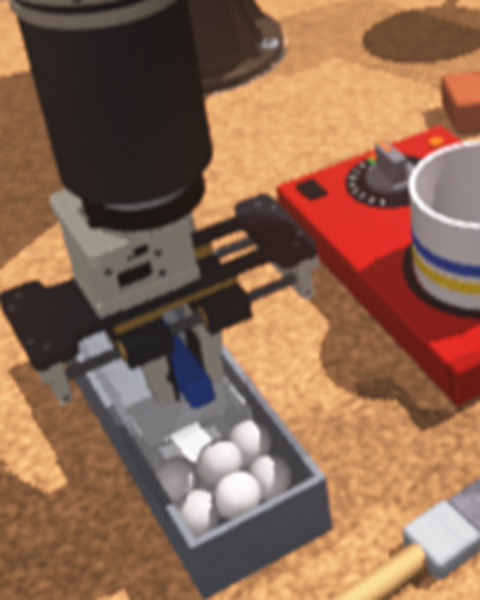

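step_arm:
  deltas:
    - [0, -0.2, 0, 0, 1]
    - [0, -0.4, 0, 0, 1]
    - [0, -0.6, 0, 0, 1]
    - [0, -0.8, 0, 0, 1]
    - [0, -1, 0, 0, 1]
    - [0, -1.2, 0, 0, 1]
    - [0, -1.3, 0, 0, 1]
    - [0, -1.4, 0, 0, 1]
    - [0, -1.5, 0, 0, 1]
    - [0, -1.5, 0, 0, 1]

```text
t: 41.47
eef_pos: [0.6295, -0.2861, 0.0967]
ee_rot: [-1.769, 1.569, -0.241]
force: [-1.4, -0.2, -2.6]
width: 0.0174
```

```bash
python3 - <<'E'
from loc import *
pose();tilt()
s=get_state();print(w2pan(s["eef_pos"]))
f2=balls();save(f2,"s25",(60,120,260,370),2.4)
E
```

```text
t 41.47 pos [ 0.6295 -0.2861  0.0967] jawyaw deg 87.5 tilt 0.0017 w 0.0174 q6 -1.47 F [-1.4 -0.2 -2.6]
handle slope deg (pos=nose up) 4.51 top at a=-.03 rel tcp 0.0103 a range -0.045882725578745606 -0.012001547629460079 1040
[ 0.05503331 -0.00012628]
ball 0.75 [0.089 0.004] 0.05
ball 0.67 [ 0.113 -0.027] 0.036
ball 0.64 [0.071 0.03 ] 0.03
ball 0.63 [0.122 0.001] 0.046
ball 0.57 [ 0.112 -0.012] 0.021
ball 0.55 [ 0.082 -0.024] 0.045
ball 0.53 [0.106 0.028] 0.03
```

View pics/s25.png

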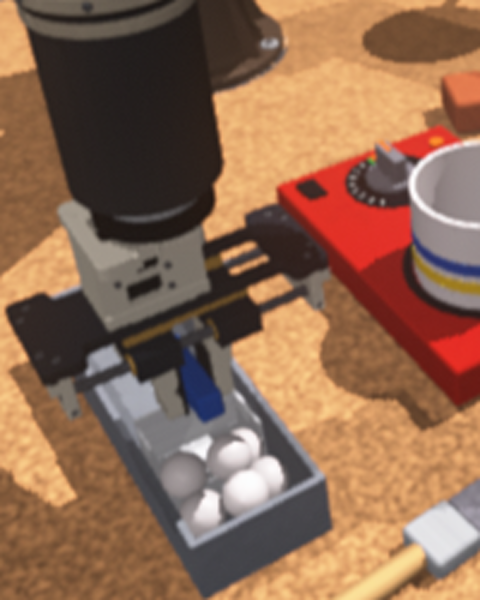

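step_arm:
  deltas:
    - [-0.2, -0.1, 0, 0, 1]
    - [-0.4, -0.2, 0, 0, 1]
    - [-0.7, -0.3, 0, 0, 1]
    - [-1, -0.4, 0, 0, 1]
    - [-1.3, -0.5, 0, 0, 1]
    - [-1.7, -0.5, 0, 0, 1]
    - [-2.1, -0.5, 0, 0, 1]
    - [-2.5, -0.5, 0, 0, 1]
    - [-2.9, -0.5, 0, 0, 1]
    - [-3.3, -0.5, 0, 0, 1]

```text
t: 42.45
eef_pos: [0.6325, -0.2862, 0.1295]
ee_rot: [1.402, 1.569, 2.929]
force: [-4.0, 0.5, -3.4]
width: 0.0177
```

```bash
python3 - <<'E'
from loc import *
pose();tilt()
f2=balls();save(f2,"s26",(60,120,260,370),2.4)
E
```

```text
t 42.45 pos [ 0.6325 -0.2862  0.1295] jawyaw deg 87.5 tilt 0.0020 w 0.0177 q6 -1.47 F [-4.   0.5 -3.4]
handle slope deg (pos=nose up) 4.20 top at a=-.03 rel tcp 0.0096 a range -0.04648738337090383 -0.012056143662919617 740
ball 0.89 [ 0.088 -0.028] 0.063
ball 0.85 [ 0.119 -0.028] 0.044
ball 0.70 [0.096 0.003] 0.062
ball 0.58 [0.119 0.03 ] 0.045
ball 0.56 [ 0.129 -0.   ] 0.053
ball 0.51 [0.066 0.023] 0.063
```

View pics/s26.png

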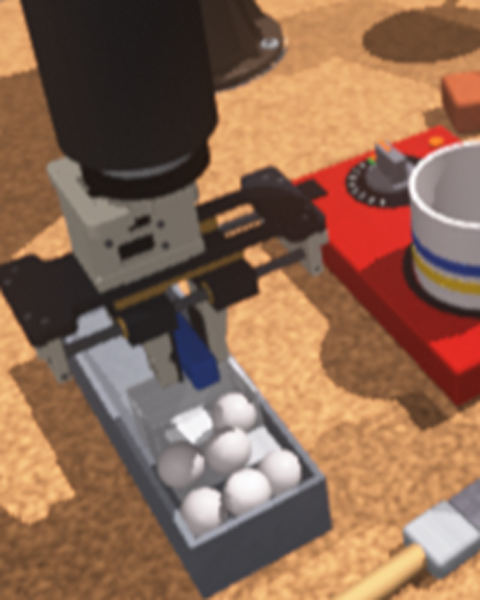

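step_arm:
  deltas:
    - [-0.3, 0, 0, 0, 1]
    - [-0.7, 0, 0, 0, 1]
    - [-1.2, 0, 0, 0, 1]
    - [-1.7, 0, 0, 0, 1]
    - [-2.2, 0, 0, 0, 1]
    - [-2.7, 0, 0, 0, 1]
    - [-3.2, 0, 0, 0, 1]
    - [-3.7, 0, 0, 0, 1]
    - [-4.1, 0, 0, 0, 1]
    - [-4.4, 0, 0, 0, 1]

```text
t: 43.43
eef_pos: [0.6337, -0.2863, 0.1743]
ee_rot: [-1.776, 1.57, -0.249]
force: [0.1, -0.4, -3.2]
width: 0.0174
```

```bash
python3 - <<'E'
from loc import *
pose();tilt()
f2=balls();save(f2,"s27",(60,120,260,370),2.4)
E
```

```text
t 43.43 pos [ 0.6337 -0.2863  0.1743] jawyaw deg 87.5 tilt 0.0006 w 0.0174 q6 -1.47 F [ 0.1 -0.4 -3.2]
handle slope deg (pos=nose up) 6.66 top at a=-.03 rel tcp 0.0103 a range -0.0459322788706367 -0.012220098228806582 237
ball 0.84 [ 0.119 -0.028] 0.043
ball 0.77 [0.072 0.003] 0.106
ball 0.73 [ 0.129 -0.001] 0.053
ball 0.67 [0.043 0.022] 0.106
ball 0.60 [0.119 0.03 ] 0.044
ball 0.54 [ 0.09  -0.028] 0.107
```

View pics/s27.png

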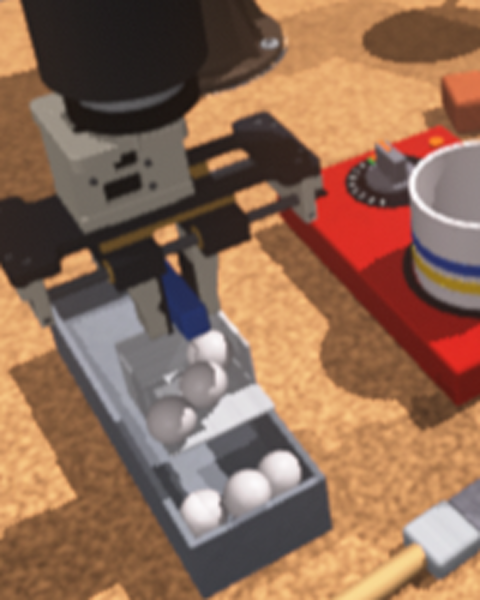

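step_arm:
  deltas:
    - [-0.3, -0.1, 0, -0.5, 1]
    - [-0.8, -0.3, 0, -1.5, 1]
    - [-1.4, -0.6, 0, -3, 1]
    - [-2, -0.9, 0, -5, 1]
    - [-2.7, -1.2, 0, -7.5, 1]
    - [-3.4, -1.4, 0, -10.5, 1]
    - [-4.1, -1.5, 0, -13.5, 1]
    - [-4.8, -1.6, 0, -16.5, 1]
    - [-5.4, -1.6, 0, -19.5, 1]
    - [-5.9, -1.6, 0, -22.5, 1]

```text
t: 44.42
eef_pos: [0.6498, -0.287, 0.2333]
ee_rot: [-2.504, 1.57, -0.58]
force: [-0.0, 0.0, -2.4]
width: 0.0179
```

```bash
python3 - <<'E'
from loc import *
pose()
f2=balls();save(f2,"s28",(60,80,260,330),2.4)
E
```

```text
t 44.42 pos [ 0.6498 -0.287   0.2333] jawyaw deg 110.2 tilt 0.0004 w 0.0179 q6 -1.08 F [-0.   0.  -2.4]
ball 0.78 [ 0.128 -0.001] 0.053
ball 0.73 [ 0.118 -0.028] 0.042
ball 0.67 [0.051 0.011] 0.166
ball 0.66 [0.084 0.009] 0.166
ball 0.64 [0.12 0.03] 0.044
ball 0.58 [ 0.115 -0.014] 0.166
```

View pics/s28.png

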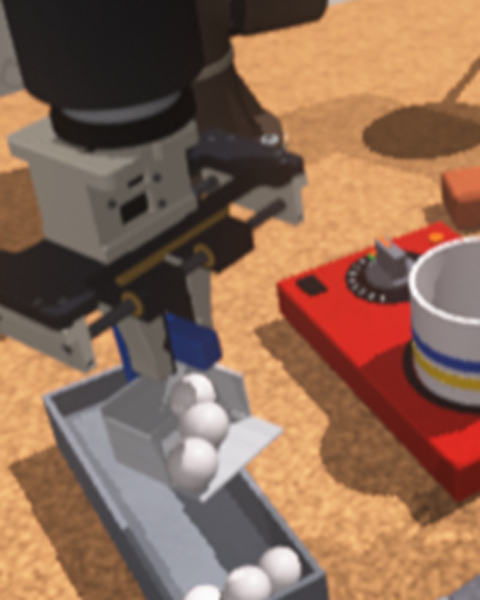

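step_arm:
  deltas:
    - [-0.2, 0, 0, -3, 1]
    - [-0.4, 0, 0, -7, 1]
    - [-0.6, 0, 0, -12, 1]
    - [-0.6, 0, 0, -18, 1]
    - [-0.6, 0, 0, -24, 1]
    - [-0.6, 0, 0, -30, 1]
    - [-0.6, 0, 0, -36, 1]
    - [-0.6, 0, 0, -42, 1]
    - [-0.6, 0, 0, -48, 1]
    - [-0.6, 0, 0, -54, 1]

```text
t: 45.35
eef_pos: [0.6494, -0.2869, 0.2381]
ee_rot: [-0.049, 1.57, 2.818]
force: [1.4, 0.4, -3.0]
width: 0.0175
```

```bash
python3 - <<'E'
from loc import *
go([.604,-.05,.237],180)
f2=balls();save(f2,"s29",(60,80,260,330),2.4)
E
```

```text
t 45.35 pos [ 0.6494 -0.2869  0.2381] jawyaw deg 164.2 tilt 0.0007 w 0.0175 q6 -0.13 F [ 1.4  0.4 -3. ]
roll options -15.776989161974257 164.22301083802574 q6 now deg -7.613492055652415
delta cm [  0.12 -21.56  10.81] roll -15.8
ball 0.81 [ 0.128 -0.001] 0.052
ball 0.73 [ 0.053 -0.011] 0.168
ball 0.65 [0.075 0.011] 0.171
ball 0.60 [ 0.119 -0.028] 0.042
ball 0.57 [0.108 0.023] 0.171
ball 0.56 [0.12 0.03] 0.044
```

View pics/s29.png

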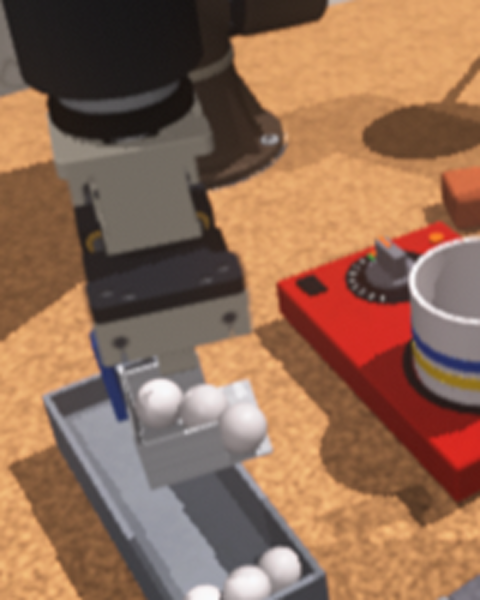

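step_arm:
  deltas:
    - [0, -0.13, 0.06, -0.5, 1]
    - [0, -0.5, 0.25, -1.5, 1]
    - [0, -1.13, 0.55, -3, 1]
    - [0, -2, 1, -5, 1]
    - [0, -3.14, 1.54, -7, 1]
    - [0, -4.5, 2.2, -9, 1]
    - [0, -6.15, 3, -11, 1]
    - [0, -8, 3.9, -13, 1]
    - [0, -10.15, 5, -15, 1]
    - [0, -12.5, 6.15, -15.8, 1]

```text
t: 46.28
eef_pos: [0.6241, -0.1479, 0.2387]
ee_rot: [-2.853, 1.57, 0.289]
force: [1.2, 0.4, -2.6]
width: 0.0175
```

```bash
python3 - <<'E'
from loc import *
go([.600,-.012,.2265],180)
E
```

```text
t 46.28 pos [ 0.6241 -0.1479  0.2387] jawyaw deg -180.0 tilt 0.0003 w 0.0175 q6 -0.07 F [ 1.2  0.4 -2.6]
roll options 0.023497611982179478 -179.97650238801782 q6 now deg -4.043781917946096
delta cm [  1.22 -13.59   2.4 ] roll 0.0
```

step_arm:
  deltas:
    - [0, -2.6, 0.45, 0, 1]
    - [0, -4.9, 0.85, 0, 1]
    - [0, -6.9, 1.2, 0, 1]
    - [0, -8.7, 1.55, 0, 1]
    - [0.1, -10.2, 1.8, 0, 1]
    - [0.3, -11.4, 2, 0, 1]
    - [0.6, -12.4, 2.2, 0, 1]
    - [0.8, -13.1, 2.3, 0, 1]
    - [1, -13.5, 2.4, 0, 1]
    - [1.2, -13.6, 2.4, 0, 1]

```text
t: 47.12
eef_pos: [0.601, -0.0132, 0.2263]
ee_rot: [0.098, 1.571, -3.046]
force: [0.5, -0.6, -3.0]
width: 0.0175
```

```bash
cat >> loc.py <<'E'
def ballsall(n="scene"):
    f=grab(n);W=cloud(f);e=get_state()["eef_pos"]
    for m in masks_of("ball1",n):
        p=W[m["mask"]];p=p[~np.isnan(p[:,0])]
        if len(p)<10: continue
        v=np.median(p,0)
        if m["conf"]>.3:
            d=v-f["c2w"][:3,3];c=v+d/np.linalg.norm(d)*.012;print("ball %.2f"%m["conf"],"world",np.round(c,3),"rel tcp",np.round(c-e,3))
    return f
E
python3 - <<'E'
from loc import *
pose();f2=ballsall();save(f2,"s30",(160,60,360,310),2.4)
E
```

```text
t 47.12 pos [ 0.601  -0.0132  0.2263] jawyaw deg 179.8 tilt 0.0002 w 0.0175 q6 -0.31 F [ 0.5 -0.6 -3. ]
ball 0.85 world [ 0.702 -0.289  0.052] rel tcp [ 0.101 -0.276 -0.174]
ball 0.74 world [ 0.694 -0.258  0.043] rel tcp [ 0.093 -0.244 -0.182]
ball 0.73 world [ 0.597 -0.001  0.158] rel tcp [-0.004  0.012 -0.067]
ball 0.72 world [ 0.691 -0.317  0.043] rel tcp [ 0.09  -0.304 -0.183]
ball 0.55 world [0.629 0.018 0.161] rel tcp [ 0.028  0.032 -0.064]
ball 0.31 world [0.449 0.001 0.051] rel tcp [-0.152  0.014 -0.175]
```

View pics/s30.png

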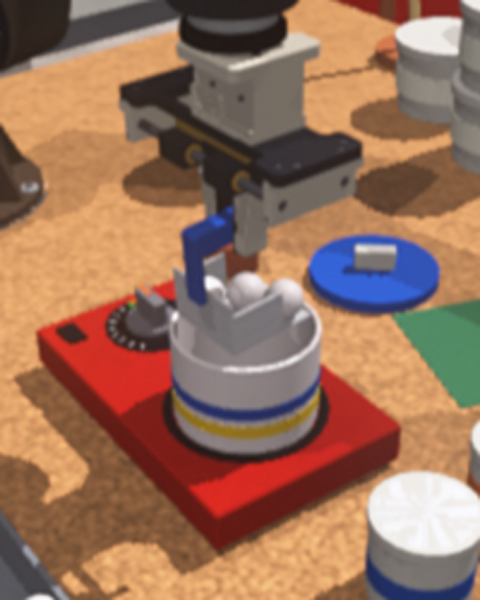

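step_arm:
  deltas:
    - [0, -0.2, 0, 0, 1]
    - [0, -0.5, 0, 0, 1]
    - [0, -0.7, 0, 0, 1]
    - [0, -0.7, 0, 0, 1]
    - [0, 3.4, 0, 0, 1]
    - [0, 7.5, 0, 0, 1]
    - [-0.3, 11.6, 0, 0, 1]
    - [-1, 14, 0, 0, 1]
    - [-2, 15, 0, 0, 1]
    - [-2.5, 15, 0, 0, 1]

```text
t: 48.05
eef_pos: [0.6009, -0.1663, 0.2528]
ee_rot: [2.544, 1.57, -0.604]
force: [0.6, -0.2, -1.5]
width: 0.0176
```

```bash
python3 - <<'E'
from loc import *
pose();f2=ballsall();save(f2,"s31");
f3=grab("top");save(f3,"t31",(200,100,440,290),3)
E
```

```text
t 48.05 pos [ 0.6009 -0.1663  0.2528] jawyaw deg 179.6 tilt 0.0013 w 0.0176 q6 -0.05 F [ 0.6 -0.2 -1.5]
ball 0.78 world [ 0.702 -0.29   0.053] rel tcp [ 0.101 -0.125 -0.201]
ball 0.77 world [ 0.596 -0.171  0.185] rel tcp [-0.005 -0.006 -0.068]
ball 0.70 world [ 0.691 -0.317  0.042] rel tcp [ 0.09  -0.152 -0.211]
ball 0.67 world [ 0.694 -0.258  0.043] rel tcp [ 0.093 -0.093 -0.211]
```

View pics/s31.png

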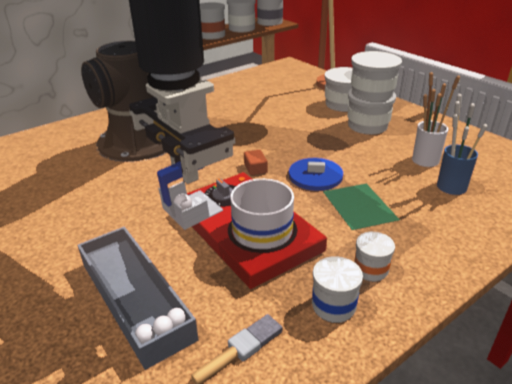

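View pics/t31.png

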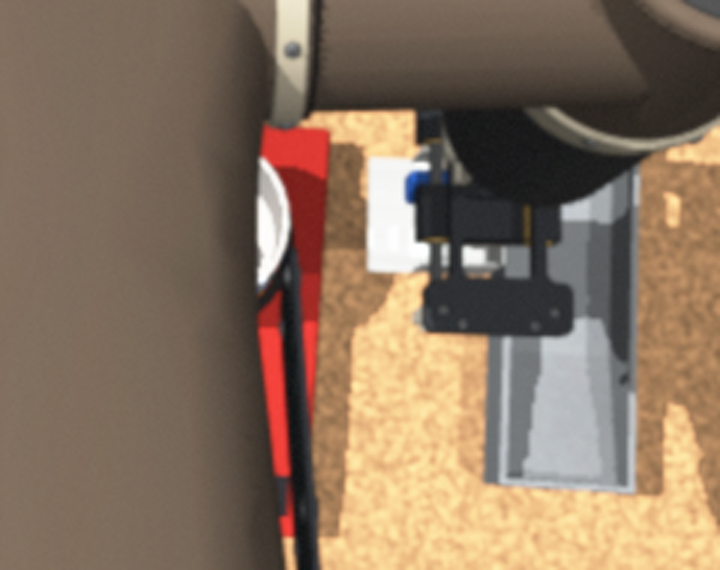

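step_arm:
  deltas:
    - [0.3, -0.5, 0, 0, 1]
    - [0.9, -2, 0, 0, 1]
    - [1.6, -4.5, 0, 0, 1]
    - [2.2, -7.5, 0, 0, 1]
    - [2.4, -10.8, 0, 0, 1]
    - [2.4, -14.3, 0, 0, 1]
    - [2.4, -10.2, 0, 0, 1]
    - [2.3, -6.1, 0, 0, 1]
    - [1.5, -2, 0, 0, 1]
    - [0.5, 0, 0, 0, 1]

```text
t: 49.03
eef_pos: [0.6001, -0.164, 0.2453]
ee_rot: [0.107, 1.568, -3.035]
force: [0.7, -0.3, -2.3]
width: 0.0177
```

```bash
python3 - <<'E'
from loc import *
pose();f2=ballsall();save(f2,"s32");
E
```

```text
t 49.03 pos [ 0.6001 -0.164   0.2453] jawyaw deg 180.0 tilt 0.0029 w 0.0177 q6 -0.05 F [ 0.7 -0.3 -2.3]
ball 0.78 world [ 0.703 -0.29   0.053] rel tcp [ 0.102 -0.123 -0.195]
ball 0.76 world [ 0.691 -0.317  0.042] rel tcp [ 0.09  -0.15  -0.206]
ball 0.47 world [ 0.694 -0.259  0.043] rel tcp [ 0.093 -0.092 -0.205]
```

View pics/s32.png

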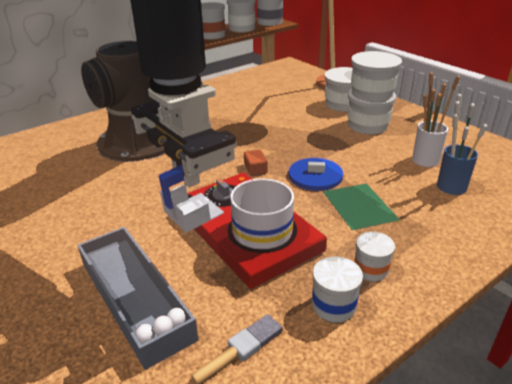

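```bash
python3 - <<'E'
from loc import *
tilt()
x,y=pan2w(.044,0);go([x,y,.19],87.55)
f=grab("wrist");save(f,"w33")
E
```

```text
Traceback (most recent call last):
  File "loc.py", line 20, in tilt
    k=np.polyfit(p[:,0],p[:,1],1);r=p[:,1]-np.polyval(k,p[:,0]);p=p[np.abs(r)<max(.002,2*r.std())]
TypeError: expected non-empty vector for x
```

```bash
python3 - <<'E'
from loc import *
x,y=pan2w(.044,0);go([x,y,.19],87.55)
f=grab("wrist");save(f,"w33")
E
```

```text
t 49.18 pos [ 0.6009 -0.1637  0.2465] jawyaw deg 179.8 tilt 0.0005 w 0.0175 q6 -0.05 F [-0.1 -0.  -2.6]
roll options -87.77672552759856 92.22327447240144 q6 now deg -2.9229382959730774
delta cm [ 5.65 12.18 -1.79] roll -87.8
```

View pics/w33.png

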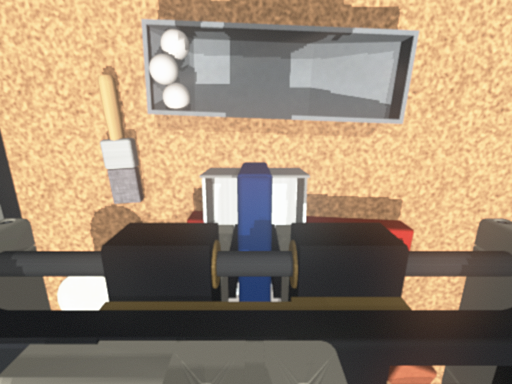

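step_arm:
  deltas:
    - [0, 1, -0.2, 7, 1]
    - [0, 3, -0.5, 14, 1]
    - [0, 5.5, -0.9, 21, 1]
    - [0, 8, -1.3, 28, 1]
    - [0, 10.5, -1.6, 35, 1]
    - [0, 12, -1.8, 42, 1]
    - [0.5, 12.2, -1.8, 49, 1]
    - [1.5, 12.2, -1.8, 56, 1]
    - [2.5, 12.2, -1.8, 63, 1]
    - [3.5, 12.2, -1.8, 70, 1]

```text
t: 50.07
eef_pos: [0.6185, -0.2839, 0.2102]
ee_rot: [0.537, 1.57, 2.449]
force: [1.1, 0.0, -1.1]
width: 0.0177
```

```bash
python3 - <<'E'
from loc import *
x,y=pan2w(.040,0);go([x,y,.150],87.55)
E
```

```text
t 50.07 pos [ 0.6185 -0.2839  0.2102] jawyaw deg 109.5 tilt 0.0011 w 0.0177 q6 -1.08 F [ 1.1  0.  -1.1]
roll options 21.996759433254667 -158.00324056674532 q6 now deg -62.137618548373794
delta cm [ 6.02  0.44 -0.  ] roll 22.0
```

step_arm:
  deltas:
    - [0.5, 0.2, 0, 7, 1]
    - [1.5, 0.4, 0, 14, 1]
    - [2.5, 0.4, 0, 20, 1]
    - [3.5, 0.4, 0, 22, 1]
    - [4.5, 0.4, 0, 22, 1]
    - [5.3, 0.4, 0, 22, 1]
    - [5.8, 0.4, 0, 22, 1]
    - [6, 0.4, 0, 22, 1]
    - [6, 0.4, 0, 22, 1]
    - [6, 0.4, 0, 22, 1]

```text
t: 50.9
eef_pos: [0.6148, -0.2871, 0.1519]
ee_rot: [-2.066, 1.57, -0.533]
force: [-0.2, -0.0, -1.5]
width: 0.0176
```

```bash
python3 - <<'E'
from loc import *
tilt()
x,y=pan2w(.040,0);go([x,y,.1044],87.55)
f=balls();save(f,"s34",(60,120,260,370),2.4)
E
```

```text
handle slope deg (pos=nose up) 4.71 top at a=-.03 rel tcp 0.0101 a range -0.04606384562727601 -0.012117726852181761 599
t 50.95 pos [ 0.6149 -0.2872  0.1521] jawyaw deg 87.8 tilt 0.0009 w 0.0174 q6 -1.46 F [ 0.1  0.6 -1.1]
roll options 0.28457081780902627 -179.71542918219097 q6 now deg -83.55422962755809
delta cm [4.77 0.07 0.19] roll 0.3
ball 0.77 [0.119 0.029] 0.043
ball 0.74 [ 0.118 -0.028] 0.043
```

View pics/s34.png

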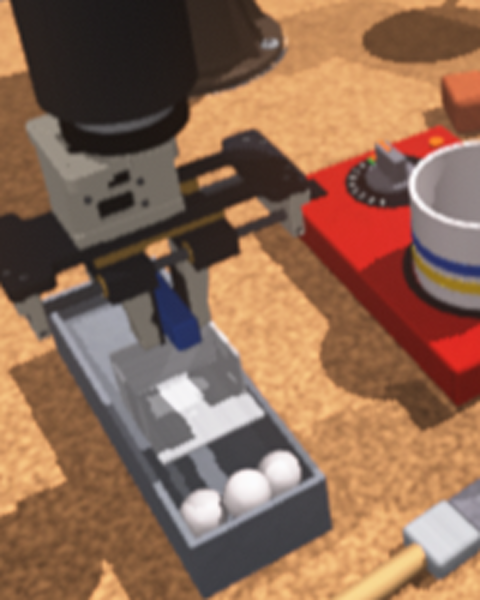

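step_arm:
  deltas:
    - [0.6, 0, 0.2, 0.3, 1]
    - [1.6, 0, 0.2, 0.3, 1]
    - [2.8, 0, 0.2, 0.3, 1]
    - [3.9, 0, 0.2, 0.3, 1]
    - [4.6, 0, 0.2, 0.3, 1]
    - [4.8, -0.3, 0.2, 0.3, 1]
    - [4.8, -0.8, 0.2, 0.3, 1]
    - [4.8, -1.3, 0.2, 0.3, 1]
    - [4.8, -1.7, 0.2, 0.3, 1]
    - [4.8, -1.8, 0.2, 0.3, 1]

```text
t: 51.88
eef_pos: [0.634, -0.286, 0.1041]
ee_rot: [-1.849, 1.569, -0.321]
force: [0.6, -0.8, -0.8]
width: 0.018
```

```bash
python3 - <<'E'
from loc import *
s=pose();print(w2pan(s["eef_pos"]))
E
```

```text
t 51.88 pos [ 0.634  -0.286   0.1041] jawyaw deg 87.5 tilt 0.0014 w 0.0180 q6 -1.47 F [ 0.6 -0.8 -0.8]
[0.05966492 0.00015956]
```

step_arm:
  deltas:
    - [0, -0.3, 0, 0, 1]
    - [0, -0.6, 0, 0, 1]
    - [0, -0.9, 0, 0, 1]
    - [-0.2, -1.2, 0, 0, 1]
    - [-0.5, -1.5, 0, 0, 1]
    - [-0.8, -1.8, 0, 0, 1]
    - [-1.1, -2.1, 0, 0, 1]
    - [-1.4, -2.4, 0, 0, 1]
    - [-1.7, -2.7, 0, 0, 1]
    - [-1.9, -2.9, 0, 0, 1]

```text
t: 52.72
eef_pos: [0.6622, -0.2872, 0.1232]
ee_rot: [-1.924, 1.57, -0.396]
force: [-0.4, -1.5, -2.0]
width: 0.0175
```

```bash
python3 - <<'E'
from loc import *
s=pose();print(w2pan(s["eef_pos"]))
tilt()
f=balls();save(f,"s35",(60,120,260,370),2.4)
E
```

```text
t 52.72 pos [ 0.6622 -0.2872  0.1232] jawyaw deg 87.5 tilt 0.0007 w 0.0175 q6 -1.47 F [-0.4 -1.5 -2. ]
[0.08787177 0.00016497]
handle slope deg (pos=nose up) 4.42 top at a=-.03 rel tcp 0.0101 a range -0.046200273089784326 -0.012006606035519906 908
ball 0.89 [ 0.119 -0.028] 0.056
ball 0.75 [ 0.132 -0.001] 0.063
ball 0.56 [0.119 0.029] 0.057
```

View pics/s35.png

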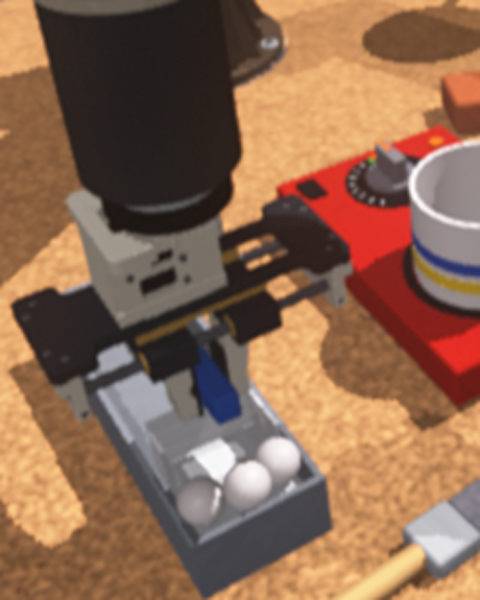

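step_arm:
  deltas:
    - [-0.3, -0.3, 0, 0, 1]
    - [-0.6, -0.6, 0, 0, 1]
    - [-0.8, -0.7, 0, 0, 1]
    - [-1.1, -0.7, 0, 0, 1]
    - [-1.5, -0.7, 0, 0, 1]
    - [-1.9, -0.7, 0, 0, 1]
    - [-2.3, -0.7, 0, 0, 1]
    - [-2.7, -0.7, 0, 0, 1]
    - [-3.1, -0.7, 0, 0, 1]
    - [-3.5, -0.7, 0, 0, 1]

```text
t: 53.7
eef_pos: [0.6687, -0.2874, 0.1582]
ee_rot: [-1.795, 1.57, -0.267]
force: [0.2, 0.2, -2.2]
width: 0.0174
```

```bash
python3 - <<'E'
from loc import *
s=pose();print(w2pan(s["eef_pos"]))
f=balls();save(f,"s36",(60,120,260,370),2.4)
E
```

```text
t 53.70 pos [ 0.6687 -0.2874  0.1582] jawyaw deg 87.5 tilt 0.0004 w 0.0174 q6 -1.47 F [ 0.2  0.2 -2.2]
[0.09434028 0.00019536]
ball 0.92 [ 0.126 -0.028] 0.091
ball 0.69 [ 0.19 -0.  ] 0.015
ball 0.58 [0.124 0.026] 0.091
```

View pics/s36.png

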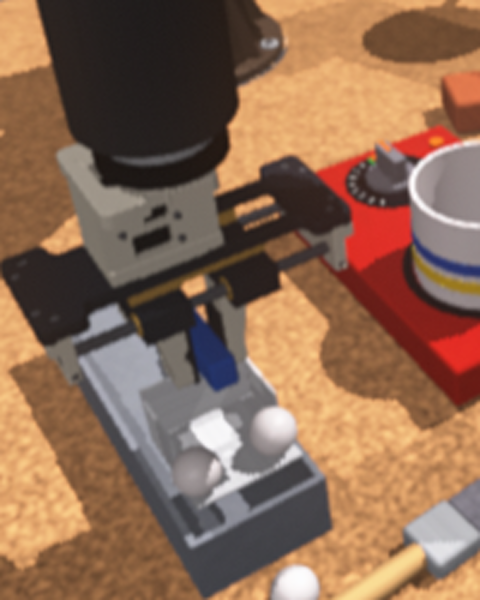

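step_arm:
  deltas:
    - [-0.3, -0.1, 0, -0.5, 1]
    - [-0.9, -0.3, 0, -1.5, 1]
    - [-1.7, -0.6, 0, -3, 1]
    - [-2.6, -0.9, 0, -5, 1]
    - [-3.5, -1.1, 0, -7.5, 1]
    - [-4.4, -1.2, 0, -10.5, 1]
    - [-5.3, -1.2, 0, -13.5, 1]
    - [-6.2, -1.2, 0, -16.5, 1]
    - [-7, -1.2, 0, -19.5, 1]
    - [-7.6, -1.2, 0, -22.5, 1]

```text
t: 54.63
eef_pos: [0.6809, -0.288, 0.2348]
ee_rot: [-2.337, 1.57, -0.413]
force: [-0.5, -0.1, -1.2]
width: 0.0175
```

```bash
python3 - <<'E'
from loc import *
s=pose()
f=balls();save(f,"s37",(60,100,310,384),2)
E
```

```text
t 54.63 pos [ 0.6809 -0.288   0.2348] jawyaw deg 110.2 tilt 0.0009 w 0.0175 q6 -1.08 F [-0.5 -0.1 -1.2]
ball 0.67 [ 0.194 -0.009] 0.016
ball 0.60 [0.124 0.035] 0.167
ball 0.57 [ 0.146 -0.014] 0.167
ball 0.52 [ 0.055 -0.009] 0.008
```

View pics/s37.png

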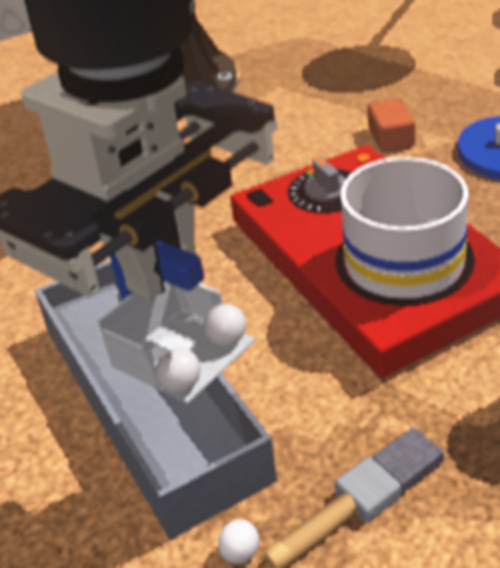

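step_arm:
  deltas:
    - [-0.1, 0, 0, -3, 1]
    - [-0.3, 0, 0, -7, 1]
    - [-0.4, 0, 0, -12, 1]
    - [-0.4, 0, 0, -18, 1]
    - [-0.4, 0, 0, -24, 1]
    - [-0.4, 0, 0, -30, 1]
    - [-0.4, 0, 0, -36, 1]
    - [-0.4, 0, 0, -42, 1]
    - [-0.4, 0, 0, -48, 1]
    - [-0.4, 0, 0, -54, 1]

```text
t: 55.57
eef_pos: [0.6805, -0.2878, 0.237]
ee_rot: [-0.03, 1.57, 2.836]
force: [-0.1, -0.6, -2.4]
width: 0.0177
```

```bash
python3 - <<'E'
from loc import *
go([.603,-.14,.238],180)
f=balls();save(f,"s38",(60,100,310,384),2)
E
```

```text
t 55.57 pos [ 0.6805 -0.2878  0.237 ] jawyaw deg 164.2 tilt 0.0008 w 0.0177 q6 -0.14 F [-0.1 -0.6 -2.4]
roll options -15.776038855375475 164.22396114462452 q6 now deg -7.887024423103709
delta cm [ -0.09 -12.12  11.48] roll -15.8
ball 0.87 [ 0.194 -0.009] 0.016
ball 0.54 [0.14  0.024] 0.17
ball 0.52 [0.09 0.03] 0.169
```

View pics/s38.png

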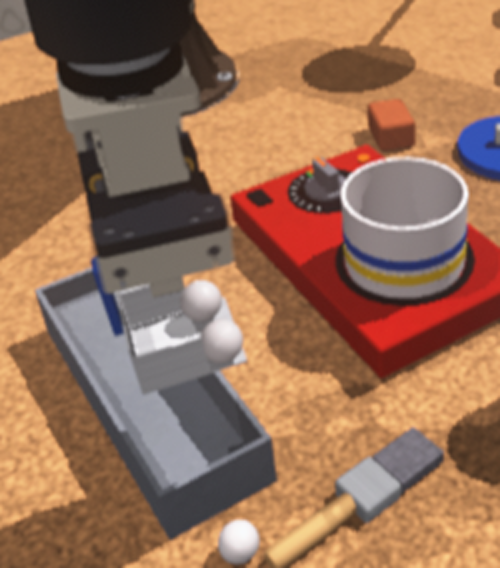

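step_arm:
  deltas:
    - [0, 0, 0, -4, 1]
    - [0, 0, 0, -9, 1]
    - [0, 0, 0, -15, 1]
    - [0, -0.1, 0.1, -21, 1]
    - [0, -0.5, 0.3, -27, 1]
    - [0, -1.1, 0.7, -31, 1]
    - [0, -2, 1.3, -33, 1]
    - [0, -3.2, 2, -33, 1]
    - [0, -4.7, 3, -33, 1]
    - [0, -6.5, 4.2, -33, 1]

```text
t: 56.5
eef_pos: [0.6576, -0.2129, 0.2372]
ee_rot: [-0.429, 1.57, 3.004]
force: [0.9, 0.7, -2.0]
width: 0.0173
```

```bash
python3 - <<'E'
from loc import *
go([.600,-.025,.238],197)
E
```

```text
t 56.50 pos [ 0.6576 -0.2129  0.2372] jawyaw deg -163.3 tilt 0.0003 w 0.0173 q6 0.32 F [ 0.9  0.7 -2. ]
roll options -0.29275544752363203 179.70724455247637 q6 now deg 18.542241703047146
delta cm [ -0.07 -19.66   0.12] roll -0.3
```

step_arm:
  deltas:
    - [0, -2.2, 0, 0, 1]
    - [0, -4.3, 0, 0, 1]
    - [0, -6.4, 0, 0, 1]
    - [0, -8.4, 0, 0, 1]
    - [0, -10.3, 0, 0, 1]
    - [0.1, -12, 0, 0, 1]
    - [0.2, -13.5, 0, 0, 1]
    - [0.4, -14.8, 0, 0, 1]
    - [0.6, -15.9, 0, 0, 1]
    - [0.8, -16.8, 0, 0, 1]

```text
t: 57.33
eef_pos: [0.6086, -0.052, 0.2295]
ee_rot: [-2.802, 1.571, 0.636]
force: [-0.5, -0.8, -2.7]
width: 0.0179
```

step_arm:
  deltas:
    - [0.2, -0.7, 0, 0, 1]
    - [0.3, -1.3, 0, 0, 1]
    - [0.4, -1.8, 0, 0, 1]
    - [0.4, -2.2, 0, 0, 1]
    - [0.4, -2.5, 0, 0, 1]
    - [0.4, -2.7, 0, 0, 1]
    - [0.4, -2.8, 0, 0, 1]
    - [0.4, -2.8, 0, 0, 1]
    - [0.4, -2.8, 0, 0, 1]
    - [0.4, -2.8, 0, 0, 1]

```text
t: 58.17
eef_pos: [0.6008, -0.0266, 0.2256]
ee_rot: [2.956, 1.571, 0.111]
force: [0.0, 0.3, -2.5]
width: 0.0178
```

```bash
python3 - <<'E'
from loc import *
pose();f2=ballsall();save(f2,"s39",(160,60,360,310),2.4)
E
```

```text
t 58.17 pos [ 0.6008 -0.0266  0.2256] jawyaw deg -163.0 tilt 0.0001 w 0.0178 q6 0.02 F [ 0.   0.3 -2.5]
ball 0.56 world [ 0.768 -0.301  0.016] rel tcp [ 0.168 -0.274 -0.21 ]
```

View pics/s39.png

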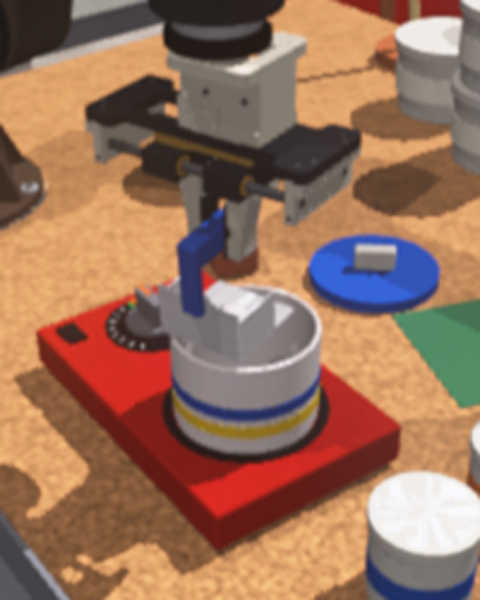

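step_arm:
  deltas:
    - [0, 0, 0, 0, 1]
    - [0, -0.3, 0, 0, 1]
    - [0, -0.5, 0, 0, 1]
    - [0, 3.6, 0, 0, 1]
    - [0, 7.7, 0, 0, 1]
    - [0, 11.8, 0, 0, 1]
    - [-0.5, 15, 0, 0, 1]
    - [-1.5, 17, 0, 0, 1]
    - [-2.5, 18, 0, 0, 1]
    - [-3, 18, 0, 0, 1]

```text
t: 59.1
eef_pos: [0.6541, -0.201, 0.2562]
ee_rot: [1.829, 1.57, -1.018]
force: [0.8, 0.4, -1.1]
width: 0.0173
```

```bash
python3 - <<'E'
from loc import *
pose();f2=ballsall();save(f2,"s40")
f3=grab("wrist");save(f3,"w40")
E
```

```text
t 59.10 pos [ 0.6541 -0.201   0.2562] jawyaw deg -163.1 tilt 0.0010 w 0.0173 q6 0.31 F [ 0.8  0.4 -1.1]
ball 0.84 world [ 0.768 -0.301  0.015] rel tcp [ 0.114 -0.101 -0.242]
ball 0.71 world [ 0.643 -0.207  0.191] rel tcp [-0.011 -0.007 -0.066]
ball 0.55 world [ 0.65  -0.199  0.016] rel tcp [-0.005  0.001 -0.241]
```

View pics/s40.png

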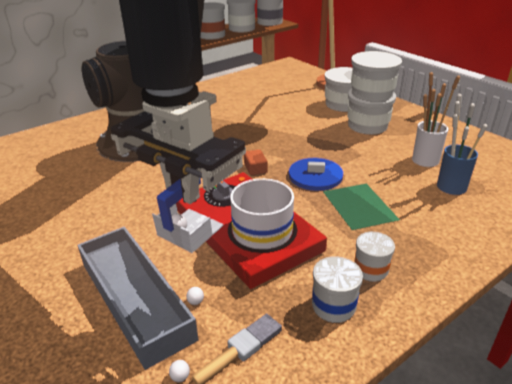

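View pics/w40.png

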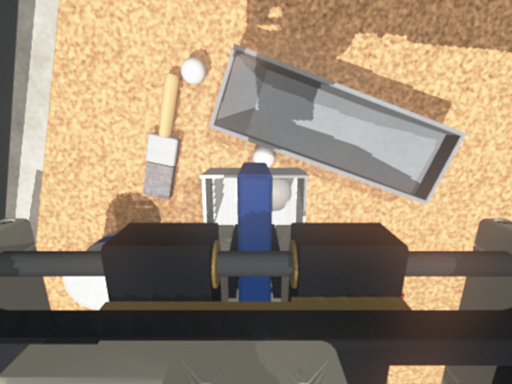

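step_arm:
  deltas:
    - [0, -0.1, -0.1, 0, 1]
    - [0, -0.4, -0.2, 0, 1]
    - [0, -0.8, -0.3, 0, 1]
    - [0, -1.3, -0.5, 0, 1]
    - [0, -1.9, -0.6, 0, 1]
    - [0, -2.5, -0.7, 0, 1]
    - [0, -3, -0.8, 0, 1]
    - [0, -3.4, -0.9, 0, 1]
    - [0, -3.7, -0.9, 0, 1]
    - [0, -3.9, -0.9, 0, 1]

```text
t: 60.08
eef_pos: [0.6506, -0.1582, 0.2557]
ee_rot: [3.041, 1.571, 0.196]
force: [0.2, -0.5, -1.1]
width: 0.0175
```

```bash
python3 - <<'E'
from loc import *
go([.609,-.024,.2265],197);f2=ballsall()
E
```

```text
t 60.08 pos [ 0.6506 -0.1582  0.2557] jawyaw deg -163.0 tilt 0.0001 w 0.0175 q6 0.25 F [ 0.2 -0.5 -1.1]
roll options 0.031020427891633062 -179.96897957210837 q6 now deg 14.048279959431051
delta cm [  2.91 -14.04   0.05] roll 0.0
ball 0.86 world [ 0.768 -0.301  0.016] rel tcp [ 0.117 -0.143 -0.24 ]
ball 0.68 world [0.368 0.17  0.017] rel tcp [-0.282  0.329 -0.239]
ball 0.45 world [ 0.649 -0.216  0.019] rel tcp [-0.001 -0.058 -0.237]
```

step_arm:
  deltas:
    - [0.5, -0.5, 0, 0, 1]
    - [1.1, -2, 0, 0, 1]
    - [1.9, -4.5, 0, 0, 1]
    - [2.6, -7.5, 0, 0, 1]
    - [2.9, -10.8, 0, 0, 1]
    - [2.9, -14.3, 0, 0, 1]
    - [2.9, -10.2, 0, 0, 1]
    - [2.8, -6.1, 0, 0, 1]
    - [2, -2, 0, 0, 1]
    - [1, 0, 0, 0, 1]

```text
t: 61.02
eef_pos: [0.651, -0.1608, 0.2445]
ee_rot: [0.066, 1.569, -2.778]
force: [1.0, 1.3, -2.2]
width: 0.0173
```

```bash
python3 - <<'E'
from loc import *
pose();f2=ballsall();save(f2,"s41")
f3=grab("wrist");save(f3,"w41")
E
```

```text
t 61.02 pos [ 0.651  -0.1608  0.2445] jawyaw deg -163.0 tilt 0.0020 w 0.0173 q6 0.25 F [ 1.   1.3 -2.2]
ball 0.66 world [ 0.649 -0.217  0.018] rel tcp [-0.003 -0.053 -0.229]
ball 0.56 world [ 0.768 -0.3    0.015] rel tcp [ 0.116 -0.137 -0.232]
```

View pics/s41.png

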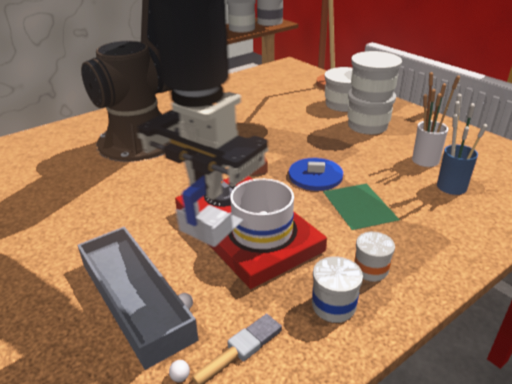

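View pics/w41.png

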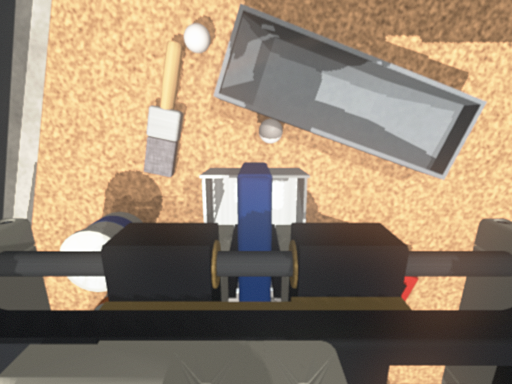

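```bash
python3 - <<'E'
from loc import *
go([.632,.260,.245],197)
E
```

```text
t 61.17 pos [ 0.651  -0.1603  0.2454] jawyaw deg -163.1 tilt 0.0005 w 0.0177 q6 0.25 F [-0.4  0.3 -1.9]
roll options -0.14573142035715136 179.85426857964285 q6 now deg 14.056208070958848
delta cm [ 4.000e-02 -4.077e+01 -1.037e+01] roll -0.1
```

step_arm:
  deltas:
    - [0, -2, -0.5, 0, 1]
    - [0, -5.5, -1.4, 0, 1]
    - [0, -9.3, -2.4, 0, 1]
    - [0, -13.2, -3.4, 0, 1]
    - [0, -17.1, -4.4, 0, 1]
    - [0, -21, -5.4, 0, 1]
    - [0, -24.9, -6.4, 0, 1]
    - [0, -28.8, -7.4, 0, 1]
    - [0, -32.7, -8.4, 0, 1]
    - [0, -36.2, -9.3, 0, 1]

```text
t: 62.0
eef_pos: [0.6322, 0.2178, 0.2452]
ee_rot: [-1.047, 1.57, 2.393]
force: [0.4, 0.3, -1.9]
width: 0.0174
```

step_arm:
  deltas:
    - [0, -2.5, -0.6, 0, 1]
    - [0, -3.8, -0.9, 0, 1]
    - [1, -4.5, -1, 0, 1]
    - [4, -4.6, -1, 0, 1]
    - [7.5, -4.6, -1, 0, 1]
    - [10.5, -4.6, -1, 0, 1]
    - [13, -4.6, -1, 0, 1]
    - [14.5, -4.6, -1, 0, 1]
    - [15, -4.6, -1, 0, 1]
    - [15.1, -4.6, -1, 0, 1]

```text
t: 62.83
eef_pos: [0.6288, 0.2603, 0.0926]
ee_rot: [0.327, 1.568, -2.518]
force: [-0.8, -0.6, -1.8]
width: 0.0179
```

```bash
python3 - <<'E'
from loc import *
pose();f=grab("top");save(f,"t42",(80,100,340,290),3);
f=grab("scene");save(f,"s42",(300,110,420,240),5)
E
```

```text
t 62.83 pos [0.6288 0.2603 0.0926] jawyaw deg -163.0 tilt 0.0033 w 0.0179 q6 -0.38 F [-0.8 -0.6 -1.8]
```

View pics/s42.png

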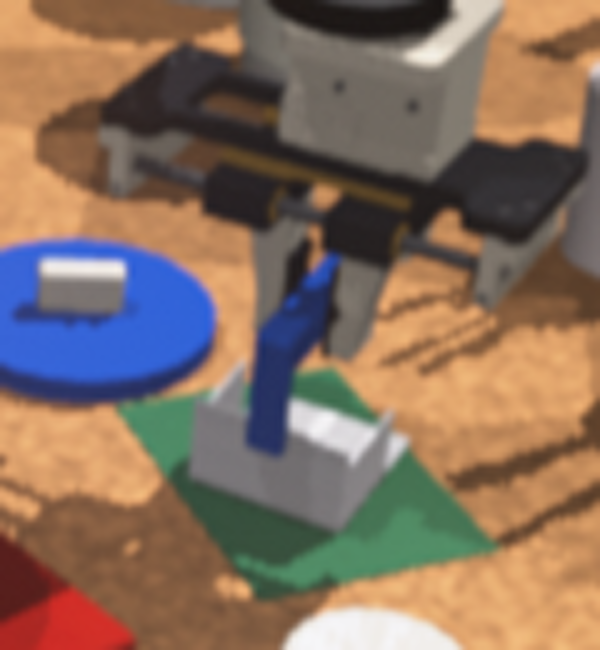

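View pics/t42.png

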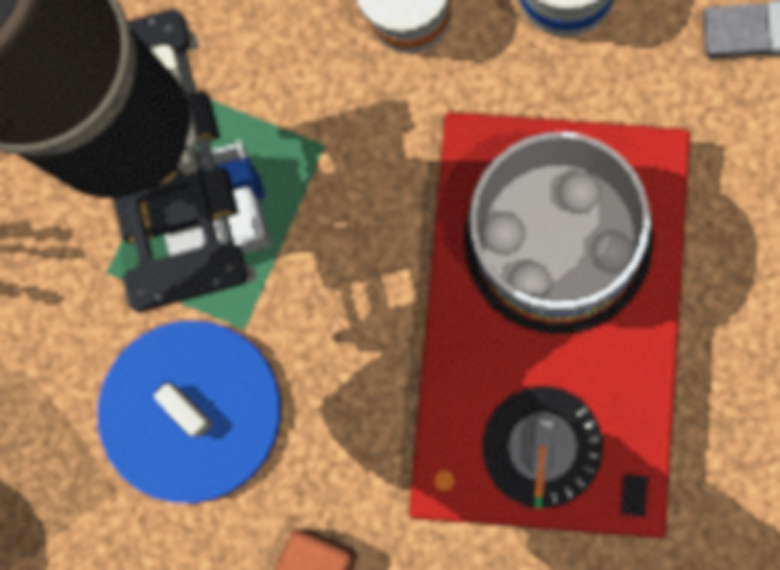

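step_arm:
  deltas:
    - [0.2, 0, 0, 0, 1]
    - [0.4, 0, 0, 0, 1]
    - [0.4, 0, 0, 0, 0.6]
    - [0.4, 0, 0, 0, 0]
    - [0.4, 0, 0, 0, 0]
    - [0.4, 0, 0, 0, 0]
    - [0.4, 0, 0, 0, 0]
    - [-2, 0, 0, 0, 0]
    - [-5, 0, 0, 0, 0]
    - [-9, 0, 0, 0, 0]

```text
t: 63.77
eef_pos: [0.6283, 0.2608, 0.1828]
ee_rot: [0.259, 1.565, -2.586]
force: [1.1, 0.6, -0.4]
width: 0.0656
```

```bash
python3 - <<'E'
from loc import *
pose();
f=grab("wrist");save(f,"w43");W=cloud(f)
p=W[box(W,.55,.72,.18,.38,.09,.106)];print("handle",rect(p),len(p),np.median(p[:,2]),np.percentile(p[:,2],[2,98]))
go([.651,-.16,.24],0)
E
```

```text
t 63.77 pos [0.6283 0.2608 0.1828] jawyaw deg -163.0 tilt 0.0054 w 0.0656 q6 -0.38 F [ 1.1  0.6 -0.4]
handle (array([0.63  , 0.2603]), array([79.5, 18. ]), -72.9) 1810 0.09932960052976636 [0.09602205 0.10077762]
t 63.82 pos [0.6328 0.2627 0.1944] jawyaw deg -162.9 tilt 0.0093 w 0.0692 q6 -0.38 F [2.7 1.8 9.2]
roll options 17.097108144995985 -162.90289185500401 q6 now deg -21.884467983260496
delta cm [-4.67 40.93 10.64] roll 17.1
```

View pics/w43.png

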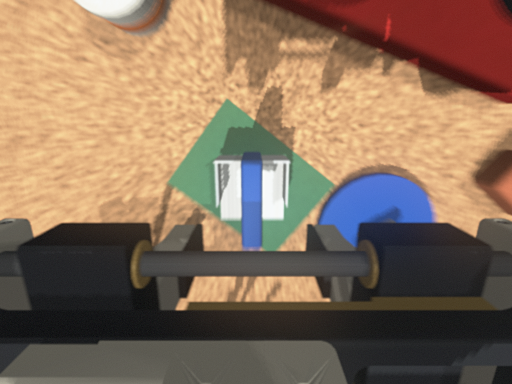

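step_arm:
  deltas:
    - [-1, 1.5, 0.4, 1, 0]
    - [-2, 4.5, 1.2, 3, 0]
    - [-2, 8.3, 2.1, 5, 0]
    - [-2, 12.2, 3.2, 8, 0]
    - [-2, 16.1, 4.2, 11, 0]
    - [-2, 20, 5.2, 14, 0]
    - [-2, 23.9, 6.2, 17, 0]
    - [-2, 27.8, 7.2, 19.5, 0]
    - [-2, 31.7, 8.2, 19.5, 0]
    - [-2, 35.6, 9.2, 19.5, 0]

```text
t: 64.65
eef_pos: [0.6454, -0.1079, 0.2046]
ee_rot: [-2.566, 1.571, 0.531]
force: [1.4, -0.1, -0.3]
width: 0.088
```

```bash
python3 - <<'E'
from loc import *
go([.649,-.217,.20],-2.45);f=ballsall("scene");ballsall("top");save(f,"s44")
E
```

```text
t 64.65 pos [ 0.6454 -0.1079  0.2046] jawyaw deg 177.5 tilt 0.0001 w 0.0880 q6 -0.18 F [ 1.4 -0.1 -0.3]
roll options -0.06454907308176416 179.93545092691824 q6 now deg -10.0680353444413
delta cm [ 0.46 10.89 -0.84] roll -0.1
ball 0.70 world [ 0.768 -0.301  0.016] rel tcp [ 0.123 -0.187 -0.189]
ball 0.51 world [0.568 0.019 0.066] rel tcp [-0.077  0.133 -0.138]
ball 0.72 world [ 0.636 -0.021  0.062] rel tcp [-0.009  0.088 -0.142]
ball 0.56 world [0.571 0.011 0.064] rel tcp [-0.074  0.12  -0.141]
ball 0.50 world [ 0.649 -0.222  0.015] rel tcp [ 0.003 -0.113 -0.189]
```

View pics/s44.png

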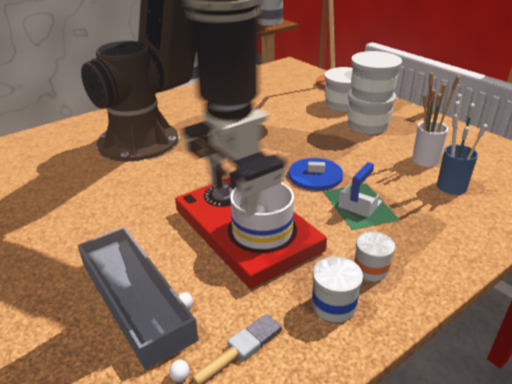

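step_arm:
  deltas:
    - [0, 2, -0.1, 0, 0]
    - [0, 5.5, -0.4, 0, 0]
    - [0, 9, -0.7, 0, 0]
    - [0, 10.8, -0.8, 0, 0]
    - [1.5, 11.1, -0.85, 0, 0]
    - [4.5, 11.1, -0.85, 0, 0]
    - [8, 11.1, -0.85, 0, 0]
    - [11, 11.1, -0.85, 0, 0]
    - [12.5, 11.1, -0.85, 0, 0]
    - [13, 11.1, -0.85, 0, 0]

```text
t: 65.68
eef_pos: [0.6477, -0.2154, 0.0708]
ee_rot: [-0.125, 1.565, 2.974]
force: [-0.5, 0.2, 0.1]
width: 0.0876
```

```bash
python3 - <<'E'
from loc import *
go([.649,-.220,.0215],-2.45);f=grab("wrist");save(f,"w45")
f=ballsall("scene")
E
```

```text
t 65.68 pos [ 0.6477 -0.2154  0.0708] jawyaw deg 177.6 tilt 0.0056 w 0.0876 q6 -0.01 F [-0.5  0.2  0.1]
roll options 0.013100139176572156 -179.98689986082343 q6 now deg -0.30617977017090303
delta cm [ 4.93  0.46 -0.18] roll 0.0
ball 0.43 world [ 0.652 -0.219  0.018] rel tcp [ 0.003 -0.003 -0.056]
ball 0.40 world [0.567 0.015 0.065] rel tcp [-0.082  0.231 -0.009]
```

View pics/w45.png

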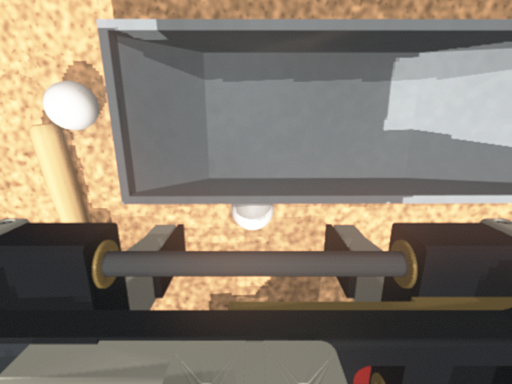

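step_arm:
  deltas:
    - [1, 0.3, -0.2, 0, 0]
    - [2.5, 0.4, -0.25, 0, 0]
    - [4, 0.4, -0.25, 0, 0]
    - [4.7, 0.4, -0.25, 0, 0]
    - [4.85, 0.4, -0.25, 0, 0.2]
    - [4.85, 0.4, -0.25, 0, 0.5]
    - [4.85, 0.4, -0.25, 0, 1]
    - [4.85, 0.4, -0.25, 0, 1]
    - [4.85, 0.4, -0.25, 0, 1]
    - [4.85, 0.4, -0.25, 0, 1]
  squeeze: 15

```text
t: 66.67
eef_pos: [0.6523, -0.2211, 0.0268]
ee_rot: [3.09, 1.57, -0.095]
force: [0.3, 0.1, 0.4]
width: 0.0534
```

step_arm:
  deltas:
    - [0, 0, 0, 0, 1]
    - [0, 0, 0, 0, 1]
    - [0, 0, 0, 0, 1]
    - [0, 0, 0, 0, 1]
    - [-0.5, 0, 0, 0, 1]
    - [-2, 0, 0, 0, 1]
    - [-5, 0, 0, 0, 1]
    - [-9, 0, 0, 0, 1]
    - [-13, 0, 0, 0, 1]
    - [-17, 0, 0, 0, 1]

```text
t: 67.5
eef_pos: [0.6515, -0.2211, 0.1981]
ee_rot: [0.098, 1.57, -3.086]
force: [0.8, 0.2, -0.4]
width: 0.0309
```

```bash
python3 - <<'E'
from loc import *
go([.604,-.0075,.19],177.5);f=ballsall("scene")
E
```

```text
t 67.50 pos [ 0.6515 -0.2211  0.1981] jawyaw deg 177.5 tilt 0.0005 w 0.0309 q6 0.00 F [ 0.8  0.2 -0.4]
roll options 0.015632004938026967 -179.98436799506197 q6 now deg 0.06751081134402641
delta cm [  0.81 -21.13   5.67] roll 0.0
ball 0.64 world [ 0.767 -0.3    0.015] rel tcp [ 0.112 -0.078 -0.193]
```

step_arm:
  deltas:
    - [0, -2, 0.5, 0, 1]
    - [0, -5.5, 1.5, 0, 1]
    - [0, -9.3, 2.5, 0, 1]
    - [0, -13.2, 3.5, 0, 1]
    - [0, -17, 4.5, 0, 1]
    - [0.5, -19.8, 5.3, 0, 1]
    - [2, -21, 5.7, 0, 1]
    - [3.5, -21.1, 5.7, 0, 1]
    - [4, -21.1, 5.7, 0, 1]
    - [4, -21.1, 5.7, 0, 1]

```text
t: 68.43
eef_pos: [0.6032, -0.0078, 0.1548]
ee_rot: [0.261, 1.568, -2.923]
force: [-0.2, 0.5, -0.3]
width: 0.0309
```

step_arm:
  deltas:
    - [0, 0, 0, 0, 0.4]
    - [0, 0, 0, 0, 0.4]
    - [0, 0, 0, 0, 0.4]
    - [0, 0, 0, 0, 0.3]
    - [-0.5, 0, 0, 0, 0.3]
    - [-2, 0, 0, 0, 0.3]
    - [-4, 0, 0, 0, 0.3]
    - [-5, 1, 0, 0, 0.3]
    - [-5, 3, 0, 0, 0.3]
    - [-5, 6, 0, 0, 0.3]

```text
t: 69.27
eef_pos: [0.6023, -0.0674, 0.2077]
ee_rot: [-2.884, 1.568, 0.216]
force: [0.2, -0.6, -0.3]
width: 0.0612
```

```bash
python3 - <<'E'
from loc import *
go([.76,-.295,.12],120);f=ballsall("scene");save(f,"s46");f=grab("top");save(f,"t46")
W=cloud(f);hsv=cv2.cvtColor(f["pixels"],cv2.COLOR_RGB2HSV)
E
```

```text
t 69.27 pos [ 0.6023 -0.0674  0.2077] jawyaw deg 177.6 tilt 0.0029 w 0.0612 q6 -0.25 F [ 0.2 -0.6 -0.3]
roll options 57.64238549989989 -122.35761450010011 q6 now deg -14.423034901570897
delta cm [  8.8   22.1  -16.67] roll 57.6
ball 0.86 world [ 0.768 -0.301  0.016] rel tcp [ 0.167 -0.229 -0.191]
ball 0.70 world [ 0.583 -0.279  0.008] rel tcp [-0.018 -0.207 -0.199]
ball 0.47 world [0.566 0.016 0.065] rel tcp [-0.035  0.088 -0.142]
```

View pics/t46.png

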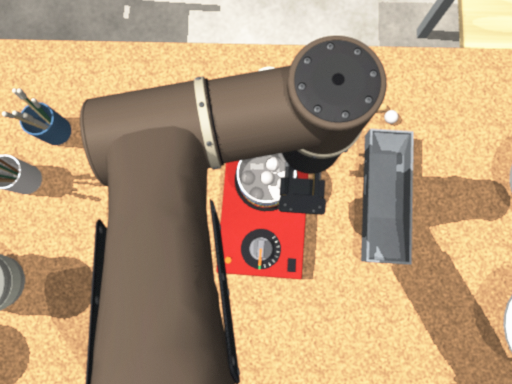

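View pics/s46.png

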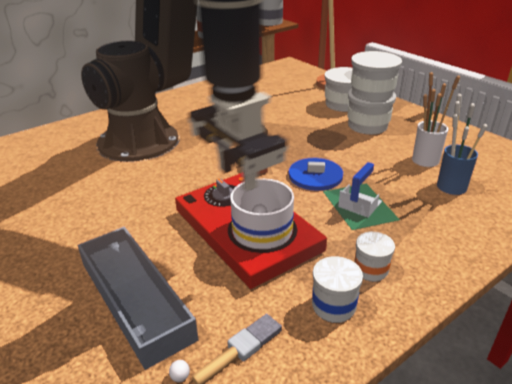

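```bash
python3 - <<'E'
from loc import *
f=grab("scene");W=cloud(f)
p=W[box(W,.745,.84,-.33,-.1,.009,.03)]
ball=np.hypot(p[:,0]-.768,p[:,1]+.3)<.02
q=p[~ball];print(len(q),q.min(0),q.max(0))
for lo in np.arange(-.30,-.1,.02):
    r=q[(q[:,1]>lo)&(q[:,1]<lo+.02)]
    if len(r):print(round(lo,2),len(r),r[:,0].min(),r[:,0].max(),r[:,2].max())
E
```

```text
1765 [ 0.76203459 -0.29057204  0.00901815] [ 0.80942639 -0.11977499  0.02349544]
-0.3 90 0.7860473729961884 0.8049534293582954 0.021525964767027395
-0.28 159 0.7838779004860832 0.8045711873959455 0.022032677662705002
-0.26 150 0.7830930245343243 0.8023504272641897 0.020695627591857946
-0.24 141 0.7813982556914103 0.8005132157599656 0.021160899602087002
-0.22 243 0.7680134979101471 0.8091143683824891 0.02228357783260615
-0.2 283 0.7662936943074429 0.8094263865828648 0.0234954429444445
-0.18 244 0.7645668294532237 0.8082892641199153 0.02164539930897169
-0.16 237 0.763863577840062 0.804156455695864 0.019871324367834897
-0.14 217 0.7620345915589124 0.8028314995353185 0.019978293099680244
-0.12 1 0.7990202155612536 0.7990202155612536 0.01544106617442631
```

```bash
python3 - <<'E'
from loc import *
go([.762,-.300,.13],92)
E
```

```text
t 69.47 pos [ 0.6014 -0.0689  0.2064] jawyaw deg 177.4 tilt 0.0005 w 0.0612 q6 -0.25 F [-0.2 -0.1 -0.6]
roll options 85.4024275584321 -94.5975724415679 q6 now deg -14.529900316244662
delta cm [  7.65  22.36 -17.08] roll 85.4
```

step_arm:
  deltas:
    - [0, 1.5, -1.2, 7, 0.3]
    - [0, 4, -3, 14, 0.3]
    - [0, 6.5, -5, 21, 0.3]
    - [0, 9, -7, 28, 0.3]
    - [0, 11.5, -9, 35, 0.3]
    - [0, 14, -11, 42, 0.3]
    - [0, 16.5, -13, 49, 0.3]
    - [0, 19, -15, 56, 0.3]
    - [0, 21.3, -16.5, 63, 0.3]
    - [0, 22.4, -17.1, 70, 0.3]

```text
t: 70.3
eef_pos: [0.7638, -0.3013, 0.2045]
ee_rot: [1.473, 1.57, -2.941]
force: [-0.1, -0.1, -1.3]
width: 0.0612
```

```bash
python3 - <<'E'
from loc import *
go([.762,-.300,.08],92);f=grab("wrist");save(f,"w47");f=ballsall("wrist")
E
```

```text
t 70.30 pos [ 0.7638 -0.3013  0.2045] jawyaw deg 107.1 tilt 0.0013 w 0.0612 q6 -1.13 F [-0.1 -0.1 -1.3]
roll options 15.11082619330341 -164.8891738066966 q6 now deg -64.88536529419586
delta cm [12.45  0.12  0.18] roll 15.1
ball 0.95 world [ 0.767 -0.302  0.016] rel tcp [ 0.004 -0.001 -0.188]
```

View pics/w47.png

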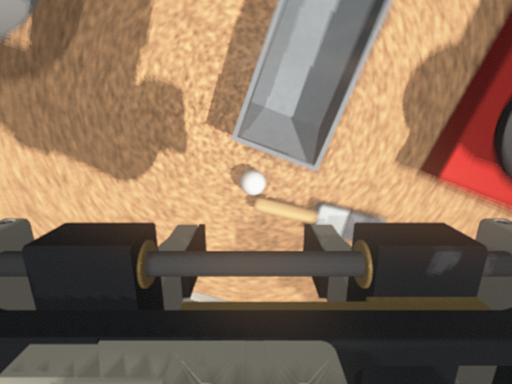

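step_arm:
  deltas:
    - [1, 0.1, 0, 6, 0.3]
    - [3, 0.1, 0, 12, 0.3]
    - [6, 0.1, 0, 15.1, 0.3]
    - [9.5, 0.1, 0, 15.1, 0.3]
    - [12.5, 0.1, 0, 15.1, 0.3]
    - [15, 0.1, 0, 15.1, 0.3]
    - [16.7, 0.1, 0, 15.1, 0.3]
    - [17.6, 0.1, 0, 15.1, 0.3]
    - [17.9, 0.1, 0, 15.1, 0.3]
    - [18, 0.1, 0, 15.1, 0.3]

```text
t: 71.28
eef_pos: [0.762, -0.2985, 0.0264]
ee_rot: [-2.783, 1.571, -1.168]
force: [0.5, 0.4, -0.6]
width: 0.061
```

```bash
python3 - <<'E'
from loc import *
go([.7625,-.3015,.0245],92);f=grab("scene");save(f,"s48",(120,250,320,384),3)
E
```

```text
t 71.28 pos [ 0.762  -0.2985  0.0264] jawyaw deg 92.5 tilt 0.0002 w 0.0610 q6 -1.39 F [ 0.5  0.4 -0.6]
roll options 0.5319554692892723 -179.46804453071073 q6 now deg -79.6402591515351
delta cm [ 0.19 -0.04 -0.3 ] roll 0.5
```

View pics/s48.png

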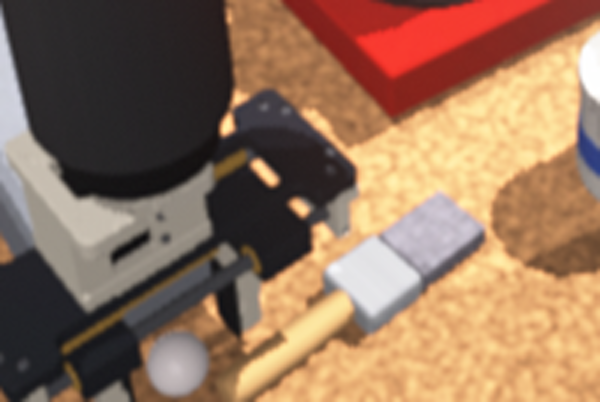

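Ball sits between the fingers at (178,362) in the crop, with the brush handle clear. Closing.

step_arm:
  deltas:
    - [0.1, 0, -0.3, 0, 0.4]
    - [0.2, 0, -0.3, 0, 0.6]
    - [0.2, 0, -0.3, 0, 1]
    - [0.2, 0, -0.3, 0, 1]
    - [0.2, 0, -0.3, 0, 1]
    - [0.2, 0, -0.3, 0, 1]
    - [0.2, 0, -0.3, 0, 1]
    - [0.2, 0, -0.3, 0, 1]
    - [0.2, 0, -0.3, 0, 1]
    - [0.2, 0, -0.3, 0, 1]
  squeeze: 20

```text
t: 72.17
eef_pos: [0.762, -0.3023, 0.0244]
ee_rot: [-1.991, 1.57, -0.378]
force: [-0.3, -0.7, 2.8]
width: 0.0307
```

step_arm:
  deltas:
    - [-0.5, 0, 0, 0, 1]
    - [-2, 0, 0, 0, 1]
    - [-5, 0, 0, 0, 1]
    - [-9, 0, 0, 0, 1]
    - [-13, 0, 0, 0, 1]
    - [-15.5, 0.5, 0, 0, 1]
    - [-16.5, 2, 2, 0, 1]
    - [-17, 4, 5, 0, 1]
    - [-17, 6, 8, 0, 1]
    - [-17, 8, 11, 0, 1]

```text
t: 73.0
eef_pos: [0.6764, -0.195, 0.1958]
ee_rot: [-1.649, 1.569, -0.037]
force: [0.2, 1.4, -0.7]
width: 0.0306
```

```bash
python3 - <<'E'
from loc import *
go([.604,-.0075,.155]);f=ballsall("scene")
E
```

```text
t 73.00 pos [ 0.6764 -0.195   0.1958] jawyaw deg 92.4 tilt 0.0020 w 0.0306 q6 -1.52 F [ 0.2  1.4 -0.7]
delta cm [ 4.07  6.46 19.04] roll 0
ball 0.57 world [ 0.683 -0.194  0.188] rel tcp [ 0.011 -0.004 -0.008]
ball 0.55 world [0.566 0.016 0.065] rel tcp [-0.106  0.206 -0.131]
```

step_arm:
  deltas:
    - [0, 1.2, 3.5, 0, 1]
    - [0, 2.4, 7.2, 0, 1]
    - [0, 3.7, 11, 0, 1]
    - [0, 5, 14.7, 0, 1]
    - [0.5, 6, 17.5, 0, 1]
    - [2, 6.5, 19, 0, 1]
    - [3.5, 6.7, 19.2, 0, 1]
    - [4, 6.7, 19.2, 0, 1]
    - [4, 6.7, 19.2, 0, 1]
    - [4, 6.7, 19.2, 0, 1]

```text
t: 73.93
eef_pos: [0.6028, -0.0072, 0.1548]
ee_rot: [-2.218, 1.57, -0.605]
force: [0.6, -0.2, 0.4]
width: 0.031
```

```bash
python3 - <<'E'
from loc import *
pose()
E
```

```text
t 73.93 pos [ 0.6028 -0.0072  0.1548] jawyaw deg 92.4 tilt 0.0005 w 0.0310 q6 -1.84 F [ 0.6 -0.2  0.4]
```

step_arm:
  deltas:
    - [0, 0, 0, 0, 0.4]
    - [0, 0, 0, 0, 0.3]
    - [0, 0, 0, 0, 0.2]
    - [0, 0, 0, 0, 0]
    - [-1, 0, 0, 0, 0]
    - [-3, 0, 0, 0, 0]
    - [-5, 0, 1, 0, 0]
    - [-6, 0.5, 3.5, 0, 0]
    - [-6, 2, 7, 0, 0]
    - [-6, 4, 10.5, 0, 0]

```text
t: 74.77
eef_pos: [0.5587, 0.0973, 0.2157]
ee_rot: [-1.29, 1.568, 0.321]
force: [0.4, 1.7, -0.1]
width: 0.0868
```

```bash
python3 - <<'E'
from loc import *
f=grab("top");save(f,"t49");W=cloud(f);px=f["pixels"].astype(int);hsv=cv2.cvtColor(f["pixels"],cv2.COLOR_RGB2HSV)
blue=(hsv[...,0]>100)&(hsv[...,0]<125)&(hsv[...,1]>150)&box(W,.36,.58,.15,.40,.005,.022);p=W[blue];print("lid",cv2.minEnclosingCircle((p[:,:2]*1000).astype(np.float32)),len(p))
p=W[box(W,.38,.56,.2,.36,.028,.045)];print("lidbar",rect(p),len(p))
pose()
E
```

```text
lid ((469.6924743652344, 272.45550537109375), 68.80142974853516) 2583
lidbar (array([0.47  , 0.2728]), array([42.8, 15.4]), 46.8) 148
t 74.82 pos [0.555  0.1019 0.2154] jawyaw deg 92.4 tilt 0.0027 w 0.0871 q6 -2.05 F [-4.5  1.8 -2. ]
```

View pics/t49.png

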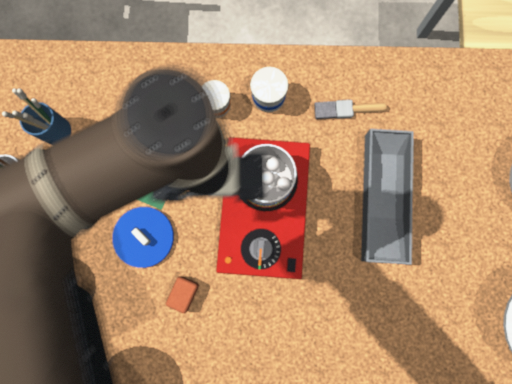

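```bash
python3 - <<'E'
from loc import *
go([.470,.2725,.12],136.6)
E
```

```text
t 74.82 pos [0.555  0.1019 0.2154] jawyaw deg 92.4 tilt 0.0027 w 0.0871 q6 -2.05 F [-4.5  1.8 -2. ]
roll options -44.16156247531603 135.83843752468397 q6 now deg -117.73092311676602
delta cm [ 9.57  7.78 17.38] roll -44.2
```

step_arm:
  deltas:
    - [0, 1.5, 3, -6, 0]
    - [0, 3, 6.3, -12, 0]
    - [0, 4.5, 9.8, -19, 0]
    - [1, 6, 13.2, -26, 0]
    - [2.5, 7.2, 16, -33, 0]
    - [4.5, 7.8, 17.3, -40, 0]
    - [6.5, 7.8, 17.4, -44.2, 0]
    - [8.2, 7.8, 17.4, -44.2, 0]
    - [9.2, 7.8, 17.4, -44.2, 0]
    - [9.5, 7.8, 17.4, -44.2, 0]

```text
t: 75.65
eef_pos: [0.4721, 0.2666, 0.118]
ee_rot: [1.568, 1.569, -2.331]
force: [-0.8, -0.1, -0.6]
width: 0.0876
```

```bash
python3 - <<'E'
from loc import *
pose();f=grab("wrist");save(f,"w50");W=cloud(f)
p=W[box(W,.38,.56,.2,.36,.03,.045)];print("lidbar",rect(p),len(p),np.median(p[:,2]))
p=W[box(W,.38,.58,.15,.40,.011,.018)];print("lid",cv2.minEnclosingCircle((p[:,:2]*1000).astype(np.float32)))
c,_,th=rect(W[box(W,.38,.56,.2,.36,.03,.045)])
go([*c,.036],th+90)
f=grab("top");save(f,"t50",(200,100,340,290),3.5)
E
```

```text
t 75.65 pos [0.4721 0.2666 0.118 ] jawyaw deg 136.6 tilt 0.0022 w 0.0876 q6 -1.63 F [-0.8 -0.1 -0.6]
lidbar (array([0.4694, 0.2725]), array([43.3, 15.4]), 46.5) 898 0.03820027148360507
lid ((444.0259094238281, 245.5108642578125), 99.41828918457031)
t 75.70 pos [0.4724 0.2666 0.1184] jawyaw deg 136.6 tilt 0.0017 w 0.0876 q6 -1.63 F [ 0.   0.9 -0.1]
roll options 0.07023548030028337 -179.92976451969972 q6 now deg -93.57643240184493
delta cm [ 8.24 -0.23  0.62] roll 0.1
```

View pics/w50.png

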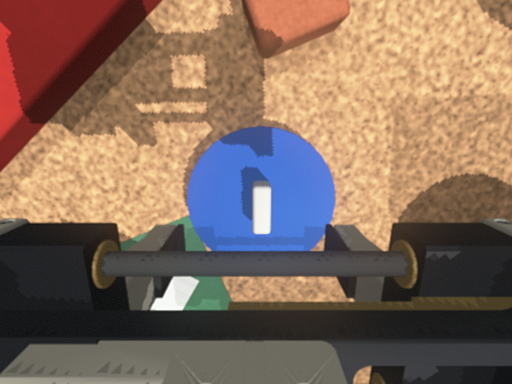

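View pics/t50.png

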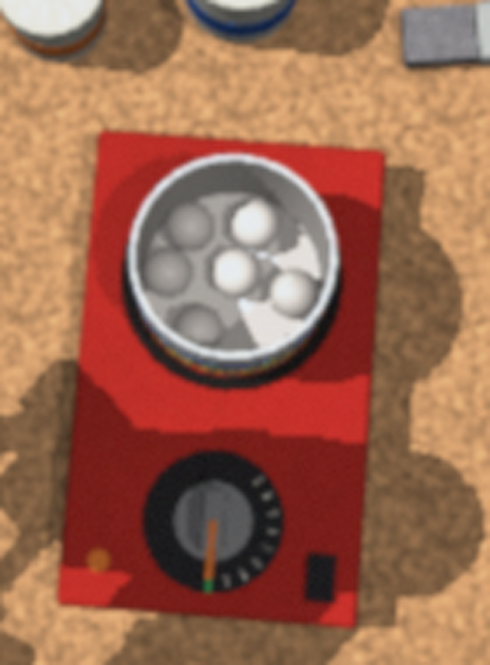

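step_arm:
  deltas:
    - [1.5, -0.2, 0.6, 0, 0]
    - [4, -0.2, 0.6, 0, 0]
    - [6.5, -0.2, 0.6, 0, 0]
    - [7.8, -0.2, 0.6, 0, 0.2]
    - [8.2, -0.2, 0.6, 0, 0.5]
    - [8.3, -0.2, 0.6, 0, 1]
    - [8.3, -0.2, 0.6, 0, 1]
    - [8.3, -0.2, 0.6, 0, 1]
    - [8.3, -0.2, 0.6, 0, 1]
    - [8.3, -0.2, 0.6, 0, 1]
  squeeze: 40

```text
t: 76.58
eef_pos: [0.4701, 0.2731, 0.0371]
ee_rot: [-1.542, 1.569, 0.842]
force: [0.2, 0.3, 0.4]
width: 0.0466
```

step_arm:
  deltas:
    - [0, 0, 0, 0, 1]
    - [0, 0, 0, 0, 1]
    - [0, 0, 0, 0, 1]
    - [0, 0, 0, 0, 1]
    - [0, 0, 0, 0, 1]
    - [0, 0, 0, 0, 1]
    - [0, 0, 0, 0, 1]
    - [0, 0, 0, 0, 1]
    - [0, 0, 0, 0, 1]
    - [0, 0, 0, 0, 1]

```text
t: 77.42
eef_pos: [0.4696, 0.2727, 0.0361]
ee_rot: [1.742, 1.571, -2.156]
force: [-0.4, -0.1, 1.5]
width: 0.0158
```

```bash
python3 - <<'E'
from loc import *
pose()
E
```

```text
t 77.42 pos [0.4696 0.2727 0.0361] jawyaw deg 136.6 tilt 0.0001 w 0.0158 q6 -1.64 F [-0.4 -0.1  1.5]
```

step_arm:
  deltas:
    - [-1.5, 0, 0, 0, 1]
    - [-4.5, 0, 0, 0, 1]
    - [-8.2, 0, 0, 0, 1]
    - [-12, 0, 0, 0, 1]
    - [-15, 0.5, -1.3, 0, 1]
    - [-16.5, 1.6, -4, 0, 1]
    - [-17, 2.8, -7.3, 0, 1]
    - [-17, 4, -10.5, 0, 1]
    - [-17, 5.3, -13.8, 0, 1]
    - [-17, 6.6, -17.2, 0, 1]

```text
t: 78.25
eef_pos: [0.5494, 0.1052, 0.2062]
ee_rot: [-1.072, 1.57, 1.312]
force: [0.8, 1.1, -0.8]
width: 0.0154
```

```bash
python3 - <<'E'
from loc import *
go([.6037,-.0075,.178],136.6)
E
```

```text
t 78.25 pos [0.5494 0.1052 0.2062] jawyaw deg 136.6 tilt 0.0004 w 0.0154 q6 -1.30 F [ 0.8  1.1 -0.8]
roll options 0.0416127969718616 -179.95838720302814 q6 now deg -74.22451055974035
delta cm [  2.81   4.47 -11.68] roll 0.0
```

step_arm:
  deltas:
    - [0, 1, -2.6, 0, 1]
    - [0, 2, -5.2, 0, 1]
    - [0, 3, -7.8, 0, 1]
    - [0, 3.8, -9.9, 0, 1]
    - [0.5, 4.3, -11.2, 0, 1]
    - [1.2, 4.5, -11.7, 0, 1]
    - [2, 4.5, -11.7, 0, 1]
    - [2.4, 4.5, -11.7, 0, 1]
    - [2.5, 4.5, -11.7, 0, 1]
    - [2.5, 4.5, -11.7, 0, 1]

```text
t: 79.08
eef_pos: [0.6028, -0.0056, 0.1805]
ee_rot: [0.943, 1.57, -2.955]
force: [-0.8, 0.6, -1.6]
width: 0.0158
```

```bash
python3 - <<'E'
from loc import *
go([.6037,-.0075,.157],136.6)
f=grab("scene");save(f,"s51",(200,120,330,280),4);W=cloud(f)
hsv=cv2.cvtColor(f["pixels"],cv2.COLOR_RGB2HSV)
p=W[(hsv[...,0]>100)&(hsv[...,0]<125)&(hsv[...,1]>150)&box(W,.5,.7,-.12,.1,.14,.17)];print(cv2.minEnclosingCircle((p[:,:2]*1000).astype(np.float32)),np.median(p[:,2]))
p=W[box(W,.53,.68,-.08,.07,.12,.134)];p=p[np.abs(np.hypot(p[:,0]-.604,p[:,1]+.0075)-.06)<.01];print(len(p))
E
```

```text
t 79.08 pos [ 0.6028 -0.0056  0.1805] jawyaw deg 136.7 tilt 0.0011 w 0.0158 q6 -1.07 F [-0.8  0.6 -1.6]
roll options 0.0810375301152817 -179.91896246988472 q6 now deg -61.323700402475765
delta cm [ 2.35  0.07 -0.19] roll 0.1
((607.8853759765625, -6.620467185974121), 68.17733764648438) 0.15757339962288622
341
```

View pics/s51.png

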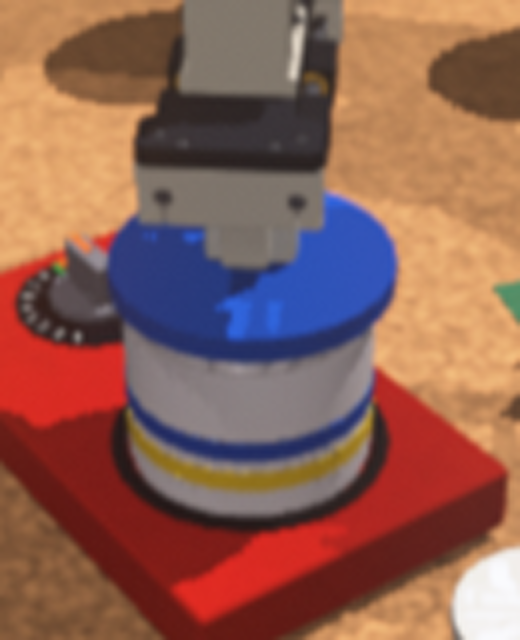

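step_arm:
  deltas:
    - [0.3, 0, -0.15, 0, 1]
    - [0.7, 0, -0.15, 0, 1]
    - [1.1, 0, -0.15, 0, 1]
    - [1.5, 0, -0.15, 0, 1]
    - [1.8, 0, -0.15, 0, 1]
    - [2.1, 0, -0.15, 0, 1]
    - [2.3, 0, -0.15, 0, 1]
    - [2.4, 0, -0.15, 0, 1]
    - [2.4, 0, -0.15, 0, 1]
    - [2.4, 0, -0.15, 0, 1]

```text
t: 79.97
eef_pos: [0.6046, -0.0076, 0.1571]
ee_rot: [-2.153, 1.571, 0.231]
force: [-0.7, 0.8, -0.8]
width: 0.0158
```

```bash
python3 - <<'E'
from loc import *
pose()
f=grab("scene");save(f,"s52",(200,120,330,280),4)
E
```

```text
t 79.97 pos [ 0.6046 -0.0076  0.1571] jawyaw deg 136.6 tilt 0.0003 w 0.0158 q6 -1.07 F [-0.7  0.8 -0.8]
```

View pics/s52.png

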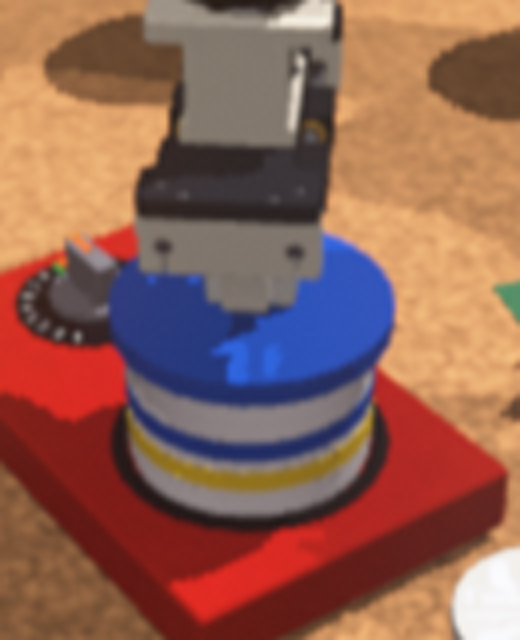

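step_arm:
  deltas:
    - [0.05, 0, 0, 0, 0.7]
    - [0.05, 0, 0, 0, 0.3]
    - [0.05, 0, 0, 0, 0]
    - [0.05, 0, 0, 0, 0]
    - [0.05, 0, 0, 0, 0]
    - [0.05, 0, 0, 0, 0]
    - [-2, 0, 0, 0, 0]
    - [-5, 0, 0, 0, 0]
    - [-8, 0, 0, 0, 0]
    - [-11, 0, 0, 0, 0]

```text
t: 80.85
eef_pos: [0.6042, -0.0077, 0.2682]
ee_rot: [1.192, 1.57, -2.707]
force: [1.3, 0.0, -0.5]
width: 0.0765
```

step_arm:
  deltas:
    - [0, 1, -1, 0, 0]
    - [0, 3, -3, 0, 0]
    - [0, 5.5, -5.5, 0, 0]
    - [0, 8, -8, 0, 0]
    - [0, 10.5, -10.5, 0, 0]
    - [0, 13, -13, 0, 0]
    - [0, 15, -15, 0, 0]
    - [0, 16, -16, 0, 0]
    - [0, 16, -16, 0, 0]
    - [0, 16, -16, 0, 0]

```text
t: 81.68
eef_pos: [0.6106, -0.2344, 0.2665]
ee_rot: [0.279, 1.57, 2.661]
force: [0.2, 0.5, 0.4]
width: 0.0874
```

```bash
python3 - <<'E'
from loc import *
pose()
for n in("top","scene"):
    f=grab(n);save(f,"e_"+n);W=cloud(f);hsv=cv2.cvtColor(f["pixels"],cv2.COLOR_RGB2HSV)
    b=(hsv[...,0]>100)&(hsv[...,0]<125)&(hsv[...,1]>150)
    p=W[b&box(W,.5,.7,-.12,.1,.128,.145)];print(n,"lid",cv2.minEnclosingCircle((p[:,:2]*1000).astype(np.float32)),np.percentile(p[:,2],[5,50,95]))
    A=np.c_[p[:,:2],np.ones(len(p))];k=np.linalg.lstsq(A,p[:,2],rcond=None)[0];print("slope",k)
    p=W[box(W,.55,.66,-.06,.05,.15,.17)];print("bar",rect(p),np.median(p[:,2]))
    p=W[box(W,.55,.72,.18,.38,.09,.11)];print("handle",rect(p),np.percentile(p[:,2],[5,50,95]))
    p=W[box(W,.40,.5,-.05,.05,.066,.09)];print("knobbar",rect(p))
    red=(f["pixels"][...,0]>100)&(f["pixels"][...,1]<60)
    p=W[red&box(W,.35,.75,-.13,.13,.038,.052)];print("stand",rect(p))
E
```

```text
t 81.68 pos [ 0.6106 -0.2344  0.2665] jawyaw deg 136.5 tilt 0.0006 w 0.0874 q6 -0.69 F [0.2 0.5 0.4]
top lid ((605.937255859375, 27.658977508544922), 58.288238525390625) [0.13225383 0.13503636 0.13743304]
slope [-0.0027859  -0.01904272  0.13734306]
bar (array([0., 0.]), array([0., 0.]), 0.0) nan
handle (array([0.6304, 0.262 ]), array([80.6, 19.1]), -72.8) [0.09309205 0.0982942  0.10117851]
knobbar (array([0., 0.]), array([0., 0.]), 0.0)
stand (array([0.5458, 0.0648]), array([303.3,  54.8]), -5.4)
scene lid ((607.7202758789062, -8.051916122436523), 70.64459228515625) [0.13174901 0.13430717 0.13580155]
slope [-0.00641971  0.00556634  0.13815532]
bar (array([ 0.6074, -0.0079]), array([43.3, 19.1]), 43.3) 0.15714678865130932
handle (array([0.6317, 0.2605]), array([80.1, 19.3]), -73.4) [0.09106499 0.09776337 0.09980552]
knobbar (array([0.4508, 0.0007]), array([43.6, 15. ]), -7.5)
stand (array([ 0.547 , -0.0059]), array([307.4, 187.2]), -3.2)
  return _methods._mean(a, axis=axis, dtype=dtype,
  ret = ret.dtype.type(ret / rcount)
```

View pics/e_top.png

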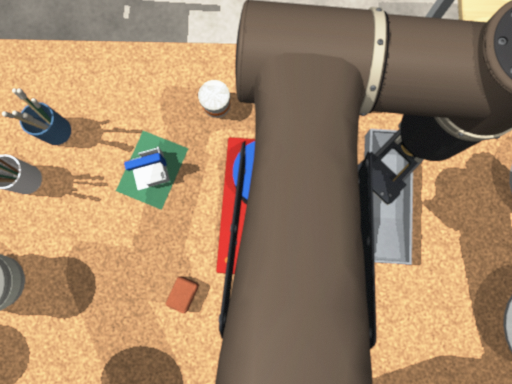

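View pics/e_scene.png

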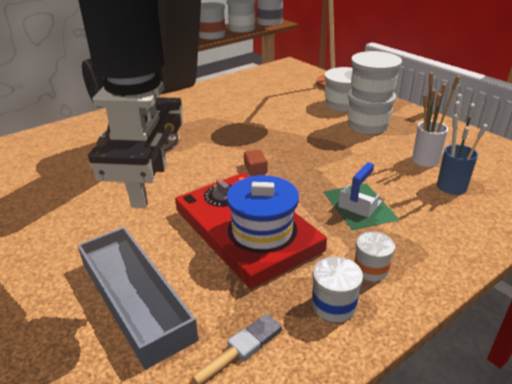

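step_arm:
  deltas:
    - [0, 2, -0.4, 0, 0]
    - [0, 5, -1, 0, 0]
    - [0, 8.5, -1.6, 0, 0]
    - [0, 12, -2.3, 0, 0]
    - [0, 15.5, -3, 0, 0]
    - [0, 19, -3.6, 0, 0]
    - [0, 22.5, -4.3, 0, 0]
    - [0, 26, -5, 0, 0]
    - [0, 28, -5.4, 0, 0]
    - [0, 29, -5.5, 0, 0]

```text
t: 82.62
eef_pos: [0.4507, -0.4833, 0.2672]
ee_rot: [2.458, 1.571, -1.441]
force: [1.2, -0.4, 1.0]
width: 0.088
```

```bash
python3 - <<'E'
from loc import *
pose()
f=grab("top");save(f,"e2",(200,110,320,290),3.2);W=cloud(f);hsv=cv2.cvtColor(f["pixels"],cv2.COLOR_RGB2HSV)
p=W[box(W,.40,.5,-.05,.05,.066,.09)];print("knobbar",rect(p),len(p))
b=(hsv[...,0]>100)&(hsv[...,0]<125)&(hsv[...,1]>150)
p=W[b&box(W,.5,.7,-.12,.1,.128,.145)];print("lid",cv2.minEnclosingCircle((p[:,:2]*1000).astype(np.float32)),np.median(p[:,2]))
p=W[box(W,.55,.66,-.06,.05,.15,.17)];print("bar",rect(p),len(p))
red=(f["pixels"][...,0]>100)&(f["pixels"][...,1]<60)
p=W[red&box(W,.35,.75,-.13,.13,.038,.052)];print("stand",rect(p))
E
```

```text
t 82.62 pos [ 0.4507 -0.4833  0.2672] jawyaw deg 136.6 tilt 0.0002 w 0.0880 q6 -0.23 F [ 1.2 -0.4  1. ]
knobbar (array([0.4494, 0.0016]), array([36.3, 12.9]), 1.2) 114
lid ((603.53857421875, -7.177894115447998), 69.35121154785156) 0.134940980373917
bar (array([ 0.6046, -0.0066]), array([42.7, 16.2]), 46.0) 180
stand (array([ 0.5426, -0.0046]), array([307.8, 187.6]), -3.1)
```

View pics/e2.png

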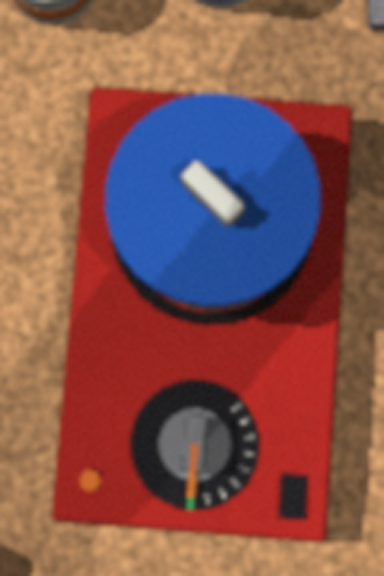

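```bash
python3 - <<'E'
from loc import *
for n in("top","scene"):
    f=grab(n);hsv=cv2.cvtColor(f["pixels"],cv2.COLOR_RGB2HSV).astype(int)
    W=cloud(f)
    m=(hsv[...,0]>3)&(hsv[...,0]<20)&(hsv[...,1]>140)&(hsv[...,2]>110)&box(W,.40,.47,-.02,.022,.045,.09)
    v,u=np.nonzero(m);P=W[m];w=hsv[...,1][m]
    print(n,len(P),np.c_[u,v].min(0),np.c_[u,v].max(0))
    c=P[:,:2].mean(0);d=np.linalg.svd(P[:,:2]-c)[2][0];print(" axis deg",np.degrees(np.arctan2(d[1],d[0]))%180, "tip dir from knob centre", np.degrees(np.arctan2(*(P[P[:,0]<np.percentile(P[:,0],40)][:,:2].mean(0)-[.4487,.0003])[::-1])))
E
```

```text
top 32 [258 249] [261 269]
 axis deg 176.70097460558736 tip dir from knob centre 175.31838046818316
scene 18 [212 178] [221 186]
 axis deg 174.75593228469015 tip dir from knob centre 174.96385374387782
```

```bash
python3 - <<'E'
from station import *
print(job_done())
E
```

```text
the job is handed in; nothing more can be done
None
```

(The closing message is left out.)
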